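# Empty the sample pans into the sorting tray and hang them on the rack

## Task

Empty every sample pan that holds stone nodules into the blue sorting tray: carry it over by its handle, tip the nodules out over its pouring lip (do not pick them out of the pan with the fingers), and stand the empty pan upright on the bench again. Only once all nodules are in the tray and all three pans stand upright and released, hang each pan (an already empty one too) by its handle on a hook of its own on the rack and let it hang still. Leave the bottle, the brush and the fossil slab where they are.

Things in the scene. Friction and masses are not known exactly. Their poses are not given: they have to be found in the camera images.
- pan1: sample pan, blue handle grip, loose, ~0.22 kg: open aluminium scuttle 96 mm wide (y), x from -91 to +48 mm, with fixed overhead handle. Origin: underside of its flat floor (4 mm thick, x -30 to +46), z up. Back wall x = +46, 60 mm high; side walls at y = +-46, 50 mm high. No front wall: a 30 degree pouring lip rises to -x. Starts with 0 to 2 nodules in it, lip towards the robot
- pan1_grip (a point): centre of pan1's grip bar, at (-12, 0, 130) mm in the pan: straight bar along y, 88 long, 14 thick (x), 28 high (z); underside 14 mm below this point; above the empty pan's centre of mass. The handle does not swing: two straps (20 mm in x, 4 in y) at y = +-46 join the bar to the side walls
- pan1_lip (a point): middle of the open edge of pan1's pouring lip, at (-91, 0, 38) mm in the pan. The lip is flat, starts at the floor at x = -30 and rises at 30 degrees towards -x. Tipped about 75 degrees, -x end down, the pan empties completely
- pan2: sample pan, green handle grip, loose, ~0.22 kg: open aluminium scuttle 96 mm wide (y), x from -91 to +48 mm, with fixed overhead handle. Origin: underside of its flat floor (4 mm thick, x -30 to +46), z up. Back wall x = +46, 60 mm high; side walls at y = +-46, 50 mm high. No front wall: a 30 degree pouring lip rises to -x. Starts with 0 to 2 nodules in it, lip towards the robot
- pan2_grip (a point): centre of pan2's grip bar, at (-12, 0, 130) mm in the pan: straight bar along y, 88 long, 14 thick (x), 28 high (z); underside 14 mm below this point; above the empty pan's centre of mass. The handle does not swing: two straps (20 mm in x, 4 in y) at y = +-46 join the bar to the side walls
- pan2_lip (a point): middle of the open edge of pan2's pouring lip, at (-91, 0, 38) mm in the pan. The lip is flat, starts at the floor at x = -30 and rises at 30 degrees towards -x. Tipped about 75 degrees, -x end down, the pan empties completely
- pan3: sample pan, orange handle grip, loose, ~0.22 kg: open aluminium scuttle 96 mm wide (y), x from -91 to +48 mm, with fixed overhead handle. Origin: underside of its flat floor (4 mm thick, x -30 to +46), z up. Back wall x = +46, 60 mm high; side walls at y = +-46, 50 mm high. No front wall: a 30 degree pouring lip rises to -x. Starts with 0 to 2 nodules in it, lip towards the robot
- pan3_grip (a point): centre of pan3's grip bar, at (-12, 0, 130) mm in the pan: straight bar along y, 88 long, 14 thick (x), 28 high (z); underside 14 mm below this point; above the empty pan's centre of mass. The handle does not swing: two straps (20 mm in x, 4 in y) at y = +-46 join the bar to the side walls
- pan3_lip (a point): middle of the open edge of pan3's pouring lip, at (-91, 0, 38) mm in the pan. The lip is flat, starts at the floor at x = -30 and rises at 30 degrees towards -x. Tipped about 75 degrees, -x end down, the pan empties completely
- nodule1a_center (a point): centre of a stone nodule (may be absent) that starts in pan1: a smooth two-lobed brown, red or grey lump about 45 x 34 x 34 mm, 0.06 kg, loose; it rolls
- nodule1b_center (a point): centre of a stone nodule (may be absent) that starts in pan1: a smooth two-lobed brown, red or grey lump about 45 x 34 x 34 mm, 0.06 kg, loose; it rolls
- nodule2a_center (a point): centre of a stone nodule (may be absent) that starts in pan2: a smooth two-lobed brown, red or grey lump about 45 x 34 x 34 mm, 0.06 kg, loose; it rolls
- nodule2b_center (a point): centre of a stone nodule (may be absent) that starts in pan2: a smooth two-lobed brown, red or grey lump about 45 x 34 x 34 mm, 0.06 kg, loose; it rolls
- nodule3a_center (a point): centre of a stone nodule (may be absent) that starts in pan3: a smooth two-lobed brown, red or grey lump about 45 x 34 x 34 mm, 0.06 kg, loose; it rolls
- nodule3b_center (a point): centre of a stone nodule (may be absent) that starts in pan3: a smooth two-lobed brown, red or grey lump about 45 x 34 x 34 mm, 0.06 kg, loose; it rolls
- tray: shallow blue sorting tray, fixed to the table, 180 (x) x 200 (y) x 35 mm high outside, walls and floor 5 mm; origin at the centre of its underside, z up
- rack: dark steel hanging rack, fixed to the table: rail along its y (16 mm thick, axis 186 mm up, 416 long) on two posts at y = +-200, three round-wire hooks pointing to its -x, towards the robot, at y = -130, 0, +130 mm. Foot plates 10 mm high under the posts, x -20 to +120 mm. Origin at table level under the middle of the rail, z up
- hook1 (a point): seat of hook 1 (rack's y = -130 mm): on top of its level 8 mm wire, 184 mm up, 65 mm in front of the rail, axes as the rack. The wire runs from the rail (x = +65 from here) to x = -50, where it turns up to a tip 28 mm above this point (x about -55); room for handle and fingers from x = -45 to +53. A pan hung here has its bar's underside at this point
- hook2 (a point): seat of hook 2 (rack's y = 0 mm): on top of its level 8 mm wire, 184 mm up, 65 mm in front of the rail, axes as the rack. The wire runs from the rail (x = +65 from here) to x = -50, where it turns up to a tip 28 mm above this point (x about -55); room for handle and fingers from x = -45 to +53. A pan hung here has its bar's underside at this point
- hook3 (a point): seat of hook 3 (rack's y = 130 mm): on top of its level 8 mm wire, 184 mm up, 65 mm in front of the rail, axes as the rack. The wire runs from the rail (x = +65 from here) to x = -50, where it turns up to a tip 28 mm above this point (x about -55); room for handle and fingers from x = -45 to +53. A pan hung here has its bar's underside at this point
- bottle: bystander: small amber glass bottle standing upright, 44 mm across, 110 mm high, origin at its underside
- brush: bystander: cleaning brush lying on the table, about 200 mm long along its x
- slab: bystander: flat fossil slab 100 x 75 x 18 mm lying on the table, origin at its underside

How it is judged:
On the way:
1. every nodule has been emptied into the sorting tray and every pan stands upright on the bench, let go (x of nodule1a_center in the frame of tray between -0.09 and 0.09 m and y of nodule1a_center in the frame of tray between -0.1 and 0.1 m and z of nodule1a_center in the frame of tray between 0 and 0.06 m and x of nodule1b_center in the frame of tray between -0.09 and 0.09 m and y of nodule1b_center in the frame of tray between -0.1 and 0.1 m and z of nodule1b_center in the frame of tray between 0 and 0.06 m and x of nodule2a_center in the frame of tray between -0.09 and 0.09 m and y of nodule2a_center in the frame of tray between -0.1 and 0.1 m and z of nodule2a_center in the frame of tray between 0 and 0.06 m and x of nodule2b_center in the frame of tray between -0.09 and 0.09 m and y of nodule2b_center in the frame of tray between -0.1 and 0.1 m and z of nodule2b_center in the frame of tray between 0 and 0.06 m and x of nodule3a_center in the frame of tray between -0.09 and 0.09 m and y of nodule3a_center in the frame of tray between -0.1 and 0.1 m and z of nodule3a_center in the frame of tray between 0 and 0.06 m and x of nodule3b_center in the frame of tray between -0.09 and 0.09 m and y of nodule3b_center in the frame of tray between -0.1 and 0.1 m and z of nodule3b_center in the frame of tray between 0 and 0.06 m and height (world z) of pan1_grip between 0.12 and 0.14 m and angle between each of pan1, pan2, pan3's own z axis and vertical below 0.1 rad and contact force between each of pan1, pan2, pan3 and the fingers below 0.2 N and height (world z) of pan2_grip between 0.12 and 0.14 m and height (world z) of pan3_grip between 0.12 and 0.14 m), for 0.3 s.
At the end, for the whole second after the job is handed in: Every nodule lies in the tray (centre inside its walls, under 60 mm high). Every pan hangs on a hook: bar centre within 35 mm sideways of the hook, between tip and rail, 5-30 mm above the wire, weight on the rack, upright within 0.4 rad, slower than 0.08 m/s. Bystanders moved under 30 mm (x of nodule1a_center in the frame of tray between -0.09 and 0.09 m and y of nodule1a_center in the frame of tray between -0.1 and 0.1 m and z of nodule1a_center in the frame of tray between 0 and 0.06 m and x of nodule1b_center in the frame of tray between -0.09 and 0.09 m and y of nodule1b_center in the frame of tray between -0.1 and 0.1 m and z of nodule1b_center in the frame of tray between 0 and 0.06 m and x of nodule2a_center in the frame of tray between -0.09 and 0.09 m and y of nodule2a_center in the frame of tray between -0.1 and 0.1 m and z of nodule2a_center in the frame of tray between 0 and 0.06 m and x of nodule2b_center in the frame of tray between -0.09 and 0.09 m and y of nodule2b_center in the frame of tray between -0.1 and 0.1 m and z of nodule2b_center in the frame of tray between 0 and 0.06 m and x of nodule3a_center in the frame of tray between -0.09 and 0.09 m and y of nodule3a_center in the frame of tray between -0.1 and 0.1 m and z of nodule3a_center in the frame of tray between 0 and 0.06 m and x of nodule3b_center in the frame of tray between -0.09 and 0.09 m and y of nodule3b_center in the frame of tray between -0.1 and 0.1 m and z of nodule3b_center in the frame of tray between 0 and 0.06 m and ((x of pan1_grip in the frame of hook1 between -0.055 and 0.05 m and y of pan1_grip in the frame of hook1 between -0.035 and 0.035 m and z of pan1_grip in the frame of hook1 between 0.005 and 0.03 m) or (x of pan1_grip in the frame of hook2 between -0.055 and 0.05 m and y of pan1_grip in the frame of hook2 between -0.035 and 0.035 m and z of pan1_grip in the frame of hook2 between 0.005 and 0.03 m) or (x of pan1_grip in the frame of hook3 between -0.055 and 0.05 m and y of pan1_grip in the frame of hook3 between -0.035 and 0.035 m and z of pan1_grip in the frame of hook3 between 0.005 and 0.03 m)) and contact force between each of pan1, pan2, pan3 and rack above 0.8 N and angle between each of pan1, pan2, pan3's own z axis and vertical below 0.4 rad and linear speed of each of pan1, pan2, pan3 below 0.08 m/s and ((x of pan2_grip in the frame of hook1 between -0.055 and 0.05 m and y of pan2_grip in the frame of hook1 between -0.035 and 0.035 m and z of pan2_grip in the frame of hook1 between 0.005 and 0.03 m) or (x of pan2_grip in the frame of hook2 between -0.055 and 0.05 m and y of pan2_grip in the frame of hook2 between -0.035 and 0.035 m and z of pan2_grip in the frame of hook2 between 0.005 and 0.03 m) or (x of pan2_grip in the frame of hook3 between -0.055 and 0.05 m and y of pan2_grip in the frame of hook3 between -0.035 and 0.035 m and z of pan2_grip in the frame of hook3 between 0.005 and 0.03 m)) and ((x of pan3_grip in the frame of hook1 between -0.055 and 0.05 m and y of pan3_grip in the frame of hook1 between -0.035 and 0.035 m and z of pan3_grip in the frame of hook1 between 0.005 and 0.03 m) or (x of pan3_grip in the frame of hook2 between -0.055 and 0.05 m and y of pan3_grip in the frame of hook2 between -0.035 and 0.035 m and z of pan3_grip in the frame of hook2 between 0.005 and 0.03 m) or (x of pan3_grip in the frame of hook3 between -0.055 and 0.05 m and y of pan3_grip in the frame of hook3 between -0.035 and 0.035 m and z of pan3_grip in the frame of hook3 between 0.005 and 0.03 m))); the robot touches nothing.
It fails at once if the bottle is disturbed (moved more than 30 mm) (distance of bottle from where it was at the start of the episode above 0.03 m).
It fails at once if the brush is disturbed (moved more than 30 mm) (distance of brush from where it was at the start of the episode above 0.03 m).
It fails at once if the slab is disturbed (moved more than 30 mm) (distance of slab from where it was at the start of the episode above 0.03 m).
It fails at once if a nodule is taken out of a pan with the fingers ((contact force between nodule1a and the fingers above 3 N and distance between nodule1a_center and pan1_grip below 0.125 m) or (contact force between nodule1b and the fingers above 3 N and distance between nodule1b_center and pan1_grip below 0.125 m) or (contact force between nodule2a and the fingers above 3 N and distance between nodule2a_center and pan2_grip below 0.125 m) or (contact force between nodule2b and the fingers above 3 N and distance between nodule2b_center and pan2_grip below 0.125 m) or (contact force between nodule3a and the fingers above 3 N and distance between nodule3a_center and pan3_grip below 0.125 m) or (contact force between nodule3b and the fingers above 3 N and distance between nodule3b_center and pan3_grip below 0.125 m)).
Of nodule1a, nodule1b, nodule2a, nodule2b, nodule3a, nodule3b only 3 to 6 are there at a start; the rules pass over those that are not, and their reading is None.
At some moment in a run one of pan1, pan2, pan3 may be knocked a few centimetres aside while the robot is not near it.
It also fails if it takes over 210 s, if anything falls off the work surface, if the arm or the gripper's body presses on something with over 40 N, if the wrist force passes 120 N, or if a joint passes its speed limit or range.

## Robot

A 6-joint arm with a two-finger parallel gripper is mounted at the origin on the work surface. World frame = base frame: x ahead of the robot, y to its left, z up, the work surface at z = 0. Lengths are in m, angles in rad, forces in N, time in s.
With the tool pointing down it reaches from about 0.375 to 0.9 m from the base axis. Payload 3.1 kg.
Tool frame: the origin (TCP) lies midway between the tips of the shut fingers; the grasp point (between the pads) lies 19 mm behind it (manip.hold_point_z is the distance from the TCP to the grasp point, in m); x points along the fingers, y is the direction in which the jaws open and shut, and the axes are right-handed (so a half turn about x gives the same grasp; the last joint's range is limited). The gripper opens to 85 mm and grips with 20 to 120 N. Pads are 22 mm wide; open, the fingers measure 114 mm over their backs; the gripper's body (76 mm by 85 mm) begins 54 mm behind the grasp point. The pads swing forward as they close: fully open they stand 13 mm farther back than shut.
Start: joints at [-1.298, 0.527, 1.433, -0, 1.181, -0.178], TCP at [0.272, -0.563, 0.231] pointing down, gripper open.
Joint ranges: [-3.08, 3.08], [-0.75, 2.2], [0.22, 2.44], [-1.43, 4.57], [0, 2.65], [-2.85, 2.85]. Speed limits (rad/s): [2.79, 2.79, 3.14, 3.14, 3.14, 3.14].

## Interface

Orientations are given as a unit quaternion [x, y, z, w].
In Python, from station import manip, snapshot gives the robot as it stands.
- The arm moves only by the tool play_rows, never from a script. Its argument "series" is a list of rows, each a list of 4 numbers: the shift along the tool's x, y, z in m, then the turn about the tool's x in degrees. In form: [[tx, ty, tz, spin], ...]. A call has 1 to 20 rows; each row is the pose to reach, as a shift and turn from the pose measured when the call began, along the tool's axes at that moment; what a row does not reach only later rows make up. A row lasts 1/10 s, in which the tool goes at most 50 mm and 8.59 degrees, less where a joint would pass 70% of its speed; a pose out of reach is approached as far as the arm can. A call with a gripper value outside its range is refused whole. "claw" is the opening in per cent of the stroke, from 0 (shut) to 100 (fully open), set as the call begins (left out, the last holds). The fingers move at their own pace and stop on an object; "force" is the grip in N (left out, the last holds). Time passes only in rows, so rows that repeat a pose let the fingers close. It gives the time, the measured TCP pose, the force and the opening at its end, in the units of the state.
- manip.sense(): the state, without advancing time (a new reading comes with each control period).
- snapshot(name): name is "side" or "top"; returns a dict with "image" (384x512x3 uint8, blue, green, red), "depth" (384x512 float32, m along the optical axis (not along the pixel's ray), 0 where there is no reading), "fov_y" (degrees; the focal length in pixels is half the picture's height over the tangent of half this angle, whatever the lens; pixels are square), "cx", "cy" (the principal point, pixels), "R" (3x3) and "t" (3): a world point X has camera coordinates R X + t. Camera axes: x right, y down, z forward; pixel columns grow to the right and rows downward; lengths in m; the calibration is good to about 2 mm. A picture is of the moment at which its call begins.
- manip.sign_off(): hands the job in, once; it reports no verdict.
The state is a dict: "t": time; "q": joint angles; "qd": joint speeds; "tau": joint torques, N m; "tcp_pos": TCP position; "tool_rot": TCP orientation; "force": force on the tool from outside, world axes, zero at the start; "ft_torque": the same for the moment, N m; "finger_gap": opening from 0.0 (shut) to 1.0 (fully open).
Only numpy, scipy, OpenCV 4.12 (cv2) and the standard library are available. Lean on these libraries where they do the work, as an engineer would, in place of code of your own. Each camera call takes 0.05 s, during which the arm holds its last target.

## Working session

There is one attempt and no reset: what is moved stays moved. The work goes in short steps, Python scripts to look and compute and a tool call to move; the robot and the scene stay as the last step left them, time stands still between calls to the robot, and variables do not carry over. Pictures are saved under pics/ and viewed, and the job is handed in when it is done.

Besides the shell and the picture viewer there is one more tool, called after "Request:" as name([rows], argument=value, ...), one row to a line, values as JSON. play_rows: Moves the arm, as the interface text tells. Its arguments: {"type":"object","properties":{"series":{"type":"array","items":{"type":"array","items":{"type":"number"}}},"claw":{"type":"number"},"force":{"type":"number"}},"required":["series"]}

```bash
ls; mkdir -p pics; cat > h.py <<'E'
import numpy as np, cv2, sys
from station import manip, snapshot
def shot(name,fn=None):
    s=snapshot(name)
    s['f']=s['image'].shape[0]/2/np.tan(np.radians(s['fov_y'])/2)
    if fn: cv2.imwrite('pics/'+fn+'.png',s['image'])
    return s
def world(s,u,v,d):
    u=np.asarray(u,float);v=np.asarray(v,float)
    c=np.stack([(u-s['cx'])/s['f']*d,(v-s['cy'])/s['f']*d,d],-1)
    return (c-s['t'])@s['R']
def pts(s):
    v,u=np.mgrid[0:384,0:512]; return world(s,u,v,s['depth'])
def proj(s,X):
    c=np.asarray(X)@s['R'].T+s['t']; return c[...,:2]/c[...,2:]*s['f']+[s['cx'],s['cy']]
E
python3 - <<'E'
from h import *
a=shot('side','side0');b=shot('top','top0')
for s in(a,b): print(s['fov_y'],s['cx'],s['cy'],np.round(s['R'],3).tolist(),s['t'], 'cam',-s['R'].T@s['t'])
print(manip.sense()); print(manip.hold_point_z)
E
```

```text
pics
50.24045591731316 248.80062260302614 193.83419735583854 [[0.997, -0.071, -0.022], [-0.054, -0.491, -0.869], [0.051, 0.868, -0.494]] [-0.5565303   0.13641795  1.18864125] cam [ 0.50184867 -1.00427092  0.69339144]
42.477913801968405 258.98273894788053 188.34021729906777 [[-0.004, -1.0, 0.002], [-0.997, 0.004, -0.083], [0.083, -0.002, -0.997]] [-0.03733525  0.56528337  1.65116102] cam [ 0.4266476  -0.03639203  1.69231184]
{'t': 0.1, 'q': array([-1.29847937e+00,  5.28366724e-01,  1.43379309e+00,  1.29446422e-05,
        1.18143031e+00, -1.78521839e-01]), 'qd': array([-0.00028573, -0.0023868 , -0.00383262,  0.00066739, -0.00028016,
       -0.00107188]), 'tau': array([-3.63654026e-04, -4.43304849e+01, -1.78586555e+01, -1.83540610e-04,
        3.88490036e-03,  4.37616109e-06]), 'tcp_pos': array([ 0.2721623 , -0.561896  ,  0.23042946]), 'tool_rot': array([-0.68918846, -0.15875295,  0.68924622, -0.15734168]), 'force': array([ 1.1043272 ,  0.41546053, -0.14271977]), 'ft_torque': array([-0.04139899,  0.04051143,  0.03448379]), 'finger_gap': 0.9985486872975021}
0.0187
```

View pics/side0.png

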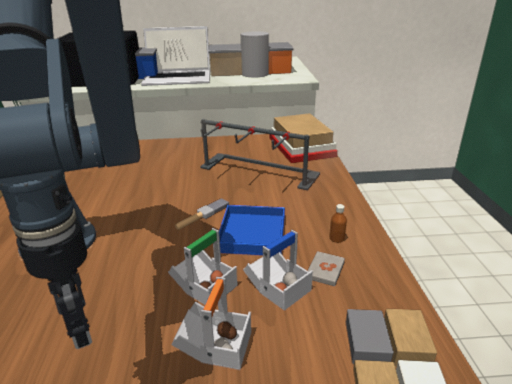

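View pics/top0.png

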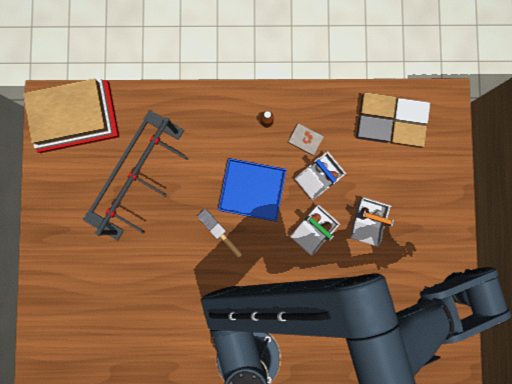

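The side view shows the tray at (252,228), the rack at (255,150), and the pans at green (202,270), blue (280,270) and orange (215,320), all with nodules in them. The bottle is at (340,222), the brush at (203,212) and the slab at (326,267). I'll zoom in and measure.

```bash
cat > scan.py <<'E'
from h import *
def comps(mask,P,minpx=15):
    n,l,st,c=cv2.connectedComponentsWithStats(mask.astype(np.uint8))
    o=[]
    for i in range(1,n):
        if st[i,4]>=minpx:
            p=P[l==i]; o.append((st[i,4],np.round(c[i]).astype(int),np.round(np.median(p,0),3),np.round(np.percentile(p,3,0),3),np.round(np.percentile(p,97,0),3),p))
    return o
def colmasks(s):
    hsv=cv2.cvtColor(s['image'],cv2.COLOR_BGR2HSV);h,S,V=cv2.split(hsv)
    P=pts(s);z=P[...,2]
    bar=(z>0.1)&(z<0.16)&(S>120)
    return P,h,S,V,dict(green=(h>50)&(h<80)&bar,blue=(h>100)&(h<128)&bar&(V>60),orange=(h>5)&(h<20)&bar&(S>180),
      tray=(h>105)&(h<125)&(S>150)&(z<0.06)&(z>-.01)&(P[...,0]<1))
def bars(s):
    P,h,S,V,m=colmasks(s); r={}
    for k in('green','blue','orange'):
        c=sorted(comps(m[k],P),key=lambda a:-a[0])
        if c:
            p=c[0][5]; top=p[p[:,2]>np.percentile(p[:,2],90)-0.008]
            (cx,cy),(w,hh),a=cv2.minAreaRect((top[:,:2]*1000).astype(np.float32))
            d=np.linalg.svd(top[:,:2]-top[:,:2].mean(0))[2][0]
            r[k]=(c[0][0],c[0][1],np.round([cx/1000,cy/1000],4),np.round([w,hh,a],1),np.round(top.mean(0),3),round(float(np.degrees(np.arctan2(d[1],d[0]))),1))
    return r
E
python3 - <<'E'
from scan import *
for n in('side','top'):
    s=shot(n)
    for k,v in bars(s).items(): print(n,k,*v)
    P,h,S,V,m=colmasks(s)
    c=sorted(comps(m['tray'],P),key=lambda a:-a[0])[0]
    hi=c[5][:, :2]
    print('tray',c[:5],cv2.minAreaRect((hi*1000).astype(np.float32)))
    im=cv2.resize(s['image'][170:380,160:360] if n=='side' else s['image'][100:260,200:400],None,fx=3.5 if n=='side' else 4,fy=3.5 if n=='side' else 4,interpolation=cv2.INTER_CUBIC)
    cv2.imwrite(f'pics/z_{n}.png',im[:600])
    # red hooks: rack
    rk=(P[...,2]>0.15)&(P[...,2]<0.25)&(P[...,0]>0.4)&(P[...,1]>0.15)
    for c in comps(rk,P,10): print('rk',c[:5])
E
```

```text
side green 317 [203 242] [ 0.436 -0.233] [81.8 12.8 46.8] [ 0.436 -0.234  0.141] -132.9
side blue 333 [281 243] [ 0.6148 -0.2525] [84.8 15.4 37.8] [ 0.614 -0.256  0.142] -142.4
side orange 284 [215 296] [ 0.4643 -0.4137] [83.2 11.7 73. ] [ 0.465 -0.416  0.142] -107.4
tray (np.int32(2613), array([250, 229]), array([ 0.559, -0.002,  0.005]), array([ 0.48 , -0.119,  0.001]), array([0.654, 0.087, 0.033])) ((566.8182373046875, -17.775543212890625), (206.41558837890625, 177.2411651611328), 79.52030181884766)
rk (np.int32(7025), array([333,  62]), array([1.01 , 1.433, 0.188]), array([0.43 , 0.931, 0.154]), array([2.18 , 1.631, 0.246]))
rk (np.int32(788), array([253, 132]), array([0.595, 0.316, 0.186]), array([0.423, 0.183, 0.162]), array([0.77 , 0.443, 0.2  ]))
top green 112 [320 228] [ 0.4311 -0.2288] [81.5 12.5 46.9] [ 0.432 -0.228  0.145] -133.2
top blue 117 [325 171] [ 0.6106 -0.2494] [84.9 13.6 38.1] [ 0.61  -0.249  0.144] -141.3
top orange 119 [378 218] [ 0.4597 -0.4108] [82.5 13.7 72.4] [ 0.46  -0.411  0.145] 72.8
tray (np.int32(3096), array([252, 189]), array([ 0.564, -0.016,  0.005]), array([ 0.475, -0.111, -0.002]), array([0.651, 0.08 , 0.036])) ((562.034912109375, -16.3380126953125), (199.34475708007812, 179.2298583984375), 79.0563735961914)
rk (np.int32(1091), array([136, 179]), array([0.579, 0.335, 0.19 ]), array([0.421, 0.215, 0.177]), array([0.759, 0.445, 0.2  ]))
```

View pics/z_side.png

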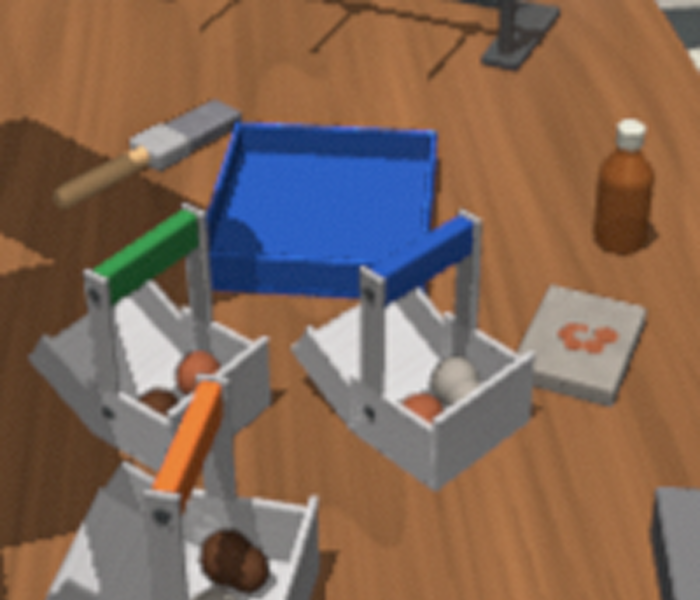

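View pics/z_top.png

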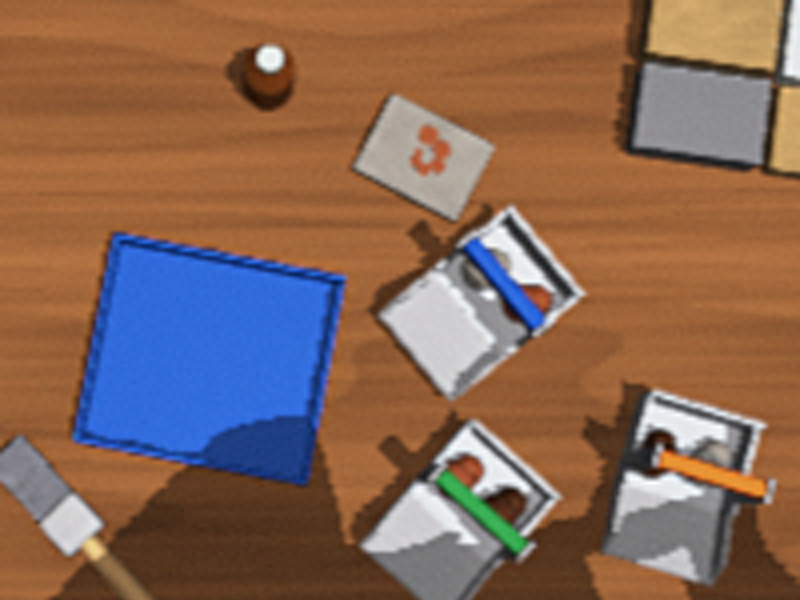

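All three pans hold two nodules each: green has red and dark brown, blue has grey and red, orange has brown and grey. The moves only spin about the tool's own x, so tipping needs some thought. First I'll see how an out-of-reach target behaves in free air.

```bash
cat > st.py <<'E'
from h import *
from scipy.spatial.transform import Rotation as Ro
s=manip.sense();R=Ro.from_quat(s['tool_rot']).as_matrix()
print('t',round(s['t'],2),'p',np.round(s['tcp_pos'],4),'gap',round(s['finger_gap'],3),'F',np.round(s['force'],1))
print('q',np.round(s['q'],3));print('x,y,z cols\n',np.round(R,4))
E
python3 st.py
```

```text
t 0.2 p [ 0.2722 -0.5621  0.2307] gap 1.003 F [-0.2 -0.1 -0.1]
q [-1.299  0.528  1.433 -0.     1.181 -0.179]
x,y,z cols
 [[-4.000e-04  4.357e-01 -9.001e-01]
 [ 1.300e-03 -9.001e-01 -4.357e-01]
 [-1.000e+00 -1.400e-03 -2.000e-04]]
```

Request:
play_rows([
  [-0.05,0,0,0],
  [-0.1,0,0,0],
  [-0.1,0,0,0],
])

```text
t: 0.5
tcp_pos: [0.2735, -0.5662, 0.3388]
tool_rot: [0.689, 0.153, -0.689, 0.163]
force: [0.2, -0.8, 1.9]
finger_gap: 0.998
```

Request:
play_rows([
  [0,0.05,0,0],
  [0,0.1,0,0],
  [0,0.15,0,0],
  [0,0.2,0,0],
  [0,0.25,0,0],
  [0,0.3,0,0],
  [0,0.35,0,0],
  [0,0.4,0,0],
  [0,0.45,0,0],
  [0,0.5,0,0],
  [0,0.5,0,0],
])

```text
t: 1.6
tcp_pos: [0.4065, -0.841, 0.2991]
tool_rot: [0.692, 0.139, -0.686, 0.177]
force: [0.4, -0.8, -0.4]
finger_gap: 0.998
```

```bash
python3 st.py
```

```text
t 1.6 p [ 0.4065 -0.841   0.2991] gap 0.998 F [ 0.4 -0.8 -0.4]
q [-1.241  1.027  0.218  0.004  1.841 -0.12 ]
x,y,z cols
 [[ 0.0214  0.4354 -0.9   ]
 [-0.0511 -0.8986 -0.4359]
 [-0.9985  0.0553  0.0031]]
```

Request:
play_rows([
  [0,0.5,0,0],
  [0,0.5,0,0],
  [0,0.5,0,0],
  [0,0.5,0,0],
  [0,0.5,0,0],
  [0,0.5,0,0],
  [0,0.5,0,0],
  [0,0.5,0,0],
  [0,0.5,0,0],
  [0,0.5,0,0],
])

```text
t: 2.6
tcp_pos: [0.4209, -0.8706, 0.2298]
tool_rot: [0.695, 0.125, -0.682, 0.191]
force: [-0.2, -0.2, 0.1]
finger_gap: 0.999
```

```bash
python3 st.py
```

```text
t 2.6 p [ 0.4209 -0.8706  0.2298] gap 0.999 F [-0.2 -0.2  0.1]
q [-1.238  1.103  0.219  0.008  1.726 -0.117]
x,y,z cols
 [[ 0.0382  0.4342 -0.9   ]
 [-0.0859 -0.8959 -0.4359]
 [-0.9956  0.0939  0.0031]]
```

Request:
play_rows([
  [0,0.5,0,0],
  [0,0.5,0,0],
  [0,0.5,0,0],
])

```text
t: 2.9
tcp_pos: [0.4279, -0.8851, 0.2117]
tool_rot: [0.697, 0.112, -0.678, 0.203]
force: [0.3, 0.4, -0.5]
finger_gap: 0.999
```

Request:
play_rows([
  [-0.2,0.5,0,0],
  [-0.2,0.5,0,0],
  [-0.2,0.5,0,0],
])

```text
t: 3.2
tcp_pos: [0.429, -0.8871, 0.2505]
tool_rot: [0.699, 0.098, -0.674, 0.217]
force: [0.4, -0.1, -0.4]
finger_gap: 0.999
```

```bash
python3 st.py
```

```text
t 3.2 p [ 0.429  -0.8871  0.2505] gap 0.999 F [ 0.4 -0.1 -0.4]
q [-1.238  1.085  0.218  0.017  1.667 -0.116]
x,y,z cols
 [[ 0.0718  0.4299 -0.9   ]
 [-0.1563 -0.8863 -0.4359]
 [-0.9851  0.172   0.0035]]
```

Request:
play_rows([
  [-0.2,0.5,0,0],
])

```text
t: 3.3
tcp_pos: [0.4315, -0.8921, 0.2648]
tool_rot: [0.7, 0.087, -0.671, 0.228]
force: [0.4, 0.5, 0.0]
finger_gap: 0.995
```

Request:
play_rows([
  [-0.3,0.3,0,0],
  [-0.3,0.3,0,0],
])

```text
t: 3.5
tcp_pos: [0.4276, -0.8835, 0.3247]
tool_rot: [0.702, 0.075, -0.667, 0.24]
force: [-0.1, 1.1, 0.8]
finger_gap: 0.998
```

Request:
play_rows([
  [0,0.03,0,0],
  [0,0.03,0,0],
])

```text
t: 3.7
tcp_pos: [0.4305, -0.8893, 0.3272]
tool_rot: [0.702, 0.066, -0.664, 0.248]
force: [0.3, 0.5, -1.4]
finger_gap: 1.002
```

```bash
python3 st.py
```

```text
t 3.7 p [ 0.4305 -0.8893  0.3272] gap 1.002 F [ 0.3  0.5 -1.4]
q [-1.241  1.007  0.218  0.027  1.655 -0.116]
x,y,z cols
 [[ 0.1094  0.422  -0.9   ]
 [-0.2356 -0.8686 -0.4359]
 [-0.9657  0.2598  0.0044]]
```

```bash
python3 - <<'E'
from h import *
from scipy.optimize import least_squares
D=[([-1.299,.528,1.433,0,1.181,-.179],[.2722,-.5621,.2307]),([-1.241,1.027,.218,.004,1.841,-.12],[.4065,-.841,.2991]),
([-1.238,1.103,.219,.008,1.726,-.117],[.4209,-.8706,.2298]),([-1.238,1.085,.218,.017,1.667,-.116],[.429,-.8871,.2505]),([-1.241,1.007,.218,.027,1.655,-.116],[.4305,-.8893,.3272])]
print(manip.sense()['q'])
def f(p):
    h,a,L,e,T,r0=p; o=[]
    for q,x in D:
        A=q[1];B=q[1]+q[2];C=B+q[4]
        r=r0+a*np.sin(A)+L*np.sin(B)+e*np.cos(B)+T*np.sin(C); z=h+a*np.cos(A)+L*np.cos(B)-e*np.sin(B)+T*np.cos(C)
        o+=[r-np.hypot(x[0],x[1]),z-x[2]]
    return np.array(o)
for fix in (0,):
    s=least_squares(lambda p:np.r_[f(p),1e-3*p[3],1e-3*p[5]],[.3,.4,.35,0,.25,0]);print(s.x,f(s.x)*1000)
E
```

```text
[-1.24071568  1.00702703  0.2182211   0.02725016  1.65487333 -0.11572121]
[0.27626454 0.584238   0.38983822 0.11184822 0.29852027 0.01231193] [-0.01563351 -0.00751662 -0.09880991  0.1917601   0.05019285  0.284076
  0.08031093 -0.29118068 -0.01607587 -0.17713678]
```

```bash
cat >> st.py <<'E'
import json
open('log.jsonl','a').write(json.dumps([s['q'].tolist(),s['tcp_pos'].tolist(),s['tool_rot'].tolist()])+'\n')
E
python3 st.py >/dev/null
```

Request:
play_rows([
  [-0.03,-0.05,0,5],
  [-0.06,-0.1,0,10],
  [-0.09,-0.15,0,15],
  [-0.12,-0.2,0,20],
  [-0.15,-0.25,0,25],
  [-0.15,-0.3,0,30],
  [-0.15,-0.35,0,35],
  [-0.15,-0.4,0,40],
  [-0.15,-0.4,0,40],
])

```text
t: 4.6
tcp_pos: [0.2445, -0.5048, 0.3679]
tool_rot: [0.745, -0.165, -0.647, -0.008]
force: [-0.3, 0.6, 1.0]
finger_gap: 0.999
```

```bash
python3 st.py
```

```text
t 4.6 p [ 0.2445 -0.5048  0.3679] gap 0.999 F [-0.3  0.6  1. ]
q [-1.348  0.194  1.596  0.062  1.094  0.449]
x,y,z cols
 [[ 0.1093 -0.2565 -0.9603]
 [-0.2358 -0.9452  0.2256]
 [-0.9656  0.2018 -0.1638]]
```

Request:
play_rows([
  [0,-0.03,-0.04,0],
  [0,-0.06,-0.08,0],
  [0,-0.09,-0.12,0],
  [0,-0.12,-0.16,0],
  [0,-0.15,-0.2,0],
  [0,-0.18,-0.24,0],
  [0,-0.18,-0.24,0],
])

```text
t: 5.3
tcp_pos: [0.5269, -0.3861, 0.3703]
tool_rot: [0.746, -0.162, -0.646, -0.006]
force: [-0.7, -0.1, 0.1]
finger_gap: 0.996
```

```bash
python3 st.py
```

```text
t 5.3 p [ 0.5269 -0.3861  0.3703] gap 0.996 F [-0.7 -0.1  0.1]
q [-0.761  0.354  1.36  -0.099  1.182  1.077]
x,y,z cols
 [[ 0.1134 -0.2503 -0.9615]
 [-0.2343 -0.9472  0.2189]
 [-0.9655  0.2005 -0.1661]]
```

```bash
cat > fk.py <<'E'
import numpy as np, json
from scipy.optimize import least_squares
from scipy.spatial.transform import Rotation as Ro
def Rz(a): c,s=np.cos(a),np.sin(a); return np.array([[c,-s,0],[s,c,0],[0,0,1]])
def Ry(a): c,s=np.cos(a),np.sin(a); return np.array([[c,0,s],[0,1,0],[-s,0,c]])
LO=np.array([-3.08,-.75,.2182,-1.43,0,-2.85]);HI=np.array([3.08,2.2,2.44,4.57,2.65,2.85])
def fk(q,p):
    h,a,L,e,T,r0,dy,dy2,roll=p
    R=Rz(q[0]);x=R@[r0,dy,h]
    R=R@Ry(q[1]);x=x+R@[0,0,a]
    R=R@Ry(q[2]);x=x+R@[e,0,0]
    R=R@Rz(q[3]);x=x+R@[0,dy2,L]
    R=R@Ry(q[4]);R=R@Rz(q[5]);x=x+R@[0,0,T]
    # tool: x=flange z
    Rt=R@Rz(roll)@np.array([[0,0,1],[1,0,0],[0,1,0]]).T.T
    return x,Rt
B=np.array([[0,0,1],[0,1,0],[-1,0,0.]])
def err(p,D):
    o=[]
    for q,x,r in D:
        X,R=fk(q,p); o+=list(X-x)+list(.3*(R-Ro.from_quat(r).as_matrix()).ravel())
    return np.array(o)
def load(): return [json.loads(l) for l in open('log.jsonl')]
def ik(x,R,p,q0,tries=1):
    f=lambda q:(lambda Y:np.r_[Y[0]-x,.3*(Y[1]-R).ravel()])(fk(q,p))
    s=least_squares(f,np.clip(q0,LO+1e-3,HI-1e-3),bounds=(LO,HI)); return s.x,np.abs(s.fun).max()
E
python3 - <<'E'
from fk import *
D=load()
D+=[([-1.29847937e+00,  5.28366724e-01,  1.43379309e+00,  1.29446422e-05,1.18143031e+00, -1.78521839e-01],[ 0.2721623 , -0.561896  ,  0.23042946],[-0.68918846, -0.15875295,  0.68924622, -0.15734168])]
b=None
for r in(0,1.57,3.14,-1.57):
    s=least_squares(lambda p:np.r_[err(p,D),1e-3*p[5],1e-3*p[7]],[.28,.5,.38,.0,.3,0,.11,0,r])
    if b is None or s.cost<b.cost:b=s
print(np.round(b.x,4),b.cost,np.abs(b.fun).max()); np.save('p.npy',b.x)
E
```

```text
[ 0.2742  0.588   0.3917  0.1141  0.2967  0.      0.111  -0.     -1.5707] 0.7200000008883316 0.3676274729235304
```

```bash
sed -i 's/np.array(\[\[0,0,1\],\[1,0,0\],\[0,1,0\]\]).T.T/np.array([[0,1,0],[0,0,1],[1,0,0.]])/' fk.py
cat > fit.py <<'E'
from fk import *
D=load()
D+=[([-1.29847937e+00,  5.28366724e-01,  1.43379309e+00,  1.29446422e-05,1.18143031e+00, -1.78521839e-01],[ 0.2721623 , -0.561896  ,  0.23042946],[-0.68918846, -0.15875295,  0.68924622, -0.15734168])]
b=None
for r in(0,1.57,3.14,-1.57):
    s=least_squares(lambda p:np.r_[err(p,D),1e-3*p[5],1e-3*p[7]],[.28,.5,.38,.0,.3,0,.11,0,r])
    if b is None or s.cost<b.cost:b=s
print(np.round(b.x,4),b.cost,np.abs(b.fun).max()); np.save('p.npy',b.x)
E
python3 fit.py
```

```text
[ 0.2742  0.588   0.3917  0.1141  0.2967  0.      0.111  -0.     -3.1416] 5.956289864985737e-18 2.0667276223740316e-09
```

```bash
cat > sim.py <<'E'
from fk import *
P=np.load('p.npy')
def solve(x,R,q0,w,n=200):
    f=lambda q:(lambda Y:np.r_[Y[0]-x,w*Ro.from_matrix(Y[1]@R.T).as_rotvec()])(fk(q,P))
    s=least_squares(f,np.clip(q0,LO+1e-4,HI-1e-4),bounds=(LO,HI),max_nfev=n); return s.x
def tilt(R): return np.degrees(np.arccos(-R[2,0]))
E
python3 - <<'E'
from sim import *
q0=np.array([-1.238,1.103,.219,.008,1.726,-.117])
for d in(.05,.15):
  for w in(.05,.1,.15,.2,.3,.5):
    x,R=fk(q0,P); q=solve(x+R@[0,d,0],R,q0,w); X,S=fk(q,P); print(d,w,np.round(X,3),round(tilt(S)-tilt(R),2),np.round(q,3))
print('obs [0.4279, -0.8851, 0.2117] ~2.2')
E
```

```text
0.05 0.05 [ 0.442 -0.914  0.234] 9.28 [-1.238  1.108  0.218  0.027  1.561 -0.116]
0.05 0.1 [ 0.44  -0.911  0.233] 8.57 [-1.238  1.108  0.218  0.025  1.573 -0.116]
0.05 0.15 [ 0.438 -0.907  0.232] 7.6 [-1.238  1.108  0.218  0.023  1.59  -0.116]
0.05 0.2 [ 0.436 -0.902  0.231] 6.56 [-1.238  1.108  0.218  0.021  1.608 -0.116]
0.05 0.3 [ 0.432 -0.894  0.228] 4.71 [-1.238  1.109  0.218  0.018  1.639 -0.116]
0.05 0.5 [ 0.427 -0.884  0.225] 2.47 [-1.238  1.11   0.218  0.013  1.677 -0.116]
0.15 0.05 [ 0.484 -1.001  0.243] 28.19 [-1.237  1.141  0.218  0.066  1.2   -0.124]
0.15 0.1 [ 0.479 -0.991  0.24 ] 25.82 [-1.237  1.137  0.218  0.061  1.246 -0.122]
0.15 0.15 [ 0.473 -0.978  0.237] 22.76 [-1.237  1.132  0.218  0.054  1.303 -0.12 ]
0.15 0.2 [ 0.466 -0.964  0.233] 19.61 [-1.237  1.128  0.218  0.048  1.361 -0.118]
0.15 0.3 [ 0.454 -0.939  0.226] 14.12 [-1.237  1.124  0.218  0.036  1.461 -0.116]
0.15 0.5 [ 0.44  -0.909  0.218] 7.45 [-1.237  1.123  0.218  0.023  1.578 -0.115]
obs [0.4279, -0.8851, 0.2117] ~2.2
```

```bash
python3 - <<'E'
from sim import *
# tool down at tray region, q6 near limits
for sgn in(1,-1):
    q0=np.array([0.,.4,1.5,0,1.2,2.84*sgn])
    x=np.array([.52,-.05,.25]); xr,R=fk(q0,P)
    R=Rz(0)@R; q=solve(x,np.array(fk(np.r_[q0[:4],np.pi-q0[1]-q0[2],q0[5]],P)[1]),q0,.5)
    # pin q6
    for k in range(6):
        X,R=fk(q,P)
        # direction of spin that increases |q6|
        best=None
        for sp in(8.59,-8.59):
            qn=solve(x,R@Ro.from_rotvec([np.radians(sp),0,0]).as_matrix(),q,.5)
            Xn,S=fk(qn,P); rel=Ro.from_matrix(S@R.T).as_rotvec(degrees=True)
            print(sgn,k,sp,np.round(qn,3),'tilt',round(tilt(S),2),'dir',np.round(S[:,0],3),'jaw',np.round(S[:,1],2),np.round(Xn-x,4))
            if abs(qn[5])>2.84: best=qn
        q=best if best is not None else q
E
```

```text
1 0 8.59 [-0.31   0.366  1.666  0.     1.109  2.68 ] tilt 0.0 dir [ 0.  0. -1.] jaw [-0.99 -0.15 -0.  ] [-0. -0.  0.]
1 0 -8.59 [-0.31   0.366  1.666  0.     1.109  2.38 ] tilt nan dir [ 0. -0. -1.] jaw [-0.9  -0.44 -0.  ] [-0.  0. -0.]
1 1 8.59 [-0.31   0.366  1.666  0.     1.109  2.68 ] tilt 0.0 dir [ 0.  0. -1.] jaw [-0.99 -0.15 -0.  ] [-0. -0.  0.]
1 1 -8.59 [-0.31   0.366  1.666  0.     1.109  2.38 ] tilt nan dir [ 0. -0. -1.] jaw [-0.9  -0.44 -0.  ] [-0.  0. -0.]
1 2 8.59 [-0.31   0.366  1.666  0.     1.109  2.68 ] tilt 0.0 dir [ 0.  0. -1.] jaw [-0.99 -0.15 -0.  ] [-0. -0.  0.]
1 2 -8.59 [-0.31   0.366  1.666  0.     1.109  2.38 ] tilt nan dir [ 0. -0. -1.] jaw [-0.9  -0.44 -0.  ] [-0.  0. -0.]
1 3 8.59 [-0.31   0.366  1.666  0.     1.109  2.68 ] tilt 0.0 dir [ 0.  0. -1.] jaw [-0.99 -0.15 -0.  ] [-0. -0.  0.]
1 3 -8.59 [-0.31   0.366  1.666  0.     1.109  2.38 ] tilt nan dir [ 0. -0. -1.] jaw [-0.9  -0.44 -0.  ] [-0.  0. -0.]
1 4 8.59 [-0.31   0.366  1.666  0.     1.109  2.68 ] tilt 0.0 dir [ 0.  0. -1.] jaw [-0.99 -0.15 -0.  ] [-0. -0.  0.]
1 4 -8.59 [-0.31   0.366  1.666  0
[... 1372 characters left out ...]
   0.04 -0.06] [-0.008   0.0232 -0.0204]
-1 4 8.59 [-0.083  0.386  1.718 -0.486  1.014 -2.772] tilt 23.76 dir [ 0.04  -0.401 -0.915] jaw [-0.98  0.17 -0.12] [-0.  0. -0.]
-1 4 -8.59 [-0.009  0.418  1.779 -0.599  0.957 -2.85 ] tilt 27.78 dir [ 0.067 -0.461 -0.885] jaw [-1.   -0.06 -0.04] [-0.01    0.0197 -0.023 ]
-1 5 8.59 [-0.048  0.392  1.74  -0.578  0.993 -2.776] tilt 27.78 dir [ 0.067 -0.461 -0.885] jaw [-0.99  0.07 -0.11] [-0.  0. -0.]
-1 5 -8.59 [ 0.017  0.427  1.81  -0.7    0.931 -2.85 ] tilt 31.65 dir [ 0.098 -0.515 -0.851] jaw [-0.99 -0.16 -0.01] [-0.0117  0.016  -0.025 ]sim.py:6: RuntimeWarning: invalid value encountered in arccos
  def tilt(R): return np.degrees(np.arccos(-R[2,0]))
```

```bash
cat > plan.py <<'E'
from sim import *
HP=.0187
GR=dict(green=[.4335,-.231,.13],blue=[.6125,-.251,.13],orange=[.462,-.4125,.13])
TR=np.array([.564,-.017]);TY=np.radians(-10.7)
def toolR(az,al,flip):
    d=np.array([np.cos(az),np.sin(az),0]);a=np.sin(al)*d-np.cos(al)*np.array([0,0,1.])
    j=np.array([-np.sin(az),np.cos(az),0])*flip
    return np.stack([a,j,np.cross(a,j)],1)
def panR(az):  # bar azimuth -> pan R with x having +x comp, lip towards robot
    ps=az-np.pi/2
    R=Rz(ps)
    return R if R[0,0]>0 else Rz(ps+np.pi)
def best_ik(x,R,qs):
    b=None
    for q in qs:
        r,e=ik(x,R,P,q)
        if b is None or e<b[1]: b=(r,e)
        if e<1e-3: break
    return b
SEEDS=[np.array([q1,.5,1.5,q4,q5,q6]) for q1 in(-.6,.2) for q4 in(0,1.5,-1,3) for q5 in(1.2,) for q6 in(0,2,-2)]
if __name__=='__main__':
  for azd in(30,45,55,65,80,210,225,235,245,260):
    for al in(62,):
      az=np.radians(azd);out=[]
      for flip in(1,-1):
        R=toolR(az,np.radians(al),flip);o=[]
        for k,g in GR.items():
            q,e=best_ik(np.array(g)+HP*R[:,0],R,SEEDS); o.append(round(e*1000))
        PR=panR(az)
        for ph in(115,-115):
            W=Ro.from_rotvec(np.radians(ph)*R[:,0]).as_matrix(); PP=W@PR
            if (PP@[-1,0,0])[2]>0: continue
            cor=[PP@(np.array([-.091,s*.046,.038])-[-.012,0,.13]) for s in(-1,1)]
            c=min(cor,key=lambda v:v[2])
            g=np.r_[TR,.06]-c
            q,e=best_ik(g+HP*(W@R)[:,0],W@R,SEEDS); o+=[ph,round(e*1000),np.round(g,2).tolist()]
        out.append(o)
      print(azd,al,out)
E
python3 plan.py
```

```text
30 62 [[0, 0, 0, -115, 11, [0.48, 0.03, 0.14]], [0, 0, 0, -115, 11, [0.48, 0.03, 0.14]]]
45 62 [[0, 0, 0, -115, 0, [0.47, 0.01, 0.14]], [0, 0, 0, -115, 0, [0.47, 0.01, 0.14]]]
55 62 [[0, 0, 0, -115, 0, [0.46, -0.01, 0.14]], [0, 0, 0, -115, 0, [0.46, -0.01, 0.14]]]
65 62 [[0, 0, 0, -115, 0, [0.46, -0.03, 0.14]], [0, 0, 0, -115, 11, [0.46, -0.03, 0.14]]]
80 62 [[0, 0, 0, -115, 0, [0.47, -0.05, 0.14]], [0, 0, 0, -115, 28, [0.47, -0.05, 0.14]]]
210 62 [[0, 0, 0, 115, 48, [0.57, 0.08, 0.14]], [0, 0, 0, 115, 0, [0.57, 0.08, 0.14]]]
225 62 [[0, 0, 0, 115, 38, [0.54, 0.08, 0.14]], [0, 0, 0, 115, 0, [0.54, 0.08, 0.14]]]
235 62 [[0, 0, 0, 115, 32, [0.52, 0.08, 0.14]], [0, 0, 0, 115, 0, [0.52, 0.08, 0.14]]]
245 62 [[0, 0, 0, 115, 28, [0.51, 0.07, 0.14]], [0, 0, 0, 115, 0, [0.51, 0.07, 0.14]]]
260 62 [[0, 0, 7, 115, 26, [0.49, 0.05, 0.14]], [0, 0, 7, 115, 0, [0.49, 0.05, 0.14]]]
```

```bash
python3 - <<'E'
from sim import *
def run(q,x0,spin,n,w=.5,verbose=1):
    for k in range(n):
        X,R=fk(q,P)
        tgt=X+np.clip(x0-X,-.04,.04)
        q=solve(tgt,R@Ro.from_rotvec([np.radians(spin),0,0]).as_matrix(),q,w)
        X,R=fk(q,P)
        if verbose and k%3==2: print(k,np.round(q,2),'tilt',round(tilt(R),1),'az',round(np.degrees(np.arctan2(R[1,0],R[0,0])),0),np.round(X,2),'jawz',round(R[2,1],2))
    return q
q=np.array([-.761,.354,1.36,-.099,1.182,1.077])
X,R=fk(q,P)
for x0 in([.5269,-.3861,.37],[.45,-.45,.37]):
    q1=solve(np.array(x0),R@Ro.from_rotvec([1.7,0,0]).as_matrix(),q,.5); print(np.round(q1,2))
    run(q1,np.array(x0),8.5,24)
    print()
E
```

```text
[-0.76  0.35  1.36 -0.1   1.18  2.78]
2 [-0.9   0.32  1.42  0.11  1.14  2.85] tilt 16.0 az -31.0 [ 0.5  -0.41  0.37] jawz -0.27
5 [-1.01  0.3   1.54  0.4   1.05  2.85] tilt 25.6 az -6.0 [ 0.5  -0.4   0.35] jawz -0.31
8 [-1.1   0.3   1.66  0.71  0.97  2.85] tilt 37.6 az -1.0 [ 0.5  -0.39  0.35] jawz -0.25
11 [-1.16  0.31  1.79  1.04  0.91  2.85] tilt 49.1 az -2.0 [ 0.51 -0.38  0.34] jawz -0.09
14 [-1.19  0.34  1.91  1.38  0.89  2.85] tilt 59.4 az -5.0 [ 0.52 -0.38  0.34] jawz 0.16
17 [-1.19  0.39  2.03  1.74  0.92  2.85] tilt 68.5 az -11.0 [ 0.52 -0.38  0.34] jawz 0.45
20 [-1.16  0.46  2.15  2.1   1.03  2.85] tilt 77.0 az -17.0 [ 0.52 -0.37  0.34] jawz 0.71
23 [-1.1   0.59  2.27  2.42  1.27  2.85] tilt 85.3 az -24.0 [ 0.52 -0.36  0.33] jawz 0.88

[-0.94  0.32  1.41 -0.05  1.15  2.59]
2 [-1.02  0.3   1.44  0.05  1.13  2.85] tilt 15.3 az -50.0 [ 0.43 -0.46  0.37] jawz -0.26
5 [-1.15  0.28  1.55  0.33  1.05  2.85] tilt 23.0 az -20.0 [ 0.42 -0.46  0.36] jawz -0.31
8 [-1.24  0.27  1.67  0.64  0.97  2.85] tilt 34.6 az -11.0 [ 0.43 -0.45  0.35] jawz -0.28
11 [-1.31  0.28  1.8   0.96  0.91  2.85] tilt 46.2 az -11.0 [ 0.43 -0.45  0.34] jawz -0.13
14 [-1.35  0.31  1.92  1.3   0.89  2.85] tilt 56.7 az -14.0 [ 0.44 -0.44  0.34] jawz 0.11
17 [-1.36  0.35  2.04  1.66  0.91  2.85] tilt 66.0 az -19.0 [ 0.45 -0.44  0.34] jawz 0.4
20 [-1.34  0.42  2.16  2.01  1.    2.85] tilt 74.6 az -24.0 [ 0.45 -0.44  0.34] jawz 0.67
23 [-1.3   0.55  2.28  2.34  1.22  2.85] tilt 83.0 az -31.0 [ 0.44 -0.43  0.33] jawz 0.86
```

```bash
cat > rat.py <<'E'
from sim import *
def run(q,x0,spin,n,w=.5,verbose=1):
    for k in range(n):
        X,R=fk(q,P)
        tgt=X+np.clip(x0-X,-.04,.04)
        q=solve(tgt,R@Ro.from_rotvec([np.radians(spin),0,0]).as_matrix(),q,w)
        X,R=fk(q,P)
        if verbose and k%3==2: print(k,np.round(q,2),'tilt',round(tilt(R),1),'az',round(np.degrees(np.arctan2(R[1,0],R[0,0])),0),np.round(X,2),'jawz',round(R[2,1],2))
    return q
E
python3 - <<'E'
from rat import *
q=np.array([-.761,.354,1.36,-.099,1.182,1.077])
X,R=fk(q,P)
for x0 in([.6,.1,.38],[.6,.0,.38],[.65,-.1,.38]):
    q1=solve(np.array(x0),R@Ro.from_rotvec([1.2,0,0]).as_matrix(),q,.5); print(np.round(q1,2), 'move tool', np.round(R.T@(np.array(x0)-X),3))
    run(q1,np.array(x0),8.5,24)
E
```

```text
[-0.05  0.31  1.35 -0.14  1.35  2.85] move tool [-0.115 -0.477  0.034]
2 [-0.17  0.28  1.44  0.11  1.27  2.85] tilt 10.3 az 26.0 [0.59 0.04 0.37] jawz -0.17
5 [-0.28  0.26  1.56  0.38  1.18  2.85] tilt 22.0 az 49.0 [0.59 0.05 0.36] jawz -0.21
8 [-0.36  0.25  1.69  0.67  1.09  2.85] tilt 35.5 az 52.0 [0.58 0.08 0.35] jawz -0.18
11 [-0.43  0.26  1.83  0.97  1.04  2.85] tilt 47.8 az 50.0 [0.59 0.09 0.35] jawz -0.03
14 [-0.47  0.3   1.96  1.29  1.02  2.85] tilt 58.9 az 46.0 [0.59 0.1  0.35] jawz 0.2
17 [-0.49  0.35  2.09  1.61  1.05  2.85] tilt 68.8 az 40.0 [0.59 0.1  0.34] jawz 0.47
20 [-0.49  0.45  2.22  1.91  1.17  2.85] tilt 78.0 az 34.0 [0.58 0.11 0.34] jawz 0.72
23 [-0.47  0.6   2.35  2.15  1.41  2.85] tilt 86.9 az 29.0 [0.57 0.11 0.34] jawz 0.9
[-0.14  0.31  1.38 -0.18  1.31  2.85] move tool [-0.091 -0.382  0.012]
2 [-0.28  0.27  1.45  0.06  1.25  2.85] tilt 10.1 az 2.0 [ 0.59 -0.04  0.38] jawz -0.18
5 [-0.4   0.24  1.56  0.33  1.17  2.85] tilt 20.1 az 36.0 [ 0.58 -0.03  0.37] jawz -0.23
8 [-0.51  0.23  1.68  0.61  1.1   2.85] tilt 32.7 az 42.0 [ 0.58 -0.02  0.36] jawz -0.2
11 [-0
[... 515 characters left out ...]
6  1.31 -0.01  1.28  2.85] tilt 10.8 az -24.0 [ 0.64 -0.14  0.38] jawz -0.18
5 [-0.49  0.33  1.42  0.25  1.2   2.85] tilt 18.1 az 21.0 [ 0.63 -0.13  0.37] jawz -0.25
8 [-0.59  0.31  1.54  0.54  1.1   2.85] tilt 30.4 az 31.0 [ 0.63 -0.12  0.36] jawz -0.26
11 [-0.66  0.32  1.67  0.84  1.03  2.85] tilt 42.9 az 31.0 [ 0.63 -0.11  0.35] jawz -0.17
14 [-0.71  0.33  1.81  1.16  0.98  2.85] tilt 54.5 az 28.0 [ 0.63 -0.1   0.35] jawz 0.03
17 [-0.73  0.37  1.94  1.5   0.97  2.85] tilt 64.9 az 24.0 [ 0.64 -0.1   0.35] jawz 0.29
20 [-0.72  0.43  2.06  1.84  1.03  2.85] tilt 74.2 az 18.0 [ 0.64 -0.09  0.35] jawz 0.56
23 [-0.69  0.52  2.18  2.17  1.18  2.85] tilt 82.9 az 11.0 [ 0.64 -0.09  0.34] jawz 0.79
```

Request:
play_rows([
  [-0.012,-0.042,0.005,8],
  [-0.024,-0.084,0.01,16],
  [-0.036,-0.126,0.015,24],
  [-0.048,-0.168,0.02,32],
  [-0.06,-0.21,0.026,40],
  [-0.072,-0.252,0.032,48],
  [-0.084,-0.294,0.038,56],
  [-0.096,-0.336,0.043,64],
  [-0.108,-0.378,0.048,72],
  [-0.12,-0.42,0.053,80],
  [-0.132,-0.462,0.058,88],
  [-0.144,-0.504,0.063,94],
  [-0.156,-0.546,0.068,94],
  [-0.16,-0.562,0.072,94],
  [-0.16,-0.562,0.072,94],
])

```text
t: 6.8
tcp_pos: [0.483, -0.1168, 0.4098]
tool_rot: [-0.531, 0.512, 0.385, 0.555]
force: [-0.8, -0.5, 0.3]
finger_gap: 0.996
```

```bash
python3 st.py
```

```text
t 6.8 p [ 0.483  -0.1168  0.4098] gap 0.996 F [-0.8 -0.5  0.3]
q [-0.447  0.082  1.61  -0.028  1.236  2.853]
x,y,z cols
 [[ 0.1797 -0.9707  0.1594]
 [-0.115   0.1402  0.9834]
 [-0.977  -0.195  -0.0864]]
```

Request:
play_rows([
  [0,0,0,8.5],
])

```text
t: 6.9
tcp_pos: [0.467, -0.1419, 0.4089]
tool_rot: [-0.494, 0.52, 0.361, 0.596]
force: [0.4, -0.0, -0.8]
finger_gap: 1.0
```

Request:
play_rows([
  [0,0,0,8.5],
])

```text
t: 7.0
tcp_pos: [0.449, -0.1667, 0.4064]
tool_rot: [-0.455, 0.527, 0.332, 0.636]
force: [-0.5, -0.3, -0.0]
finger_gap: 1.001
```

Request:
play_rows([
  [0,0,0,8.5],
])

```text
t: 7.1
tcp_pos: [0.4293, -0.1889, 0.4023]
tool_rot: [-0.414, 0.533, 0.303, 0.673]
force: [0.2, -0.5, 0.4]
finger_gap: 1.004
```

```bash
python3 st.py; python3 fit.py
```

```text
t 7.1 p [ 0.4293 -0.1889  0.4023] gap 1.004 F [ 0.2 -0.5  0.4]
q [-0.748  0.022  1.702  0.154  1.213  2.853]
x,y,z cols
 [[ 0.2475 -0.8487  0.4673]
 [-0.0342  0.4744  0.8796]
 [-0.9683 -0.2337  0.0884]]
[ 0.2742  0.588   0.3917  0.1141  0.2967  0.      0.111  -0.     -3.1416] 9.952454013925408e-18 2.191421683006567e-09
```

Request:
play_rows([
  [0.002,0.006,0.042,-5],
  [0.004,0.012,0.084,-10],
  [0.007,0.018,0.126,-15],
  [0.01,0.024,0.168,-20],
  [0.013,0.03,0.21,-25],
  [0.016,0.036,0.252,-30],
  [0.019,0.042,0.294,-35],
  [0.022,0.05,0.336,-40],
  [0.024,0.058,0.378,-42],
  [0.024,0.058,0.413,-42],
  [0.024,0.058,0.413,-42],
])

```text
t: 8.2
tcp_pos: [0.5732, 0.123, 0.4]
tool_rot: [0.631, -0.359, -0.497, -0.476]
force: [-0.5, -0.8, -0.6]
finger_gap: 1.005
```

```bash
python3 st.py; python3 - <<'E'
from rat import *
q=np.array(load()[-1][0]);X,R=fk(q,P)
# predicted: constant translation in world to hold
for x0 in(X,np.array([.6,.2,.4])):
    run(q,x0,8.5,24);print()
E
```

```text
t 8.2 p [0.5732 0.123  0.4   ] gap 1.005 F [-0.5 -0.8 -0.6]
q [0.013 0.216 1.477 0.018 1.196 2.854]
x,y,z cols
 [[ 0.2488 -0.9256 -0.2851]
 [ 0.0194 -0.2895  0.957 ]
 [-0.9684 -0.2436 -0.0541]]
2 [-0.17  0.18  1.58  0.27  1.14  2.85] tilt 20.3 az 35.0 [0.57 0.09 0.39] jawz -0.29
5 [-0.28  0.17  1.7   0.56  1.07  2.85] tilt 31.8 az 46.0 [0.56 0.1  0.38] jawz -0.27
8 [-0.37  0.18  1.83  0.87  1.02  2.85] tilt 43.9 az 48.0 [0.56 0.11 0.37] jawz -0.15
11 [-0.43  0.2   1.96  1.18  0.99  2.85] tilt 55.2 az 46.0 [0.56 0.12 0.37] jawz 0.06
14 [-0.46  0.25  2.09  1.5   1.01  2.85] tilt 65.6 az 42.0 [0.56 0.12 0.36] jawz 0.34
17 [-0.47  0.34  2.22  1.82  1.1   2.85] tilt 75.0 az 37.0 [0.56 0.13 0.36] jawz 0.62
20 [-0.45  0.47  2.35  2.09  1.3   2.85] tilt 84.0 az 31.0 [0.55 0.13 0.36] jawz 0.84
23 [-0.44  0.72  2.44  2.22  1.64  2.85] tilt 93.3 az 28.0 [0.55 0.12 0.34] jawz 0.96

2 [-0.1   0.23  1.53  0.31  1.13  2.85] tilt 22.1 az 40.0 [0.59 0.13 0.39] jawz -0.31
5 [-0.17  0.23  1.66  0.62  1.02  2.85] tilt 34.9 az 51.0 [0.59 0.16 0.37] jawz -0.29
8 [-0.22  0.24  1.79  0.96  0.95  2.85] tilt 47.6 az 52.0 [0.59 0.19 0.37] jawz -0.16
11 [-0.26  0.26  1.91  1.3   0.92  2.85] tilt 58.5 az 49.0 [0.59 0.19 0.37] jawz 0.08
14 [-0.27  0.31  2.04  1.64  0.94  2.85] tilt 68.3 az 45.0 [0.59 0.2  0.37] jawz 0.37
17 [-0.25  0.38  2.16  1.99  1.04  2.85] tilt 77.3 az 39.0 [0.59 0.21 0.37] jawz 0.64
20 [-0.2   0.5   2.28  2.32  1.25  2.85] tilt 85.9 az 33.0 [0.58 0.21 0.36] jawz 0.85
23 [-0.2   0.72  2.4   2.44  1.64  2.85] tilt 94.7 az 28.0 [0.56 0.19 0.35] jawz 0.95
```

Request:
play_rows([
  [0,-0.01,0.035,8.5],
])

```text
t: 8.3
tcp_pos: [0.5714, 0.1151, 0.3955]
tool_rot: [0.599, -0.358, -0.493, -0.519]
force: [-0.1, -1.2, -0.4]
finger_gap: 0.998
```

Request:
play_rows([
  [0,-0.01,0.035,8.5],
])

```text
t: 8.4
tcp_pos: [0.5676, 0.1065, 0.3888]
tool_rot: [0.564, -0.357, -0.487, -0.563]
force: [-0.3, 0.1, -0.2]
finger_gap: 1.001
```

Request:
play_rows([
  [0,-0.01,0.035,8.5],
])

```text
t: 8.5
tcp_pos: [0.5635, 0.0991, 0.3811]
tool_rot: [-0.525, 0.357, 0.479, 0.607]
force: [0.1, 0.4, 0.3]
finger_gap: 1.002
```

Request:
play_rows([
  [0,-0.01,0.035,8.5],
])

```text
t: 8.6
tcp_pos: [0.5596, 0.0934, 0.3725]
tool_rot: [-0.484, 0.356, 0.468, 0.648]
force: [-0.4, -0.1, 0.5]
finger_gap: 1.0
```

Request:
play_rows([
  [0,-0.01,0.035,8.5],
])

```text
t: 8.7
tcp_pos: [0.5568, 0.0895, 0.3632]
tool_rot: [-0.44, 0.356, 0.455, 0.688]
force: [-0.0, -0.3, -0.9]
finger_gap: 1.001
```

```bash
python3 st.py
```

```text
t 8.7 p [0.5568 0.0895 0.3632] gap 1.001 F [-0.  -0.3 -0.9]
q [-0.252  0.179  1.695  0.462  1.05   2.854]
x,y,z cols
 [[ 0.3326 -0.9389  0.0891]
 [ 0.3133  0.1991  0.9285]
 [-0.8895 -0.2809  0.3604]]
```

Request:
play_rows([
  [-0.01,0.005,0.035,8.5],
])

```text
t: 8.8
tcp_pos: [0.5397, 0.0869, 0.3586]
tool_rot: [-0.392, 0.356, 0.44, 0.725]
force: [-0.5, -0.1, -1.0]
finger_gap: 1.003
```

Request:
play_rows([
  [-0.01,0.005,0.035,8.5],
])

```text
t: 8.9
tcp_pos: [0.5235, 0.0865, 0.3537]
tool_rot: [-0.342, 0.357, 0.423, 0.759]
force: [-0.6, -0.1, -0.2]
finger_gap: 0.998
```

Request:
play_rows([
  [-0.01,0.005,0.035,8.5],
])

```text
t: 9.0
tcp_pos: [0.5096, 0.0871, 0.3486]
tool_rot: [-0.29, 0.356, 0.405, 0.79]
force: [0.3, -0.7, -0.8]
finger_gap: 1.001
```

Request:
play_rows([
  [-0.01,0.005,0.035,8.5],
])

```text
t: 9.1
tcp_pos: [0.4984, 0.0887, 0.3429]
tool_rot: [-0.235, 0.356, 0.386, 0.818]
force: [0.9, 1.0, -0.5]
finger_gap: 0.997
```

Request:
play_rows([
  [-0.01,0.005,0.035,8.5],
])

```text
t: 9.2
tcp_pos: [0.4902, 0.091, 0.3367]
tool_rot: [-0.178, 0.354, 0.366, 0.842]
force: [-0.9, -0.1, -0.4]
finger_gap: 1.0
```

```bash
python3 st.py
```

```text
t 9.2 p [0.4902 0.091  0.3367] gap 1.0 F [-0.9 -0.1 -0.4]
q [-0.476  0.109  2.028  0.916  0.974  2.854]
x,y,z cols
 [[ 0.4818 -0.7423  0.4657]
 [ 0.4895  0.6688  0.5595]
 [-0.7268 -0.0416  0.6856]]
```

Request:
play_rows([
  [0.015,0.005,0.033,8.5],
])

```text
t: 9.3
tcp_pos: [0.4989, 0.1066, 0.3169]
tool_rot: [-0.119, 0.355, 0.341, 0.862]
force: [1.5, -0.2, -0.9]
finger_gap: 0.997
```

Request:
play_rows([
  [0.015,0.005,0.033,8.5],
])

```text
t: 9.4
tcp_pos: [0.5111, 0.1244, 0.2986]
tool_rot: [-0.057, 0.357, 0.315, 0.878]
force: [1.3, -0.1, 0.3]
finger_gap: 1.0
```

Request:
play_rows([
  [0.015,0.005,0.033,8.5],
])

```text
t: 9.5
tcp_pos: [0.5263, 0.1424, 0.2831]
tool_rot: [0.007, 0.359, 0.288, 0.888]
force: [0.4, 0.1, 1.3]
finger_gap: 0.998
```

Request:
play_rows([
  [0.015,0.005,0.033,8.5],
])

```text
t: 9.6
tcp_pos: [0.5437, 0.1589, 0.2695]
tool_rot: [0.071, 0.359, 0.26, 0.893]
force: [0.2, 0.0, 0.0]
finger_gap: 1.003
```

```bash
python3 st.py
```

```text
t 9.6 p [0.5437 0.1589 0.2695] gap 1.003 F [0.2 0.  0. ]
q [-0.294  0.34   2.141  1.525  0.734  2.854]
x,y,z cols
 [[ 0.6066 -0.4136  0.6789]
 [ 0.5156  0.8547  0.06  ]
 [-0.6051  0.3136  0.7318]]
```

Request:
play_rows([
  [-0.03,0,0.005,8.5],
])

```text
t: 9.7
tcp_pos: [0.5227, 0.1458, 0.2671]
tool_rot: [0.134, 0.362, 0.236, 0.892]
force: [0.5, 0.4, -0.9]
finger_gap: 1.002
```

Request:
play_rows([
  [-0.03,0,0.005,8.5],
])

```text
t: 9.8
tcp_pos: [0.4988, 0.1313, 0.2634]
tool_rot: [0.2, 0.365, 0.21, 0.885]
force: [-0.7, 0.1, -1.4]
finger_gap: 1.0
```

Request:
play_rows([
  [-0.03,0,0.005,8.5],
])

```text
t: 9.9
tcp_pos: [0.474, 0.1158, 0.2599]
tool_rot: [0.265, 0.366, 0.183, 0.873]
force: [0.3, -0.5, -1.3]
finger_gap: 0.998
```

```bash
python3 st.py
```

```text
t 9.9 p [0.474  0.1158 0.2599] gap 0.998 F [ 0.3 -0.5 -1.3]
q [-0.54   0.355  2.376  1.652  0.903  2.854]
x,y,z cols
 [[ 0.6647 -0.126   0.7364]
 [ 0.5136  0.7928 -0.328 ]
 [-0.5425  0.5963  0.5917]]
```

```bash
python3 - <<'E'
from rat import *
q=np.array(load()[-1][0]);X,R=fk(q,P)
for x0 in([.474,.116,.35],[.4,.35,.4],[.3,.5,.4],[.6,.3,.4],[.0,.7,.4]):
    for sp in(0,-60,-120,-180,-270):
        q1=solve(np.array(x0),R@Ro.from_rotvec([np.radians(sp),0,0]).as_matrix(),q,.5);X1,R1=fk(q1,P)
        print(x0,sp,np.round(q1,2),round(tilt(R1),1),round(np.degrees(np.arctan2(R1[1,0],R1[0,0])),1),np.round(X1-x0,3))
E
```

```text
[0.474, 0.116, 0.35] 0 [-0.59  0.26  2.42  1.64  0.96  2.85] 61.1 35.5 [-0.014  0.003 -0.051]
[0.474, 0.116, 0.35] -60 [-0.54  0.08  2.24  1.33  0.94  2.33] 57.1 37.7 [-0.  0. -0.]
[0.474, 0.116, 0.35] -120 [-0.54  0.08  2.24  1.33  0.94  1.28] 57.1 37.7 [ 0. -0.  0.]
[0.474, 0.116, 0.35] -180 [-0.54  0.08  2.24  1.33  0.94  0.23] 57.1 37.7 [ 0. -0.  0.]
[0.474, 0.116, 0.35] -270 [-0.85  1.51  2.44  1.81  1.47  2.85] 76.2 35.9 [-0.009 -0.044 -0.298]
[0.4, 0.35, 0.4] 0 [0.51 0.04 2.18 2.57 0.13 2.85] 59.1 33.9 [-0.011  0.018 -0.018]
[0.4, 0.35, 0.4] -60 [ 0.37 -0.02  2.15  1.45  0.25  2.85] 57.4 37.7 [ 0.    -0.    -0.002]
[0.4, 0.35, 0.4] -120 [ 0.37 -0.03  2.14  1.38  0.25  1.87] 57.1 37.7 [ 0. -0. -0.]
[0.4, 0.35, 0.4] -180 [ 0.37 -0.03  2.14  1.38  0.25  0.82] 57.1 37.7 [0. 0. 0.]
[0.4, 0.35, 0.4] -270 [-0.25  1.69  2.44  1.96  1.97  2.85] 85.4 44.1 [ 0.027 -0.084 -0.34 ]
[0.3, 0.5, 0.4] 0 [0.96 0.13 2.04 4.57 0.25 1.1 ] 58.7 38.3 [ 0.002 -0.003 -0.012]
[0.3, 0.5, 0.4] -60 [0.77 0.07 2.06 2.46 0.   2.06] 57.6 44.4 [ 0.025 -0.026 -0.005]
[0.3, 0.5, 0.4] -120 [0.77 0.07 2.06 1.75 0.
[... 350 characters left out ...]
7.4 37.7 [-0.    -0.001 -0.002]
[0.6, 0.3, 0.4] -120 [0.09 0.21 1.86 1.28 0.49 1.83] 57.1 37.7 [-0. -0. -0.]
[0.6, 0.3, 0.4] -180 [0.09 0.21 1.86 1.28 0.49 0.79] 57.1 37.7 [0. 0. 0.]
[0.6, 0.3, 0.4] -270 [-0.43  1.52  2.44  1.99  1.83  2.85] 83.5 38.0 [-0.119 -0.11  -0.315]
[0.0, 0.7, 0.4] 0 [1.64 0.46 1.82 4.57 0.75 1.47] 66.3 46.6 [ 0.043 -0.026 -0.059]
[0.0, 0.7, 0.4] -60 [1.64 0.46 1.82 4.57 0.75 0.42] 66.3 46.6 [ 0.043 -0.026 -0.059]
[0.0, 0.7, 0.4] -120 [1.2  0.23 1.92 2.26 0.   1.45] 56.8 68.5 [ 0.133 -0.059 -0.025]
[0.0, 0.7, 0.4] -180 [1.2  0.23 1.92 1.49 0.   1.17] 56.8 68.5 [ 0.133 -0.059 -0.025]
[0.0, 0.7, 0.4] -270 [1.58 0.42 1.79 4.57 0.68 2.85] 66.7 47.7 [ 0.069 -0.014 -0.033]
```

```bash
cat > grasp.py <<'E'
from scan import *
from sim import fk,P,solve,Ro,ik,tilt
HP=.0187
def pose():
    s=manip.sense();return np.array(s['tcp_pos']),Ro.from_quat(s['tool_rot']).as_matrix(),np.array(s['q'])
def tgt(p): # world tcp target -> tool shift
    x,R,q=pose(); return np.round(R.T@(np.array(p)-x),4)
E
python3 - <<'E'
from grasp import *
a=bars(shot('top','t1'));b=bars(shot('side','s1'))
for k in a: print(k,a[k][2:],'| side',b.get(k,[0]*6)[2:])
x,R,q=pose()
d=R[:,0]*[1,1,0];d/=np.linalg.norm(d);j0=np.array([-d[1],d[0],0])
th=np.degrees(np.arctan2(-R[2,1],R[2,2]));print('spin to level jaw',th,'tilt',tilt(R),'az',np.degrees(np.arctan2(d[1],d[0])))
Rg=R@Ro.from_rotvec([np.radians(th),0,0]).as_matrix();print(np.round(Rg,3))
for n,g in dict(green=[.432,-.231,.13],blue=[.612,-.251,.13],orange=[.461,-.4125,.13]).items():
    t=np.array(g)+.008*d+[0,0,.003]+HP*R[:,0]
    print(n,'tcp',np.round(t,4),np.round(ik(t,Rg,P,q)[0],2),ik(t,Rg,P,q)[1], 'approach 0.1 back shift',tgt(t-.12*R[:,0]))
E
```

```text
green (array([ 0.4311, -0.2293]), array([82. , 12.6, 46.6]), array([ 0.431, -0.229,  0.144]), -132.8) | side (array([ 0.4364, -0.2321]), array([82.8, 11.6, 46.6]), array([ 0.436, -0.235,  0.141]), -132.5)
blue (array([ 0.6101, -0.2491]), array([84.7, 13.4, 39.2]), array([ 0.61 , -0.249,  0.145]), -140.6) | side (array([ 0.6148, -0.2534]), array([82.1, 15.2, 38. ]), array([ 0.614, -0.256,  0.142]), -142.3)
orange (array([ 0.46  , -0.4112]), array([83.9, 12.8, 72.1]), array([ 0.459, -0.412,  0.145]), 72.5) | side (array([ 0.4639, -0.414 ]), array([81.1, 12.1, 72.6]), array([ 0.464, -0.416,  0.142]), -107.6)
spin to level jaw -45.491040585657096 tilt 56.91816778647111 az 37.64880918656588
[[ 0.663 -0.611  0.432]
 [ 0.512  0.792  0.333]
 [-0.546 -0.     0.838]]
green tcp [ 0.4507 -0.2165  0.1228] [-1.22  0.78  2.03  1.09  1.12  1.92] 1.1369893915258444e-10 approach 0.1 back shift [-0.2297 -0.3413  0.0142]
blue tcp [ 0.6307 -0.2365  0.1228] [-0.92  0.83  1.68  1.2   1.12  2.28] 6.161737786669619e-15 approach 0.1 back shift [-0.1205 -0.3788  0.1538]
orange tcp [ 0.4797 -0.398   0.1228] [-1.28  0.86  1.59  0.94  1.34  2.23] 5.70898883722748e-12 approach 0.1 back shift [-0.3033 -0.4887  0.0957]
```

View pics/s1.png

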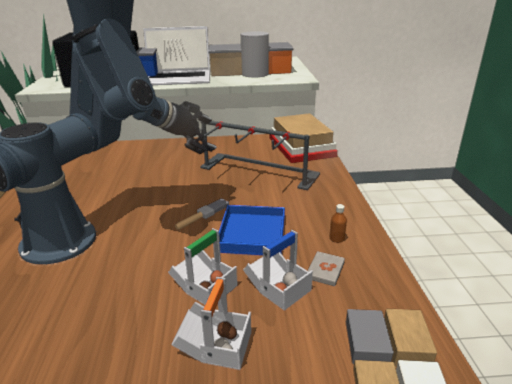

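Request:
play_rows([
  [-0.022,-0.026,0.027,-5],
  [-0.044,-0.052,0.054,-10],
  [-0.066,-0.078,0.081,-15],
  [-0.088,-0.104,0.108,-20],
  [-0.11,-0.13,0.137,-25],
  [-0.112,-0.17,0.14,-30],
  [-0.114,-0.21,0.143,-35],
  [-0.116,-0.25,0.146,-40],
  [-0.118,-0.3,0.15,-45.5],
  [-0.12,-0.34,0.153,-45.5],
  [-0.12,-0.379,0.154,-45.5],
  [-0.12,-0.379,0.154,-45.5],
], claw=100, force=50)

```text
t: 11.2
tcp_pos: [0.5525, -0.3038, 0.1849]
tool_rot: [-0.093, 0.27, 0.307, 0.908]
force: [-0.0, 0.1, -0.4]
finger_gap: 1.001
```

```bash
python3 st.py; cat > g1.py <<'E'
from grasp import *
import sys
n=sys.argv[1]
a=bars(shot('top','t_'+n))[n]; b=bars(shot('side','s_'+n)).get(n)
print(a[2:],b[2:] if b else None)
x,R,q=pose(); d=R[:,0]*[1,1,0];d/=np.linalg.norm(d)
c=(a[2]+b[2])/2 if b else a[2]+[.002,-.002]
g=np.r_[c,.13]; t=g+.008*d+[0,0,.003]+HP*R[:,0]
print('tilt',tilt(R),'az',np.degrees(np.arctan2(d[1],d[0])),'target',np.round(t,4),'shift',tgt(t))
E
python3 g1.py blue
```

```text
t 11.2 p [ 0.5525 -0.3038  0.1849] gap 1.001 F [-0.   0.1 -0.4]
q [-1.101  0.723  1.687  1.044  1.259  2.329]
x,y,z cols
 [[ 0.6652 -0.6077  0.4338]
 [ 0.507   0.7942  0.3352]
 [-0.5482 -0.003   0.8363]]
(array([ 0.6109, -0.2496]), array([85.1, 13.6, 39.7]), array([ 0.612, -0.248,  0.145]), -141.4) (array([ 0.6151, -0.2524]), array([85.3, 15.7, 39.1]), array([ 0.615, -0.255,  0.141]), -141.7)
tilt 56.91566017015781 az 37.639638856427226 target [ 0.6317 -0.2365  0.1228] shift [0.1203 0.0006 0.0011]
```

Request:
play_rows([
  [0.03,0,0.001,0],
  [0.06,0,0.001,0],
  [0.09,0,0.001,0],
  [0.11,0.001,0.001,0],
  [0.12,0.001,0.001,0],
  [0.12,0.001,0.001,0],
  [0.12,0.001,0.001,0],
])

```text
t: 12.0
tcp_pos: [0.6313, -0.2367, 0.1235]
tool_rot: [-0.093, 0.269, 0.309, 0.907]
force: [0.2, -1.3, -0.4]
finger_gap: 1.0
```

```bash
python3 st.py; python3 - <<'E'
from h import *
s=shot('side'); cv2.imwrite('pics/g_s.png',cv2.resize(s['image'][150:330,170:370],None,fx=3.3,fy=3.3))
E
```

```text
t 12.0 p [ 0.6313 -0.2367  0.1235] gap 1.0 F [ 0.2 -1.3 -0.4]
q [-0.921  0.833  1.683  1.201  1.116  2.279]
x,y,z cols
 [[ 0.6638 -0.611   0.4313]
 [ 0.5112  0.7916  0.3346]
 [-0.5458 -0.0016  0.8379]]
```

View pics/g_s.png

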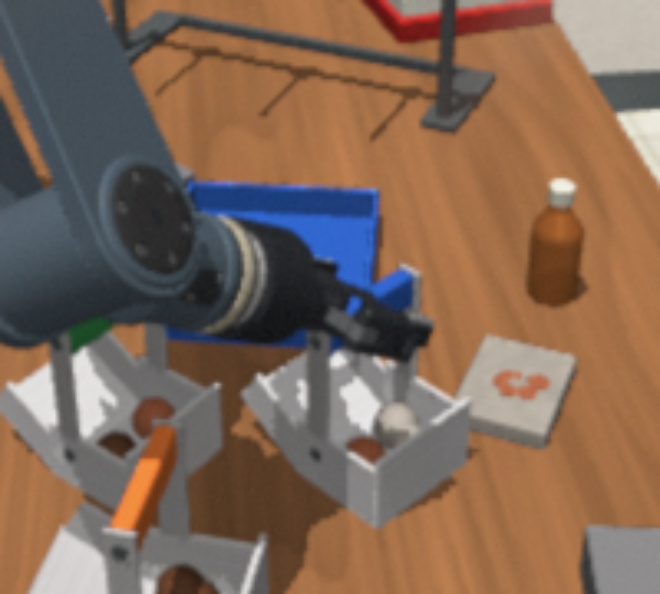

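The open fingers straddle the blue bar (around (370,310) in the zoom), and the green and orange pans are clear of the arm. Closing now.

Request:
play_rows([
  [0,0,0,0],
  [0,0,0,0],
  [0,0,0,0],
  [0,0,0,0],
  [0,0,0,0],
  [0,0,0,0],
  [0,0,0,0],
  [0,0,0,0],
], claw=0, force=60)

```text
t: 12.85
tcp_pos: [0.6311, -0.2373, 0.1237]
tool_rot: [-0.093, 0.269, 0.309, 0.908]
force: [-1.0, -1.0, 1.6]
finger_gap: 0.158
```

```bash
python3 st.py; cat > pour.py <<'E'
from grasp import *
from fk import Rz
import sys
sys.path.insert(0,'.')
TR=np.array([.564,-.017])
corners=np.array([[-.091,s*.048,.038] for s in(-1,1)]+[[-.03,s*.048,0] for s in(-1,1)]+[[.048,s*.048,0] for s in(-1,1)]+[[.048,s*.048,.06] for s in(-1,1)]+[[-.012,s*.048,.144] for s in (-1,1)]+[[-.05,s*.048,.05] for s in(-1,1)])-[-.012,0,.13]
x,R,q=pose(); d=R[:,0]*[1,1,0];d/=np.linalg.norm(d)
az=np.arctan2(d[1],d[0]); PR=Rz(az-np.pi/2)
gpt=x-HP*R[:,0]-.008*d-[0,0,.003]   # grip centre
off=R.T@(gpt-x)
lowz=.06; aim=TR
for ph in(-30,-60,-90,-115,-120):
    W=Ro.from_rotvec(np.radians(ph)*R[:,0]).as_matrix();PP=W@PR;Rn=W@R
    C=corners@PP.T; i=C[:2,2].argmin(); lip=PP@[-np.cos(np.pi/6),0,.5]
    print(ph,'low lip corner rel grip',np.round(C[i],3),'min z pt',np.round(C[C[:,2].argmin()],3),'lip dir',np.round(lip,2),'panz tilt',round(np.degrees(np.arccos(PP[2,2]))),'ydir',np.round(PP[:,1]*(1 if PP[2,1]<0 else -1),2))
    g=np.r_[aim,lowz]-C[i]-np.r_[lip[:2]*.05,0]
    t=g-Rn@off; qq,e=ik(t,Rn,P,q); print('   grip',np.round(g,3),'tcp',np.round(t,3),'tool shift',tgt(t),np.round(qq,2),e)
E
python3 pour.py
```

```text
t 12.85 p [ 0.6311 -0.2373  0.1237] gap 0.158 F [-1.  -1.   1.6]
q [-0.922  0.833  1.683  1.201  1.116  2.279]
x,y,z cols
 [[ 0.6643 -0.6104  0.4314]
 [ 0.5105  0.7921  0.3346]
 [-0.5459 -0.002   0.8379]]
-30 low lip corner rel grip [-0.002  0.052 -0.119] min z pt [ 0.055  0.01  -0.128] lip dir [-0.8   0.6   0.09] panz tilt 25 ydir [ 0.59  0.8  -0.06]
   grip [ 0.606 -0.099  0.179] tcp [ 0.622 -0.083  0.171] tool shift [0.0471 0.1279 0.088 ] [-0.73  0.69  1.92  1.4   0.99  1.68] 1.1074474670635936e-14
-60 low lip corner rel grip [ 0.022  0.011 -0.128] min z pt [ 0.022  0.011 -0.128] lip dir [-0.9   0.31 -0.3 ] panz tilt 50 ydir [ 0.39  0.89 -0.23]
   grip [ 0.587 -0.044  0.188] tcp [ 0.6   -0.026  0.178] tool shift [0.0579 0.1861 0.1029] [-0.67  0.65  2.03  1.5   0.95  1.07] 1.8235413179468196e-14
-90 low lip corner rel grip [ 0.057 -0.02  -0.116] min z pt [ 0.057 -0.02  -0.116] lip dir [-0.81 -0.1  -0.58] panz tilt 73 ydir [ 0.22  0.86 -0.46]
   grip [0.548 0.008 0.176] tcp [0.559 0.026 0.163] tool shift [0.0653 0.2522 0.0896] [-0.63  0.68  2.18  1.67  0.94  0.33] 1.5959455978986625e-14
-115 low lip corner rel grip [ 0.087 -0.034 -0.091] min z pt [ 0.087 -0.034 -0.091] lip dir [-0.61 -0.45 -0.66] panz tilt 90 ydir [ 0.16  0.74 -0.65]
   grip [0.507 0.039 0.151] tcp [0.518 0.055 0.136] tool shift [0.0675 0.3005 0.0594] [-0.63  0.77  2.32  1.83  0.98 -0.38] 4.75175454539567e-14
-120 low lip corner rel grip [ 0.092 -0.034 -0.085] min z pt [ 0.092 -0.034 -0.085] lip dir [-0.55 -0.51 -0.65] panz tilt 93 ydir [ 0.15  0.71 -0.69]
   grip [0.499 0.043 0.145] tcp [0.51  0.059 0.13 ] tool shift [0.0675 0.3085 0.0517] [-0.64  0.8   2.34  1.85  0.99 -0.53] 2.2738877447636696e-10
```

Request:
play_rows([
  [-0.016,0,0.025,0],
  [-0.033,0,0.05,0],
  [-0.049,0,0.075,0],
  [-0.04,0.03,0.085,0],
  [-0.02,0.06,0.093,0],
  [0,0.09,0.1,0],
  [0.02,0.115,0.108,0],
  [0.031,0.128,0.113,0],
  [0.031,0.128,0.113,0],
  [0.031,0.128,0.113,0],
])

```text
t: 13.85
tcp_pos: [0.6224, -0.0823, 0.2006]
tool_rot: [-0.093, 0.27, 0.309, 0.907]
force: [1.2, 0.1, -3.4]
finger_gap: 0.155
```

```bash
python3 st.py; python3 pour.py; python3 - <<'E'
from h import *
s=shot('side'); cv2.imwrite('pics/c1.png',cv2.resize(s['image'][120:330,150:370],None,fx=2.8,fy=2.8))
E
```

```text
t 13.85 p [ 0.6224 -0.0823  0.2006] gap 0.155 F [ 1.2  0.1 -3.4]
q [-0.733  0.627  1.913  1.35   1.004  2.289]
x,y,z cols
 [[ 0.6637 -0.6105  0.4322]
 [ 0.5101  0.792   0.3355]
 [-0.5471 -0.0022  0.837 ]]
-30 low lip corner rel grip [-0.002  0.052 -0.119] min z pt [ 0.055  0.01  -0.128] lip dir [-0.8   0.6   0.09] panz tilt 25 ydir [ 0.59  0.8  -0.06]
   grip [ 0.606 -0.099  0.179] tcp [ 0.622 -0.083  0.171] tool shift [ 0.0159 -0.0001 -0.0245] [-0.73  0.69  1.92  1.39  0.99  1.68] 7.494005416219807e-16
-60 low lip corner rel grip [ 0.022  0.011 -0.128] min z pt [ 0.022  0.011 -0.128] lip dir [-0.9   0.31 -0.3 ] panz tilt 49 ydir [ 0.39  0.89 -0.23]
   grip [ 0.587 -0.044  0.188] tcp [ 0.601 -0.026  0.178] tool shift [ 0.0267  0.0581 -0.0095] [-0.67  0.65  2.03  1.5   0.95  1.07] 6.661338147750939e-16
-90 low lip corner rel grip [ 0.057 -0.02  -0.116] min z pt [ 0.057 -0.02  -0.116] lip dir [-0.81 -0.1  -0.58] panz tilt 73 ydir [ 0.22  0.86 -0.46]
   grip [0.548 0.008 0.176] tcp [0.559 0.026 0.163] tool shift [ 0.0341  0.1242 -0.0227] [-0.63  0.68  2.18  1.67  0.94  0.33] 2.041433688759753e-11
-115 low lip corner rel grip [ 0.087 -0.033 -0.092] min z pt [ 0.087 -0.033 -0.092] lip dir [-0.61 -0.45 -0.66] panz tilt 90 ydir [ 0.15  0.74 -0.65]
   grip [0.508 0.039 0.152] tcp [0.518 0.055 0.136] tool shift [ 0.0363  0.1725 -0.0529] [-0.63  0.77  2.32  1.82  0.98 -0.38] 7.794853984499639e-09
-120 low lip corner rel grip [ 0.092 -0.034 -0.086] min z pt [ 0.092 -0.034 -0.086] lip dir [-0.55 -0.52 -0.65] panz tilt 93 ydir [ 0.15  0.71 -0.69]
   grip [0.499 0.043 0.146] tcp [0.51  0.059 0.13 ] tool shift [ 0.0363  0.1805 -0.0605] [-0.63  0.8   2.34  1.85  0.99 -0.53] 7.212186403648957e-11
```

View pics/c1.png

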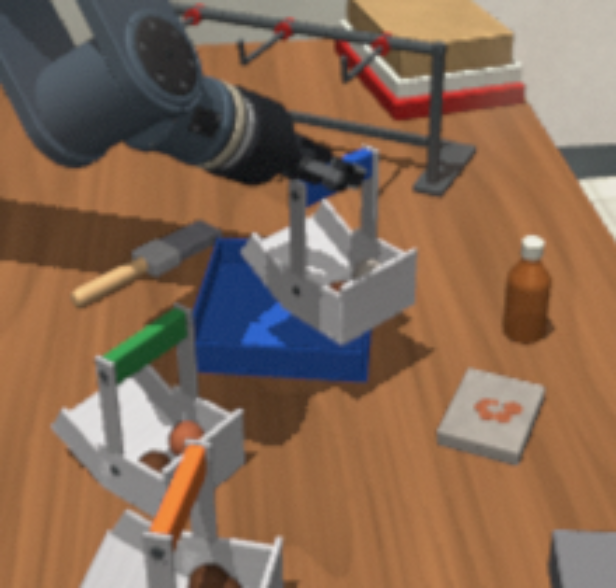

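Request:
play_rows([
  [0.004,0,-0.006,-7.5],
  [0.008,0,-0.012,-15],
  [0.012,0,-0.018,-22],
  [0.016,0,-0.024,-30],
  [0.018,0.009,-0.022,-35],
  [0.02,0.018,-0.02,-40],
  [0.022,0.028,-0.017,-45],
  [0.024,0.038,-0.015,-50],
  [0.025,0.048,-0.012,-55],
  [0.027,0.058,-0.01,-60],
  [0.028,0.069,-0.012,-65],
  [0.029,0.08,-0.014,-70],
  [0.03,0.091,-0.016,-75],
  [0.031,0.102,-0.018,-80],
  [0.033,0.113,-0.02,-85],
  [0.034,0.124,-0.022,-90],
  [0.035,0.135,-0.029,-96],
  [0.035,0.147,-0.037,-102],
  [0.036,0.16,-0.045,-108],
  [0.036,0.172,-0.052,-115],
])

```text
t: 15.9
tcp_pos: [0.5205, 0.0517, 0.1366]
tool_rot: [0.818, 0.115, -0.391, -0.407]
force: [0.1, 1.1, -2.1]
finger_gap: 0.161
```

```bash
python3 st.py; python3 - <<'E'
from h import *
s=shot('side'); t=shot('top')
a=cv2.resize(s['image'][120:330,150:370],None,fx=1.8,fy=1.8);b=cv2.resize(t['image'][120:280,180:390],None,fx=1.88,fy=1.88)
h=max(a.shape[0],b.shape[0]);o=np.zeros((h,a.shape[1]+b.shape[1],3),np.uint8);o[:a.shape[0],:a.shape[1]]=a;o[:b.shape[0],a.shape[1]:]=b
cv2.imwrite('pics/p1.png',o)
E
```

```text
t 15.9 p [0.5205 0.0517 0.1366] gap 0.161 F [ 0.1  1.1 -2.1]
q [-0.631  0.769  2.313  1.824  0.976 -0.38 ]
x,y,z cols
 [[ 0.6673 -0.131  -0.7332]
 [ 0.5056 -0.6431  0.5751]
 [-0.5469 -0.7545 -0.3629]]
```

View pics/p1.png

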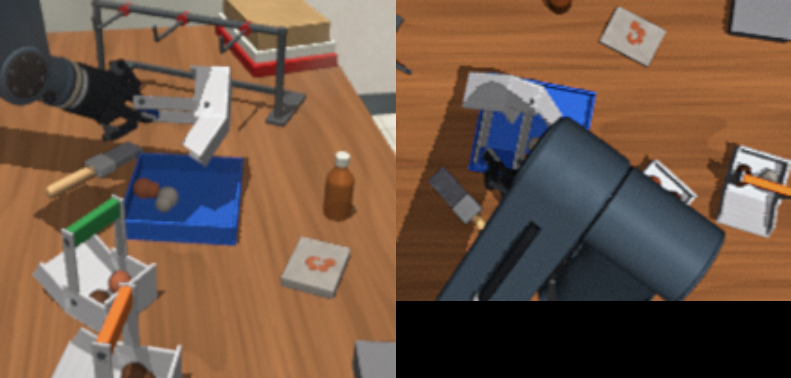

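Both blue-pan nodules (red at (147,187), grey at (165,200)) lie in the tray. Next the pan goes back to level.

```bash
cat > ts.py <<'E'
from grasp import *
import sys
print('z up in tool',np.round(pose()[1].T@[0,0,1],3))
for a in sys.argv[1:]: print(a,tgt([float(v) for v in a.split(',')]))
E
python3 ts.py .60,-.03,.22 .6224,-.0823,.2306 .6311,-.2373,.2237 .6311,-.2373,.1237
```

```text
z up in tool [-0.548 -0.758 -0.354]
.60,-.03,.22 [-0.0344 -0.0217 -0.1372]
.6224,-.0823,.2306 [-0.0519  0.0006 -0.1877]
.6311,-.2373,.2237 [-0.1211  0.1035 -0.2814]
.6311,-.2373,.1237 [-0.0663  0.1792 -0.2459]
```

Request:
play_rows([
  [-0.008,-0.005,-0.03,8],
  [-0.016,-0.01,-0.06,16],
  [-0.023,-0.015,-0.09,24],
  [-0.03,-0.02,-0.115,32],
  [-0.035,-0.021,-0.137,40],
  [-0.039,-0.016,-0.15,48],
  [-0.043,-0.01,-0.163,56],
  [-0.048,-0.005,-0.175,64],
  [-0.052,0,-0.187,72],
  [-0.065,0.02,-0.205,80],
  [-0.08,0.042,-0.225,88],
  [-0.095,0.065,-0.245,96],
  [-0.11,0.085,-0.263,104],
  [-0.12,0.1,-0.278,112],
  [-0.121,0.1035,-0.2814,115],
  [-0.121,0.1035,-0.2814,115],
  [-0.121,0.1035,-0.2814,115],
])

```text
t: 17.7
tcp_pos: [0.631, -0.2379, 0.224]
tool_rot: [-0.093, 0.271, 0.307, 0.908]
force: [0.1, 0.2, -2.6]
finger_gap: 0.156
```

```bash
python3 st.py;python3 ts.py .6311,-.2373,.1247; python3 - <<'E'
from h import *
s=shot('side'); cv2.imwrite('pics/r1.png',cv2.resize(s['image'][120:330,150:370],None,fx=2.5,fy=2.5))
E
```

```text
t 17.7 p [ 0.631  -0.2379  0.224 ] gap 0.156 F [ 0.1  0.2 -2.6]
q [-0.922  0.665  1.656  1.121  1.19   2.476]
x,y,z cols
 [[ 0.6646 -0.6082  0.4341]
 [ 0.5077  0.7938  0.3348]
 [-0.5482 -0.0021  0.8363]]
z up in tool [-0.548 -0.002  0.836]
.6311,-.2373,.1247 [ 0.0548  0.0007 -0.0828]
```

View pics/r1.png

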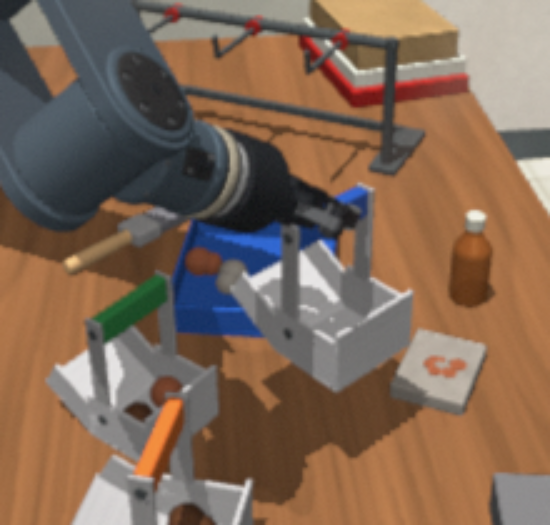

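Request:
play_rows([
  [0.016,0,-0.024,0],
  [0.03,0,-0.046,0],
  [0.042,0,-0.064,0],
  [0.049,0.001,-0.075,0],
  [0.053,0.001,-0.08,0],
  [0.055,0.001,-0.083,0],
  [0.055,0.001,-0.083,0],
  [0.055,0.001,-0.083,0],
])

```text
t: 18.55
tcp_pos: [0.6312, -0.2366, 0.1253]
tool_rot: [-0.093, 0.27, 0.307, 0.908]
force: [0.3, -0.1, -3.0]
finger_gap: 0.153
```

Request:
play_rows([
  [0,0,0,0],
  [0,0,0,0],
  [0,0,0,0],
  [0,0,0,0],
  [0,0,0,0],
  [0,0,0,0],
  [-0.03,0,0,0],
  [-0.06,0,0,0],
  [-0.1,0,0,0],
  [-0.13,0,0,0],
  [-0.13,0,0,0],
], claw=100)

```text
t: 19.65
tcp_pos: [0.5439, -0.3063, 0.1985]
tool_rot: [-0.095, 0.27, 0.305, 0.908]
force: [-0.7, 0.1, 0.3]
finger_gap: 0.998
```

```bash
python3 st.py; python3 - <<'E'
from grasp import *
a=bars(shot('top','t3'));b=bars(shot('side','s3'))
for k in('green','blue','orange'): print(k,a.get(k,[0]*6)[2:],'| side',b.get(k,[0]*6)[2:])
x,R,q=pose(); d=R[:,0]*[1,1,0];d/=np.linalg.norm(d)
g=np.r_[.4335,-.231,.13]; t=g+.008*d+[0,0,.003]+HP*R[:,0]
print('app',tgt(t-.12*R[:,0]),'fin',tgt(t),t)
E
```

```text
t 19.65 p [ 0.5439 -0.3063  0.1985] gap 0.998 F [-0.7  0.1  0.3]
q [-1.117  0.696  1.695  1.033  1.273  2.337]
x,y,z cols
 [[ 0.6684 -0.6051  0.4325]
 [ 0.5023  0.7961  0.3375]
 [-0.5486 -0.0084  0.8361]]
green (array([ 0.4312, -0.2293]), array([81.8, 12.7, 47.1]), array([ 0.432, -0.228,  0.144]), -132.5) | side (array([ 0.4174, -0.2563]), array([21.7,  7.8, 35.6]), array([ 0.416, -0.259,  0.14 ]), 33.9)
blue (array([ 0.611 , -0.2495]), array([85.8, 14.2, 37. ]), array([ 0.612, -0.249,  0.145]), -142.2) | side (array([ 0.6148, -0.2526]), array([85. , 16.8, 36. ]), array([ 0.615, -0.256,  0.141]), -143.7)
orange [0, 0, 0, 0] | side (array([ 0.4642, -0.415 ]), array([81.4, 11.9, 71.9]), array([ 0.464, -0.416,  0.142]), -107.8)
app [-0.0971  0.125  -0.0729] fin [ 0.0229  0.125  -0.0729] [ 0.45231407 -0.21668057  0.12275448]
```

View pics/s3.png

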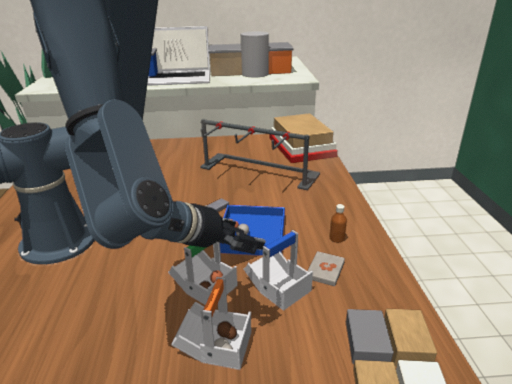

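Request:
play_rows([
  [-0.04,0.02,0.01,0],
  [-0.065,0.05,0,0],
  [-0.085,0.08,-0.03,0],
  [-0.095,0.11,-0.06,0],
  [-0.097,0.125,-0.073,0],
  [-0.097,0.125,-0.073,0],
  [-0.067,0.125,-0.073,0],
  [-0.037,0.125,-0.073,0],
  [-0.01,0.125,-0.073,0],
  [0.013,0.125,-0.073,0],
  [0.023,0.125,-0.073,0],
  [0.023,0.125,-0.073,0],
  [0.023,0.125,-0.073,0],
])

```text
t: 21.05
tcp_pos: [0.4528, -0.2167, 0.1227]
tool_rot: [-0.094, 0.27, 0.307, 0.908]
force: [0.1, 1.3, 0.2]
finger_gap: 1.002
```

```bash
python3 st.py; python3 - <<'E'
from h import *
s=shot('side'); cv2.imwrite('pics/g2.png',cv2.resize(s['image'][180:370,140:340],None,fx=3,fy=3))
E
```

```text
t 21.05 p [ 0.4528 -0.2167  0.1227] gap 1.002 F [0.1 1.3 0.2]
q [-1.214  0.779  2.03   1.099  1.117  1.921]
x,y,z cols
 [[ 0.6654 -0.6084  0.4325]
 [ 0.5069  0.7936  0.3365]
 [-0.5479 -0.0046  0.8365]]
```

View pics/g2.png

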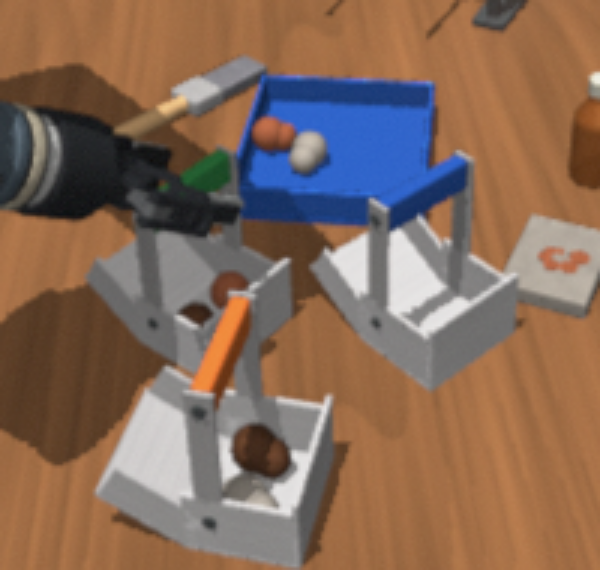

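Request:
play_rows([
  [0,0,0,0],
  [0,0,0,0],
  [0,0,0,0],
  [0,0,0,0],
  [0,0,0,0],
  [0,0,0,0],
  [0,0,0,0],
  [0,0,0,0],
], claw=0)

```text
t: 21.9
tcp_pos: [0.4526, -0.2172, 0.1232]
tool_rot: [-0.094, 0.27, 0.307, 0.908]
force: [-0.6, -0.6, 3.5]
finger_gap: 0.157
```

Request:
play_rows([
  [-0.016,0,0.025,0],
  [-0.033,0,0.05,0],
  [-0.049,0,0.075,0],
  [-0.055,0,0.085,0],
  [-0.055,0,0.085,0],
  [-0.055,0,0.085,0],
])

```text
t: 22.5
tcp_pos: [0.4524, -0.2165, 0.2233]
tool_rot: [-0.094, 0.271, 0.307, 0.908]
force: [0.1, 0.4, -3.2]
finger_gap: 0.154
```

```bash
python3 st.py; sed -i 's/lowz=.06;/lowz=.065;/' pour.py; python3 pour.py|grep grip; python3 ts.py .6224,-.0823,.2106;  python3 - <<'E'
from grasp import *
s=shot('side'); t=shot('top'); print(bars(s).get('green'),bars(t).get('green'))
cv2.imwrite('pics/g3.png',cv2.resize(s['image'][150:370,140:340],None,fx=2.5,fy=2.5))
E
```

```text
t 22.5 p [ 0.4524 -0.2165  0.2233] gap 0.154 F [ 0.1  0.4 -3.2]
q [-1.214  0.552  1.997  1.006  1.245  2.165]
x,y,z cols
 [[ 0.6655 -0.6075  0.4337]
 [ 0.5058  0.7943  0.3365]
 [-0.5489 -0.0046  0.8359]]
-30 low lip corner rel grip [-0.002  0.053 -0.119] min z pt [ 0.055  0.009 -0.128] lip dir [-0.79  0.6   0.09] panz tilt 25 ydir [ 0.6   0.8  -0.06]
   grip [ 0.606 -0.1    0.184] tcp [ 0.622 -0.083  0.176] tool shift [0.2064 0.0032 0.0793] [-0.73  0.67  1.92  1.39  0.99  1.69] 8.881784197001252e-16
-60 low lip corner rel grip [ 0.022  0.011 -0.128] min z pt [ 0.022  0.011 -0.128] lip dir [-0.9   0.31 -0.3 ] panz tilt 49 ydir [ 0.39  0.89 -0.23]
   grip [ 0.587 -0.044  0.193] tcp [ 0.601 -0.026  0.183] tool shift [0.2172 0.0613 0.0946] [-0.67  0.64  2.03  1.49  0.95  1.09] 4.718447854656915e-16
-90 low lip corner rel grip [ 0.056 -0.021 -0.116] min z pt [ 0.056 -0.021 -0.116] lip dir [-0.81 -0.09 -0.57] panz tilt 72 ydir [ 0.22  0.86 -0.46]
   grip [0.548 0.008 0.181] tcp [0.56  0.026 0.168] tool shift [0.2247 0.1274 0.0817] [-0.62  0.66  2.18  1.66  0.93  0.35] 2.1094237467877974e-15
-115 low lip corner rel grip [ 0.086 -0.034 -0.092] min z pt [ 0.086 -0.034 -0.092] lip dir [-0.61 -0.45 -0.65] panz tilt 90 ydir [ 0.15  0.74 -0.65]
   grip [0.508 0.039 0.157] tcp [0.519 0.055 0.141] tool shift [0.2268 0.1758 0.0517] [-0.62  0.75  2.32  1.82  0.97 -0.36] 8.106837201538042e-09
-120 low lip corner rel grip [ 0.092 -0.035 -0.086] min z pt [ 0.092 -0.035 -0.086] lip dir [-0.56 -0.51 -0.65] panz tilt 93 ydir [ 0.15  0.71 -0.69]
   grip [0.5   0.043 0.151] tcp [0.511 0.059 0.135] tool shift [0.2268 0.1839 0.0441] [-0.63  0.78  2.34  1.85  0.99 -0.51] 2.4383606245237388e-11
z up in tool [-0.549 -0.005  0.836]
.6224,-.0823,.2106 [0.188  0.0034 0.1082]
None None
```

View pics/g3.png

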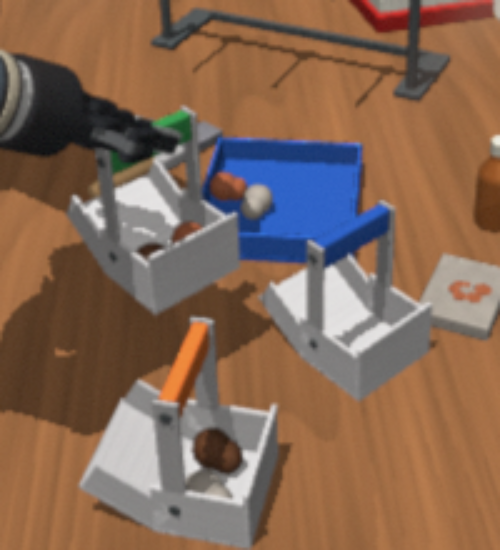

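Request:
play_rows([
  [0.03,0,0.018,0],
  [0.065,0.001,0.037,0],
  [0.1,0.002,0.056,0],
  [0.135,0.003,0.076,0],
  [0.165,0.003,0.095,0],
  [0.182,0.003,0.105,0],
  [0.188,0.003,0.108,0],
  [0.188,0.003,0.108,0],
  [0.188,0.003,0.108,0],
])

```text
t: 23.5
tcp_pos: [0.6218, -0.0828, 0.2094]
tool_rot: [-0.092, 0.271, 0.307, 0.908]
force: [-0.7, -0.2, -3.8]
finger_gap: 0.152
```

```bash
python3 st.py; python3 pour.py|grep -o "tool shift.*"
```

```text
t 23.5 p [ 0.6218 -0.0828  0.2094] gap 0.152 F [-0.7 -0.2 -3.8]
q [-0.734  0.608  1.911  1.338  1.005  2.316]
x,y,z cols
 [[ 0.6648 -0.6068  0.4356]
 [ 0.5069  0.7948  0.3336]
 [-0.5487 -0.001   0.836 ]]
tool shift [ 0.0185 -0.0002 -0.0274] [-0.73  0.67  1.92  1.39  0.99  1.7 ] 5.828670879282072e-16
tool shift [ 0.0293  0.058  -0.0124] [-0.67  0.64  2.03  1.49  0.95  1.09] 1.1102230246251565e-15
tool shift [ 0.0368  0.124  -0.0256] [-0.62  0.66  2.18  1.66  0.93  0.36] 2.0858093030540203e-11
tool shift [ 0.039   0.1723 -0.0558] [-0.62  0.75  2.32  1.82  0.97 -0.36] 7.147473057855791e-09
tool shift [ 0.0389  0.1803 -0.0635] [-0.63  0.78  2.34  1.85  0.99 -0.51] 7.088885034534087e-11
```

Request:
play_rows([
  [0.004,0,-0.006,-7.5],
  [0.008,0,-0.012,-15],
  [0.013,0,-0.02,-22],
  [0.018,0,-0.027,-30],
  [0.02,0.009,-0.025,-35],
  [0.022,0.018,-0.023,-40],
  [0.024,0.028,-0.02,-45],
  [0.026,0.038,-0.018,-50],
  [0.027,0.048,-0.015,-55],
  [0.029,0.058,-0.013,-60],
  [0.03,0.069,-0.015,-65],
  [0.031,0.08,-0.017,-70],
  [0.032,0.091,-0.019,-75],
  [0.034,0.102,-0.021,-80],
  [0.036,0.113,-0.023,-85],
  [0.037,0.124,-0.025,-90],
  [0.038,0.135,-0.032,-96],
  [0.038,0.147,-0.04,-102],
  [0.039,0.16,-0.048,-108],
  [0.039,0.172,-0.055,-115],
])

```text
t: 25.5
tcp_pos: [0.5194, 0.0535, 0.1416]
tool_rot: [0.816, 0.112, -0.392, -0.408]
force: [-0.2, 0.2, -2.5]
finger_gap: 0.153
```

```bash
cat > two.py <<'E'
from h import *
import sys
s=shot('side'); t=shot('top')
a=cv2.resize(s['image'][120:370,140:370],None,fx=1.8,fy=1.8);b=cv2.resize(t['image'][90:280,180:400],None,fx=1.75,fy=1.75)
h=max(a.shape[0],b.shape[0]);o=np.zeros((h,a.shape[1]+b.shape[1],3),np.uint8);o[:a.shape[0],:a.shape[1]]=a;o[:b.shape[0],a.shape[1]:]=b
cv2.imwrite('pics/%s.png'%sys.argv[1],o)
E
python3 st.py; python3 two.py p2; python3 ts.py .60,-.03,.22 .6224,-.0823,.2406 .4524,-.2165,.2333
```

```text
t 25.5 p [0.5194 0.0535 0.1416] gap 0.153 F [-0.2  0.2 -2.5]
q [-0.627  0.752  2.316  1.82   0.969 -0.358]
x,y,z cols
 [[ 0.6668 -0.1376 -0.7324]
 [ 0.5036 -0.6412  0.579 ]
 [-0.5493 -0.7549 -0.3583]]
z up in tool [-0.55  -0.758 -0.35 ]
.60,-.03,.22 [-0.0319 -0.0176 -0.1371]
.6224,-.0823,.2406 [-0.0549 -0.0032 -0.1913]
.4524,-.2165,.2333 [-0.2316  0.1122 -0.1421]
```

View pics/p2.png

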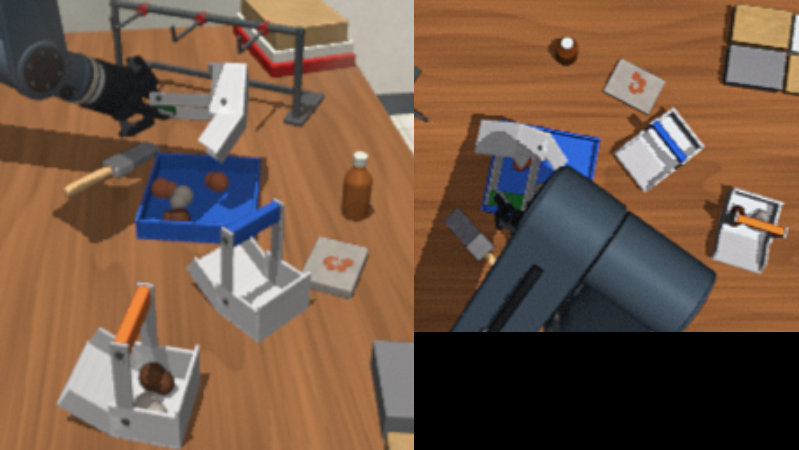

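Four nodules are now in the tray: (163,187), (180,197), (178,215) and (216,182). Returning the green pan.

Request:
play_rows([
  [-0.008,-0.004,-0.03,8],
  [-0.016,-0.008,-0.06,16],
  [-0.023,-0.012,-0.09,24],
  [-0.028,-0.015,-0.115,32],
  [-0.032,-0.018,-0.137,40],
  [-0.037,-0.015,-0.15,48],
  [-0.043,-0.01,-0.165,56],
  [-0.049,-0.006,-0.178,64],
  [-0.055,-0.003,-0.191,72],
  [-0.085,0.016,-0.183,80],
  [-0.115,0.036,-0.175,88],
  [-0.145,0.056,-0.167,96],
  [-0.175,0.075,-0.158,104],
  [-0.205,0.095,-0.15,112],
  [-0.225,0.108,-0.144,115],
  [-0.2316,0.112,-0.142,115],
  [-0.2316,0.112,-0.142,115],
  [-0.2316,0.112,-0.142,115],
])

```text
t: 27.4
tcp_pos: [0.4526, -0.2163, 0.2338]
tool_rot: [-0.09, 0.273, 0.306, 0.908]
force: [0.4, 0.2, -1.9]
finger_gap: 0.157
```

```bash
python3 st.py;python3 ts.py .4526,-.2172,.1242; python3 two.py r2
```

```text
t 27.4 p [ 0.4526 -0.2163  0.2338] gap 0.157 F [ 0.4  0.2 -1.9]
q [-1.213  0.529  1.99   0.997  1.26   2.201]
x,y,z cols
 [[ 0.6643 -0.6044  0.4398]
 [ 0.5059  0.7967  0.3308]
 [-0.5503  0.0027  0.835 ]]
z up in tool [-0.55   0.003  0.835]
.4526,-.2172,.1242 [ 0.0599 -0.0011 -0.0918]
```

View pics/r2.png

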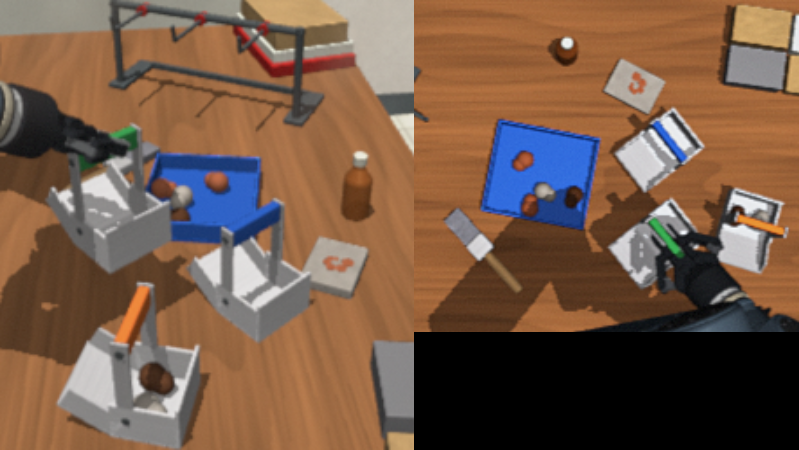

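Request:
play_rows([
  [0.016,0,-0.024,0],
  [0.03,0,-0.046,0],
  [0.044,0,-0.067,0],
  [0.053,-0.001,-0.081,0],
  [0.057,-0.001,-0.088,0],
  [0.06,-0.001,-0.092,0],
  [0.06,-0.001,-0.092,0],
  [0.06,-0.001,-0.092,0],
])

```text
t: 28.3
tcp_pos: [0.453, -0.2162, 0.1243]
tool_rot: [-0.091, 0.273, 0.307, 0.907]
force: [0.3, 0.2, -1.9]
finger_gap: 0.155
```

Request:
play_rows([
  [0,0,0,0],
  [0,0,0,0],
  [0,0,0,0],
  [0,0,0,0],
  [0,0,0,0],
  [0,0,0,0],
  [-0.03,0,0,0],
  [-0.06,0,0,0],
  [-0.1,0,0,0],
  [-0.13,0,0,0],
  [-0.13,0,0,0],
  [-0.13,0,0,0],
], claw=100)

```text
t: 29.5
tcp_pos: [0.3667, -0.2822, 0.1959]
tool_rot: [-0.091, 0.273, 0.306, 0.908]
force: [0.1, 0.2, 0.0]
finger_gap: 1.0
```

```bash
python3 st.py; python3 - <<'E'
from grasp import *
a=bars(shot('top','t4'));b=bars(shot('side','s4'))
for k in('green','blue','orange'): print(k,a.get(k,[0]*6)[2:],'| side',b.get(k,[0]*6)[2:])
x,R,q=pose(); d=R[:,0]*[1,1,0];d/=np.linalg.norm(d)
g=np.r_[.462,-.413,.13]; t=g+[0,0,.003]+HP*R[:,0]
print('app',tgt(t-.13*R[:,0]),'fin',tgt(t),t)
E
```

```text
t 29.5 p [ 0.3667 -0.2822  0.1959] gap 1.0 F [0.1 0.2 0. ]
q [-1.438  0.621  1.967  0.847  1.317  2.064]
x,y,z cols
 [[ 0.6641 -0.605   0.4393]
 [ 0.5058  0.7962  0.3319]
 [-0.5506  0.0018  0.8348]]
green (array([ 0.4321, -0.2299]), array([82.8, 12.1, 36.8]), array([ 0.432, -0.23 ,  0.145]), -143.1) | side (array([ 0.4358, -0.2337]), array([84.9, 13.4, 35.9]), array([ 0.436, -0.236,  0.141]), -143.5)
blue (array([ 0.6115, -0.2495]), array([85. , 15.1, 36. ]), array([ 0.61 , -0.25 ,  0.144]), -142.5) | side (array([ 0.6162, -0.2522]), array([85.1, 17.1, 38.2]), array([ 0.615, -0.255,  0.141]), -143.4)
orange (array([ 0.4596, -0.4115]), array([82.6, 13.5, 72.3]), array([ 0.459, -0.413,  0.145]), 71.5) | side (array([ 0.4639, -0.4144]), array([81.8, 12. , 72.1]), array([ 0.464, -0.416,  0.142]), -107.8)
app [-0.0813 -0.163  -0.0543] fin [ 0.0487 -0.163  -0.0543] [ 0.47439474 -0.40348977  0.12272304]
```

Request:
play_rows([
  [-0.02,-0.04,-0.012,0],
  [-0.04,-0.08,-0.025,0],
  [-0.06,-0.12,-0.038,0],
  [-0.076,-0.15,-0.05,0],
  [-0.076,-0.1585,-0.051,0],
  [-0.046,-0.1585,-0.051,0],
  [-0.016,-0.1585,-0.051,0],
  [0.014,-0.1585,-0.051,0],
  [0.04,-0.1585,-0.051,0],
  [0.054,-0.1585,-0.051,0],
  [0.054,-0.1585,-0.051,0],
  [0.054,-0.1585,-0.051,0],
])

```text
t: 30.8
tcp_pos: [0.4767, -0.3957, 0.1225]
tool_rot: [-0.09, 0.272, 0.308, 0.907]
force: [0.6, -0.9, -0.6]
finger_gap: 1.0
```

```bash
python3 st.py; python3 - <<'E'
from h import *
s=shot('side'); cv2.imwrite('pics/g4.png',cv2.resize(s['image'][180:370,140:340],None,fx=3,fy=3))
E
```

```text
t 30.8 p [ 0.4767 -0.3957  0.1225] gap 1.0 F [ 0.6 -0.9 -0.6]
q [-1.279  0.854  1.598  0.933  1.334  2.234]
x,y,z cols
 [[ 0.6622 -0.6073  0.4389]
 [ 0.5095  0.7944  0.3306]
 [-0.5495  0.0046  0.8355]]
```

View pics/g4.png

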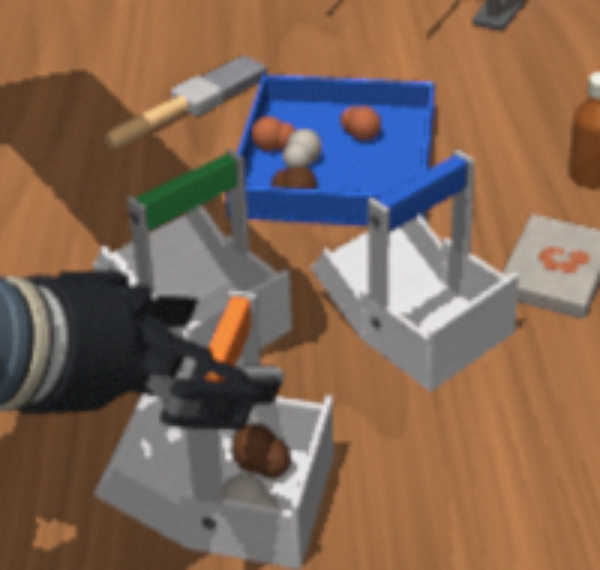

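The fingers straddle the orange bar. I'll close gently first, so the pan turns into line.

Request:
play_rows([
  [0,0,0,0],
  [0,0,0,0],
  [0,0,0,0],
  [0,0,0,0],
  [0,0,0,0],
  [0,0,0,0],
  [0,0,0,0],
  [0,0,0,0],
  [0,0,0,0],
  [0,0,0,0],
], claw=0, force=25)

```text
t: 31.85
tcp_pos: [0.4765, -0.3976, 0.1251]
tool_rot: [-0.091, 0.271, 0.306, 0.908]
force: [-1.1, -1.0, 6.4]
finger_gap: 0.158
```

```bash
python3 st.py; python3 two.py g5
```

```text
t 31.85 p [ 0.4765 -0.3976  0.1251] gap 0.158 F [-1.1 -1.   6.4]
q [-1.281  0.851  1.597  0.934  1.337  2.234]
x,y,z cols
 [[ 0.6652 -0.6059  0.4364]
 [ 0.5072  0.7956  0.3313]
 [-0.548   0.001   0.8365]]
```

View pics/g5.png

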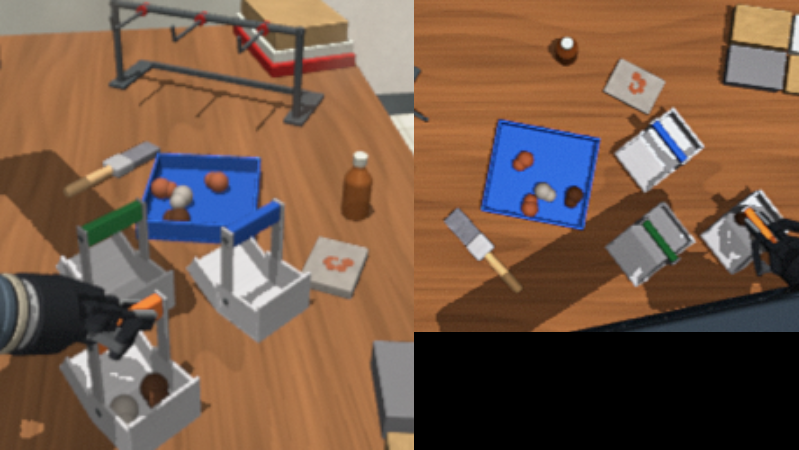

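Request:
play_rows([
  [0,0,0,0],
  [0,0,0,0],
  [-0.016,0,0.025,0],
  [-0.036,0,0.055,0],
  [-0.056,0,0.085,0],
  [-0.076,0,0.115,0],
  [-0.093,0,0.142,0],
  [-0.099,0,0.151,0],
  [-0.099,0,0.151,0],
  [-0.099,0,0.151,0],
], force=60)

```text
t: 32.95
tcp_pos: [0.4758, -0.3972, 0.3035]
tool_rot: [-0.09, 0.272, 0.307, 0.908]
force: [-0.3, 1.1, -4.4]
finger_gap: 0.155
```

```bash
python3 st.py; python3 ts.py .6224,-.0823,.30 .6224,-.0823,.2106; python3 two.py g6
```

```text
t 32.95 p [ 0.4758 -0.3972  0.3035] gap 0.155 F [-0.3  1.1 -4.4]
q [-1.282  0.587  1.517  0.897  1.548  2.511]
x,y,z cols
 [[ 0.6636 -0.6058  0.4389]
 [ 0.5083  0.7956  0.3296]
 [-0.5489  0.0044  0.8359]]
z up in tool [-0.549  0.004  0.836]
.6224,-.0823,.30 [0.2593 0.1618 0.1652]
.6224,-.0823,.2106 [0.3084 0.1614 0.0905]
```

View pics/g6.png

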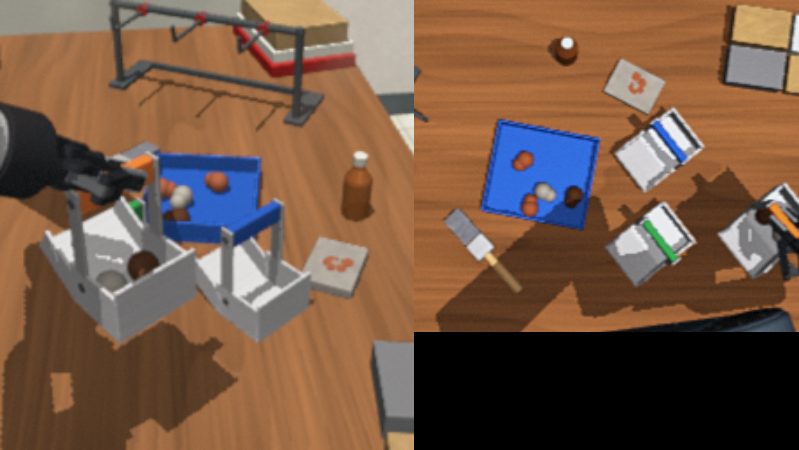

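Request:
play_rows([
  [0.015,0.009,0.009,0],
  [0.04,0.025,0.026,0],
  [0.07,0.044,0.045,0],
  [0.1,0.062,0.064,0],
  [0.13,0.081,0.083,0],
  [0.16,0.1,0.102,0],
  [0.19,0.118,0.121,0],
  [0.22,0.137,0.14,0],
  [0.245,0.153,0.156,0],
  [0.259,0.162,0.165,0],
  [0.265,0.162,0.156,0],
  [0.28,0.162,0.133,0],
  [0.298,0.162,0.107,0],
  [0.308,0.161,0.091,0],
  [0.308,0.161,0.091,0],
  [0.308,0.161,0.091,0],
])

```text
t: 34.65
tcp_pos: [0.6227, -0.0822, 0.2107]
tool_rot: [-0.087, 0.272, 0.307, 0.908]
force: [0.1, -0.4, -4.0]
finger_gap: 0.153
```

```bash
python3 st.py; python3 pour.py|grep -o "tool shift.*"; python3 two.py g7
```

```text
t 34.65 p [ 0.6227 -0.0822  0.2107] gap 0.153 F [ 0.1 -0.4 -4. ]
q [-0.732  0.607  1.907  1.334  1.009  2.332]
x,y,z cols
 [[ 0.6631 -0.6054  0.4402]
 [ 0.5102  0.7959  0.326 ]
 [-0.5477  0.0084  0.8366]]
tool shift [ 0.0185 -0.0004 -0.0289] [-0.73  0.68  1.92  1.39  0.99  1.71] 4.718447854656915e-16
tool shift [ 0.0293  0.0579 -0.0146] [-0.67  0.64  2.03  1.49  0.95  1.11] 4.996003610813204e-16
tool shift [ 0.0367  0.1238 -0.0286] [-0.63  0.66  2.18  1.65  0.94  0.37] 1.751221390122737e-11
tool shift [ 0.0389  0.1718 -0.0594] [-0.63  0.75  2.32  1.81  0.97 -0.34] 6.408733099760866e-09
tool shift [ 0.0389  0.1797 -0.0671] [-0.63  0.78  2.34  1.84  0.99 -0.49] 4.993816471454693e-11
```

View pics/g7.png

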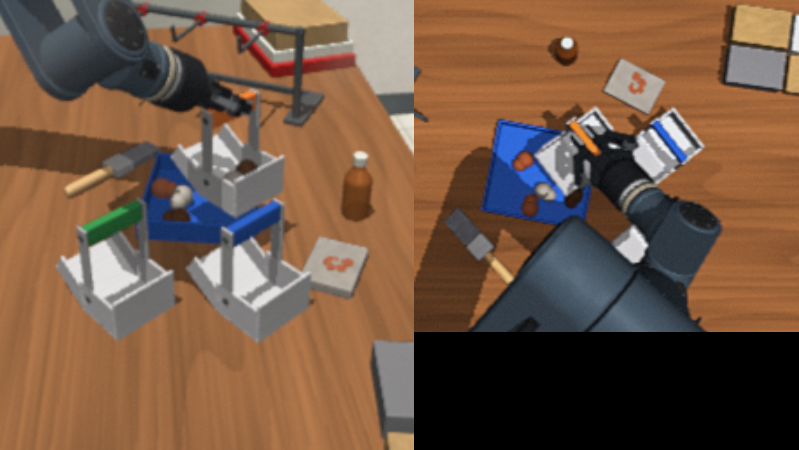

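Request:
play_rows([
  [0.004,0,-0.006,-7.5],
  [0.008,0,-0.013,-15],
  [0.013,0,-0.021,-22],
  [0.018,0,-0.029,-30],
  [0.02,0.009,-0.027,-35],
  [0.022,0.018,-0.025,-40],
  [0.024,0.028,-0.022,-45],
  [0.026,0.038,-0.02,-50],
  [0.027,0.048,-0.017,-55],
  [0.029,0.058,-0.015,-60],
  [0.03,0.069,-0.017,-65],
  [0.031,0.08,-0.019,-70],
  [0.032,0.091,-0.021,-75],
  [0.034,0.102,-0.024,-80],
  [0.036,0.113,-0.026,-85],
  [0.037,0.124,-0.028,-90],
  [0.038,0.135,-0.035,-96],
  [0.038,0.147,-0.043,-102],
  [0.039,0.16,-0.051,-108],
  [0.039,0.172,-0.059,-115],
])

```text
t: 36.75
tcp_pos: [0.5202, 0.0538, 0.1433]
tool_rot: [0.816, 0.113, -0.392, -0.41]
force: [-0.2, 0.6, -2.8]
finger_gap: 0.154
```

```bash
python3 st.py; python3 two.py p3; python3 ts.py .60,-.03,.22 .6224,-.0823,.29 .4758,-.3972,.30
```

```text
t 36.75 p [0.5202 0.0538 0.1433] gap 0.154 F [-0.2  0.6 -2.8]
q [-0.627  0.749  2.314  1.816  0.972 -0.35 ]
x,y,z cols
 [[ 0.6676 -0.1359 -0.732 ]
 [ 0.5059 -0.6385  0.58  ]
 [-0.5462 -0.7575 -0.3575]]
z up in tool [-0.548 -0.761 -0.348]
.60,-.03,.22 [-0.0316 -0.0167 -0.1363]
.6224,-.0823,.29 [-0.0817 -0.04   -0.2077]
.4758,-.3972,.30 [-0.3447  0.1726 -0.2873]
```

View pics/p3.png

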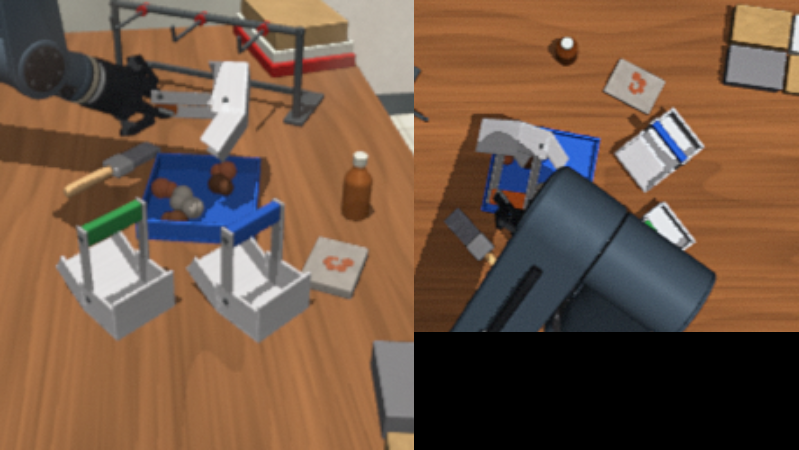

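All six nodules appear to be in the tray. Returning the orange pan to its place, high over the others.

Request:
play_rows([
  [-0.008,-0.004,-0.03,8],
  [-0.016,-0.008,-0.06,16],
  [-0.023,-0.012,-0.09,24],
  [-0.028,-0.015,-0.115,32],
  [-0.032,-0.017,-0.136,40],
  [-0.044,-0.022,-0.154,48],
  [-0.056,-0.028,-0.172,56],
  [-0.069,-0.034,-0.19,64],
  [-0.082,-0.04,-0.208,72],
  [-0.112,-0.015,-0.217,80],
  [-0.145,0.011,-0.227,88],
  [-0.178,0.038,-0.237,96],
  [-0.211,0.064,-0.247,104],
  [-0.244,0.091,-0.257,112],
  [-0.277,0.118,-0.267,115],
  [-0.31,0.145,-0.277,115],
  [-0.335,0.165,-0.284,115],
  [-0.345,0.173,-0.287,115],
  [-0.345,0.173,-0.287,115],
  [-0.345,0.173,-0.287,115],
])

```text
t: 38.85
tcp_pos: [0.4754, -0.3961, 0.3004]
tool_rot: [-0.088, 0.272, 0.307, 0.908]
force: [0.3, -0.4, -2.4]
finger_gap: 0.153
```

```bash
python3 st.py; python3 two.py r3; python3 ts.py .4765,-.3976,.126
```

```text
t 38.85 p [ 0.4754 -0.3961  0.3004] gap 0.153 F [ 0.3 -0.4 -2.4]
q [-1.282  0.59   1.522  0.897  1.545  2.508]
x,y,z cols
 [[ 0.6637 -0.6051  0.4397]
 [ 0.5098  0.7961  0.3261]
 [-0.5474  0.0078  0.8369]]
z up in tool [-0.547  0.008  0.837]
.4765,-.3976,.126 [ 0.0945 -0.0037 -0.1462]
```

View pics/r3.png

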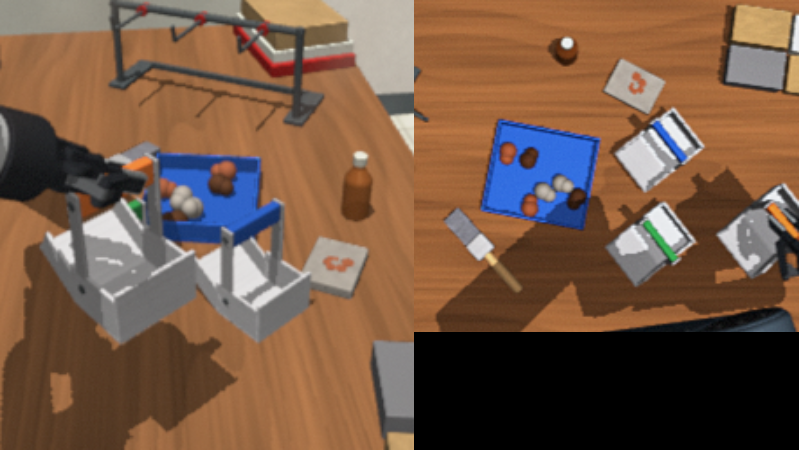

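Request:
play_rows([
  [0.016,0,-0.025,0],
  [0.036,-0.001,-0.055,0],
  [0.056,-0.002,-0.087,0],
  [0.072,-0.003,-0.112,0],
  [0.083,-0.003,-0.129,0],
  [0.09,-0.004,-0.139,0],
  [0.0945,-0.004,-0.146,0],
  [0.0945,-0.004,-0.146,0],
  [0.0945,-0.004,-0.146,0],
])

```text
t: 39.85
tcp_pos: [0.4772, -0.3981, 0.127]
tool_rot: [-0.089, 0.272, 0.307, 0.908]
force: [0.0, 0.0, -3.2]
finger_gap: 0.157
```

Request:
play_rows([
  [0,0,0,0],
  [0,0,0,0],
  [0,0,0,0],
  [0,0,0,0],
  [0,0,0,0],
  [0,0,0,0],
  [0,0,0,0],
  [-0.03,0,0,0],
  [-0.06,0,0,0],
  [-0.1,0,0,0],
  [-0.13,0,0,0],
  [-0.17,0,0,0],
  [-0.17,0,0,0],
], claw=100)

```text
t: 41.15
tcp_pos: [0.3621, -0.4896, 0.2224]
tool_rot: [-0.092, 0.273, 0.304, 0.908]
force: [0.5, -0.7, -0.5]
finger_gap: 1.0
```

```bash
python3 st.py; python3 - <<'E'
from grasp import *
t=shot('top','t5');s=shot('side','s5')
a=bars(t);b=bars(s)
for k in('green','blue','orange'): print(k,a.get(k,[0]*6)[2:],'| side',b.get(k,[0]*6)[2:])
# rack
P=pts(t); m=(P[...,2]>.165)&(P[...,2]<.235)&(P[...,1]>.12)&(P[...,0]>.3)&(P[...,0]<.9)
cv2.imwrite('pics/rk.png',cv2.resize((t['image'][90:260,60:230]),None,fx=3.5,fy=3.5,interpolation=cv2.INTER_CUBIC))
print(m.sum()); np.save('rk.npy',P[m])
E
```

```text
t 41.15 p [ 0.3621 -0.4896  0.2224] gap 1.0 F [ 0.5 -0.7 -0.5]
q [-1.488  0.744  1.449  0.784  1.612  2.329]
x,y,z cols
 [[ 6.661e-01 -6.024e-01  4.397e-01]
 [ 5.023e-01  7.982e-01  3.325e-01]
 [-5.513e-01 -6.000e-04  8.343e-01]]
green (array([ 0.4325, -0.23  ]), array([82.3, 13.2, 36.6]), array([ 0.431, -0.23 ,  0.145]), -142.8) | side (array([ 0.4362, -0.2346]), array([82.7, 11.8, 38.4]), array([ 0.437, -0.236,  0.141]), -142.7)
blue (array([ 0.6106, -0.2489]), array([85.8, 14.5, 37. ]), array([ 0.612, -0.249,  0.144]), -142.3) | side (array([ 0.6151, -0.2526]), array([87.7, 16.3, 36. ]), array([ 0.615, -0.255,  0.141]), -143.9)
orange (array([ 0.4527, -0.4114]), array([82.1, 14.2, 39.1]), array([ 0.454, -0.412,  0.144]), -142.6) | side (array([ 0.4582, -0.415 ]), array([84.3, 15. , 38.1]), array([ 0.458, -0.418,  0.141]), -143.6)
1077
```

View pics/s5.png

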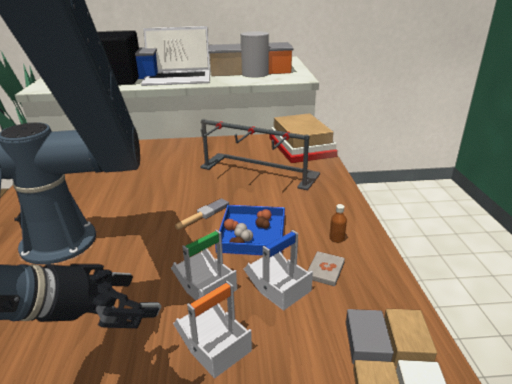

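View pics/rk.png

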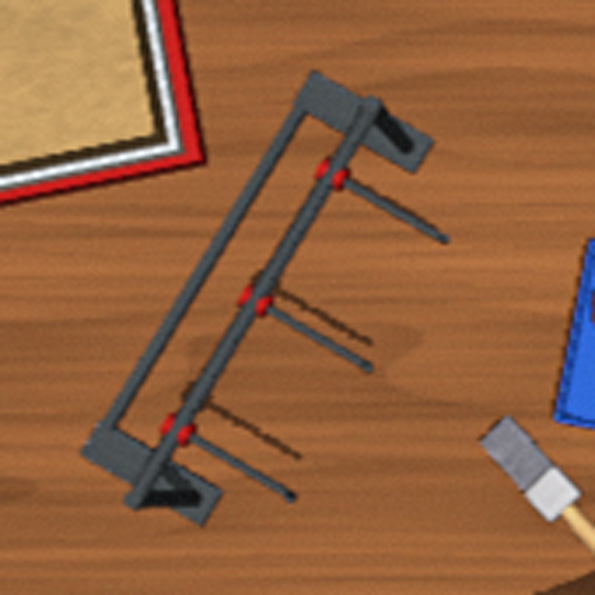

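```bash
python3 - <<'E'
from rat import *
q=np.array(load()[-1][0]);X,R=fk(q,P)
def run2(q,x0,spin,n,w):
    best=None
    for k in range(n):
        X,R=fk(q,P)
        q=solve(X+np.clip(x0-X,-.04,.04),R@Ro.from_rotvec([np.radians(spin),0,0]).as_matrix(),q,w)
        X,R=fk(q,P)
        if best is None or tilt(R)<best[0]: best=(tilt(R),k,q,X,R)
    return best
for x0 in([.45,-.45,.4],[.55,-.3,.4],[.6,-.1,.4],[.6,.1,.4],[.5,.3,.4],[.7,.1,.4]):
    x0=np.array(x0); q1=q.copy()
    # go and spin in stages
    for a in np.linspace(0,-290,12)[1:]:
        q1=solve(x0,R@Ro.from_rotvec([np.radians(a),0,0]).as_matrix(),q1,.5)
    b=run2(q1,x0,-8.5,25,.4)
    print(x0,np.round(q1,2),'->',round(b[0],1),'at',b[1],np.round(b[2],2),np.round(b[3],2),'lean',np.round(b[4][:2,0],2))
E
python3 - <<'E'
import sys; sys.path.insert(0,'.')
import os; os.chdir('.')
from h import *
t=shot('top')
def ray(c,z):
    u=(np.array(c)+.5)/3.5-.5+[60,90]
    d=np.array([(u[0]-t['cx'])/t['f'],(u[1]-t['cy'])/t['f'],1])@t['R'];o=-t['R'].T@t['t']
    return o+d*(z-o[2])/d[2]
B=[(335,178),(262,305),(185,433)];T=[(446,239),(371,368),(292,497)]
for b,e in zip(B,T): print(np.round(ray(b,.184),4),np.round(ray(e,.21),4),np.round(ray(((b[0]*.5+e[0]*.5),(b[1]+e[1])/2),.182),4))
for e in [(372,103),(137,498)]: print('rail end',np.round(ray(e,.194),4))
E
```

```text
[ 0.45 -0.45  0.4 ] [-1.34  0.53  1.33  0.88  1.74 -2.39] -> 47.6 at 10 [-1.2   0.63  0.95  0.72  2.02 -2.85] [ 0.48 -0.46  0.43] lean [0.4  0.62]
[ 0.55 -0.3   0.4 ] [-1.1   0.41  1.53  0.97  1.51 -2.33] -> 5.8 at 22 [-0.62  0.45  1.1  -0.    1.69 -2.85] [ 0.57 -0.27  0.4 ] lean [-0.08  0.06]
[ 0.6 -0.1  0.4] [-0.79  0.28  1.76  1.08  1.22 -2.25] -> 15.7 at 15 [-0.33  0.25  1.43  0.04  1.19 -2.85] [ 0.61 -0.08  0.4 ] lean [ 0.27 -0.05]
[0.6 0.1 0.4] [-0.4   0.18  1.9   1.2   0.88 -2.13] -> 31.2 at 14 [-0.02  0.15  1.65  0.08  0.8  -2.85] [0.6  0.12 0.4 ] lean [0.52 0.05]
[0.5 0.3 0.4] [ 0.13  0.07  2.04  1.32  0.44 -1.95] -> 46.3 at 15 [ 0.36  0.07  1.89  0.01  0.37 -2.85] [0.5  0.31 0.4 ] lean [0.68 0.26]
[0.7 0.1 0.4] [-0.32  0.32  1.69  1.16  0.85 -2.01] -> 31.8 at 15 [ 0.01  0.31  1.44 -0.01  0.84 -2.85] [0.7  0.12 0.4 ] lean [0.53 0.  ]
[0.7014 0.2798 0.184 ] [0.6429 0.1778 0.21  ] [0.6743 0.231  0.182 ]
[0.589  0.3424 0.184 ] [0.5314 0.2413 0.21  ] [0.5612 0.2946 0.182 ]
[0.4771 0.4076 0.184 ] [0.4213 0.3075 0.21  ] [0.4492 0.361  0.182 ]
rail end [0.7661 0.2461 0.194 ]
rail end [0.4209 0.4449 0.194 ]
```

All three pans stand upright and released, with six nodules inside the tray. In the rack crop the hook wires run base→tip (335,178)→(446,239), (262,305)→(371,368) and (185,433)→(292,497), and the rail azimuth is 150°. Hanging needs the tool vertical again, so I'll undo the lean the same way at the other end of joint 6.

Request:
play_rows([
  [0.01,0.003,0.03,-8.5],
  [0.02,0.007,0.06,-17],
  [0.03,0.01,0.09,-25],
  [0.04,0.014,0.12,-33],
  [0.05,0.018,0.15,-41],
  [0.06,0.022,0.18,-49],
  [0.07,0.026,0.21,-57],
  [0.08,0.03,0.24,-65],
  [0.09,0.033,0.27,-73],
  [0.1,0.036,0.295,-81],
  [0.11,0.038,0.313,-89],
  [0.11,0.038,0.313,-97],
  [0.11,0.038,0.313,-105],
  [0.11,0.038,0.313,-113],
  [0.11,0.038,0.313,-121],
  [0.11,0.038,0.313,-129],
  [0.11,0.038,0.313,-137],
  [0.11,0.038,0.313,-145],
  [0.11,0.038,0.313,-153],
  [0.11,0.038,0.313,-160],
])

```text
t: 43.3
tcp_pos: [0.5521, -0.2933, 0.4203]
tool_rot: [0.909, 0.258, -0.321, -0.07]
force: [0.6, 0.0, 0.3]
finger_gap: 0.999
```

Request:
play_rows([
  [0,0,0,-8],
  [0,0,0,-16],
  [0,0,0,-24],
  [0,0,0,-32],
  [0,0,0,-40],
  [0,0,0,-48],
  [0,0,0,-56],
  [0,0,0,-64],
  [0,0,0,-72],
  [0,0,0,-80],
  [0,0,0,-88],
  [0,0,0,-96],
  [0,0,0,-104],
  [0,0,0,-112],
  [0,0,0,-120],
  [0,0,0,-120],
])

```text
t: 44.9
tcp_pos: [0.5523, -0.2914, 0.4191]
tool_rot: [0.516, 0.408, 0.064, 0.751]
force: [0.1, 0.2, -0.2]
finger_gap: 1.001
```

```bash
python3 st.py
```

```text
t 44.9 p [ 0.5523 -0.2914  0.4191] gap 1.001 F [ 0.1  0.2 -0.2]
q [-1.091  0.395  1.508  0.968  1.538 -2.111]
x,y,z cols
 [[ 0.659   0.3245  0.6785]
 [ 0.517   0.4598 -0.722 ]
 [-0.5463  0.8266  0.1353]]
```

Request:
play_rows([
  [0,0,0,-8.5],
  [0,0,0,-17],
  [0,0,0,-25.5],
  [0,0,0,-34],
  [0,0,0,-42],
])

```text
t: 45.4
tcp_pos: [0.5525, -0.29, 0.4182]
tool_rot: [0.212, 0.358, 0.207, 0.885]
force: [-0.4, 0.3, -0.7]
finger_gap: 0.999
```

Request:
play_rows([
  [0,0,0,-8.5],
])

```text
t: 45.5
tcp_pos: [0.5704, -0.2895, 0.4402]
tool_rot: [0.167, 0.362, 0.227, 0.889]
force: [0.1, -1.2, -0.6]
finger_gap: 1.0
```

Request:
play_rows([
  [0,0,0,-8.5],
])

```text
t: 45.6
tcp_pos: [0.5924, -0.2892, 0.4684]
tool_rot: [0.119, 0.363, 0.246, 0.891]
force: [0.8, -0.7, 0.4]
finger_gap: 1.003
```

Request:
play_rows([
  [0,0,0,-8.5],
])

```text
t: 45.7
tcp_pos: [0.6151, -0.2878, 0.4968]
tool_rot: [0.072, 0.363, 0.266, 0.89]
force: [0.8, -0.4, 0.1]
finger_gap: 0.997
```

```bash
python3 st.py; cat > pred.py <<'E'
from rat import *
q=np.array(load()[-1][0])
X0,R0=fk(q,P)
for x0 in(X0,[.552,-.29,.42],[.57,-.25,.42],[.58,-.2,.42],[.6,-.15,.42],[.52,-.33,.42]):
    x0=np.array(x0);qq=q.copy();best=None
    for k in range(25):
        X,R=fk(qq,P)
        qq=solve(X+np.clip(x0-X,-.03,.03),R@Ro.from_rotvec([np.radians(-8.5),0,0]).as_matrix(),qq,.3)
        X,R=fk(qq,P)
        if best is None or tilt(R)<best[0]: best=(tilt(R),k,qq,X,R)
    b=best;print(np.round(x0,3),'->',round(b[0],1),'at',b[1],np.round(b[2],2),np.round(b[3],2),'lean',np.round(b[4][:2,0],2))
E
python3 pred.py
```

```text
t 45.7 p [ 0.6151 -0.2878  0.4968] gap 0.997 F [ 0.8 -0.4  0.1]
q [-0.97   0.402  1.23   0.91   1.631 -2.851]
x,y,z cols
 [[ 0.5949 -0.4225  0.6838]
 [ 0.5262  0.8478  0.066 ]
 [-0.6076  0.3206  0.7267]]
[ 0.615 -0.288  0.497] -> 34.6 at 8 [-0.81  0.54  0.79  0.61  2.   -2.85] [ 0.63 -0.28  0.51] lean [0.22 0.52]
[ 0.552 -0.29   0.42 ] -> 10.0 at 21 [-0.62  0.48  1.02 -0.02  1.82 -2.85] [ 0.56 -0.27  0.42] lean [-0.15  0.08]
[ 0.57 -0.25  0.42] -> 2.7 at 15 [-0.55  0.41  1.13 -0.03  1.65 -2.85] [ 0.58 -0.23  0.42] lean [-0.05 -0.  ]
[ 0.58 -0.2   0.42] -> 3.0 at 12 [-0.5   0.35  1.22  0.03  1.54 -2.85] [ 0.59 -0.18  0.42] lean [0.05 0.  ]
[ 0.6  -0.15  0.42] -> 6.6 at 12 [-0.39  0.32  1.26 -0.01  1.45 -2.85] [ 0.61 -0.13  0.42] lean [ 0.1  -0.06]
[ 0.52 -0.33  0.42] -> 26.9 at 13 [-0.87  0.52  0.99  0.35  1.96 -2.85] [ 0.54 -0.32  0.43] lean [0.03 0.45]
```

Request:
play_rows([
  [0.025,0.025,-0.035,-8.5],
])

```text
t: 45.8
tcp_pos: [0.6325, -0.2543, 0.5102]
tool_rot: [0.031, 0.371, 0.279, 0.885]
force: [-0.4, 1.2, -0.9]
finger_gap: 1.001
```

Request:
play_rows([
  [0.025,0.025,-0.035,-8.5],
])

```text
t: 45.9
tcp_pos: [0.647, -0.2152, 0.5194]
tool_rot: [-0.008, 0.38, 0.292, 0.878]
force: [0.9, 0.5, -0.1]
finger_gap: 0.998
```

Request:
play_rows([
  [0.025,0.025,-0.035,-8.5],
])

```text
t: 46.0
tcp_pos: [0.6591, -0.1741, 0.5253]
tool_rot: [-0.048, 0.389, 0.305, 0.868]
force: [0.6, -0.1, -0.8]
finger_gap: 0.998
```

```bash
python3 st.py; python3 ts.py .575,-.23,.42
```

```text
t 46.0 p [ 0.6591 -0.1741  0.5253] gap 0.998 F [ 0.6 -0.1 -0.8]
q [-0.749  0.334  1.19   0.789  1.565 -2.851]
x,y,z cols
 [[ 0.512  -0.5668  0.6454]
 [ 0.4925  0.8093  0.32  ]
 [-0.7038  0.154   0.6935]]
z up in tool [-0.704  0.154  0.694]
.575,-.23,.42 [ 0.0036 -0.0138 -0.1452]
```

Request:
play_rows([
  [0,-0.004,-0.045,-3],
  [0.002,-0.01,-0.09,-6],
  [0.004,-0.014,-0.145,-9],
])

```text
t: 46.3
tcp_pos: [0.6725, -0.1805, 0.5366]
tool_rot: [-0.082, 0.401, 0.319, 0.855]
force: [-0.2, -0.9, 0.6]
finger_gap: 1.0
```

Request:
play_rows([
  [0.01,0.005,-0.035,-8.5],
])

```text
t: 46.4
tcp_pos: [0.6873, -0.1691, 0.5464]
tool_rot: [-0.116, 0.408, 0.332, 0.842]
force: [0.6, -0.2, -0.8]
finger_gap: 1.003
```

Request:
play_rows([
  [0.01,0.005,-0.035,-8.5],
])

```text
t: 46.5
tcp_pos: [0.7035, -0.1576, 0.5574]
tool_rot: [-0.148, 0.414, 0.348, 0.828]
force: [0.2, -0.2, 0.6]
finger_gap: 1.0
```

Request:
play_rows([
  [0.01,0.005,-0.035,-8.5],
])

```text
t: 46.6
tcp_pos: [0.7211, -0.1479, 0.5696]
tool_rot: [-0.178, 0.417, 0.365, 0.813]
force: [0.7, -0.3, 0.6]
finger_gap: 0.999
```

```bash
python3 st.py; python3 ts.py .575,-.23,.42; python3 pred.py
```

```text
t 46.6 p [ 0.7211 -0.1479  0.5696] gap 0.999 F [ 0.7 -0.3  0.6]
q [-0.599  0.442  0.837  0.635  1.741 -2.851]
x,y,z cols
 [[ 0.3844 -0.7426  0.5484]
 [ 0.4455  0.6695  0.5944]
 [-0.8085  0.0158  0.5882]]
z up in tool [-0.809  0.016  0.588]
.575,-.23,.42 [ 0.0282  0.0512 -0.2169]
[ 0.721 -0.148  0.57 ] -> 29.9 at 3 [-0.54  0.59  0.49  0.59  2.05 -2.85] [ 0.74 -0.14  0.59] lean [0.2  0.46]
[ 0.552 -0.29   0.42 ] -> 28.4 at 3 [-0.67  0.57  0.66  0.53  2.02 -2.85] [ 0.69 -0.23  0.53] lean [0.17 0.45]
[ 0.57 -0.25  0.42] -> 28.4 at 3 [-0.67  0.57  0.66  0.53  2.02 -2.85] [ 0.69 -0.23  0.53] lean [0.17 0.45]
[ 0.58 -0.2   0.42] -> 22.4 at 13 [-0.59  0.51  0.99  0.25  1.95 -2.85] [ 0.6  -0.19  0.43] lean [-0.12  0.36]
[ 0.6  -0.15  0.42] -> 0.2 at 10 [-0.39  0.38  1.17 -0.    1.59 -2.85] [ 0.61 -0.13  0.42] lean [ 0. -0.]
[ 0.52 -0.33  0.42] -> 28.4 at 3 [-0.67  0.57  0.66  0.53  2.02 -2.85] [ 0.69 -0.23  0.53] lean [0.17 0.45]
```

Request:
play_rows([
  [0.014,0.017,-0.031,8],
  [0.029,0.034,-0.062,16],
  [0.044,0.051,-0.093,24],
  [0.059,0.068,-0.124,24],
  [0.074,0.086,-0.156,24],
  [0.074,0.086,-0.156,24],
])

```text
t: 47.2
tcp_pos: [0.594, -0.1467, 0.4116]
tool_rot: [0.003, 0.49, 0.273, 0.828]
force: [-0.4, 0.6, -0.0]
finger_gap: 1.001
```

```bash
python3 st.py; python3 pred.py
```

```text
t 47.2 p [ 0.594  -0.1467  0.4116] gap 1.001 F [-0.4  0.6 -0. ]
q [-0.727  0.317  1.431  0.632  1.452 -2.797]
x,y,z cols
 [[ 0.3713 -0.4489  0.8128]
 [ 0.4544  0.8512  0.2626]
 [-0.8097  0.2718  0.52  ]]
[ 0.594 -0.147  0.412] -> 3.4 at 9 [-0.4   0.34  1.24 -0.    1.5  -2.85] [ 0.6  -0.13  0.41] lean [ 0.05 -0.02]
[ 0.552 -0.29   0.42 ] -> 3.6 at 10 [-0.63  0.42  1.11  0.01  1.68 -2.85] [ 0.56 -0.27  0.42] lean [-0.05  0.04]
[ 0.57 -0.25  0.42] -> 2.9 at 11 [-0.55  0.41  1.12 -0.03  1.65 -2.85] [ 0.58 -0.23  0.42] lean [-0.05 -0.  ]
[ 0.58 -0.2   0.42] -> 0.5 at 10 [-0.48  0.37  1.18 -0.01  1.59 -2.85] [ 0.59 -0.18  0.42] lean [-0.01 -0.01]
[ 0.6  -0.15  0.42] -> 3.4 at 9 [-0.41  0.35  1.21  0.02  1.53 -2.85] [ 0.61 -0.13  0.42] lean [ 0.06 -0.  ]
[ 0.52 -0.33  0.42] -> 3.6 at 9 [-0.71  0.4   1.13 -0.01  1.67 -2.85] [ 0.53 -0.31  0.42] lean [-0.05  0.03]
```

Request:
play_rows([
  [0.004,-0.012,-0.045,-8.5],
])

```text
t: 47.3
tcp_pos: [0.5946, -0.1466, 0.4108]
tool_rot: [-0.04, 0.494, 0.29, 0.819]
force: [0.2, -0.3, 0.7]
finger_gap: 0.998
```

Request:
play_rows([
  [0.004,-0.012,-0.045,-8.5],
])

```text
t: 47.4
tcp_pos: [0.6037, -0.142, 0.415]
tool_rot: [-0.076, 0.508, 0.299, 0.804]
force: [0.5, -0.7, 0.0]
finger_gap: 0.997
```

Request:
play_rows([
  [0.004,-0.012,-0.045,-8.5],
])

```text
t: 47.5
tcp_pos: [0.6152, -0.1372, 0.4208]
tool_rot: [-0.112, 0.519, 0.308, 0.79]
force: [-0.1, 0.7, 0.4]
finger_gap: 1.002
```

```bash
python3 st.py; python3 ts.py .58,-.2,.42; python3 pred.py
```

```text
t 47.5 p [ 0.6152 -0.1372  0.4208] gap 1.002 F [-0.1  0.7  0.4]
q [-0.623  0.341  1.308  0.479  1.496 -2.851]
x,y,z cols
 [[ 0.2727 -0.6018  0.7506]
 [ 0.3701  0.7858  0.4956]
 [-0.8881  0.1426  0.437 ]]
z up in tool [-0.888  0.143  0.437]
.58,-.2,.42 [-0.0322 -0.0283 -0.0579]
[ 0.615 -0.137  0.421] -> 3.7 at 7 [-0.36  0.37  1.18 -0.02  1.53 -2.85] [ 0.62 -0.12  0.42] lean [ 0.05 -0.04]
[ 0.552 -0.29   0.42 ] -> 1.5 at 6 [-0.57  0.36  1.2  -0.03  1.57 -2.85] [ 0.56 -0.23  0.42] lean [-0.01 -0.03]
[ 0.57 -0.25  0.42] -> 0.5 at 6 [-0.56  0.38  1.16 -0.    1.59 -2.85] [ 0.58 -0.23  0.42] lean [ 0.   -0.01]
[ 0.58 -0.2   0.42] -> 1.4 at 6 [-0.49  0.36  1.19  0.02  1.57 -2.85] [ 0.59 -0.18  0.42] lean [0.02 0.01]
[ 0.6  -0.15  0.42] -> 3.2 at 6 [-0.41  0.35  1.2   0.03  1.54 -2.85] [ 0.61 -0.13  0.42] lean [0.06 0.01]
[ 0.52 -0.33  0.42] -> 1.1 at 5 [-0.59  0.3   1.29  0.02  1.55 -2.85] [ 0.53 -0.22  0.42] lean [0.01 0.01]
```

Request:
play_rows([
  [-0.01,-0.02,-0.044,-8.5],
])

```text
t: 47.6
tcp_pos: [0.6291, -0.142, 0.437]
tool_rot: [-0.144, 0.529, 0.318, 0.774]
force: [0.3, -0.3, -0.8]
finger_gap: 0.999
```

Request:
play_rows([
  [-0.01,-0.02,-0.044,-8.5],
])

```text
t: 47.7
tcp_pos: [0.6465, -0.1475, 0.4563]
tool_rot: [-0.173, 0.536, 0.327, 0.759]
force: [-0.1, 0.1, -0.1]
finger_gap: 0.997
```

Request:
play_rows([
  [-0.01,-0.02,-0.044,-8.5],
])

```text
t: 47.8
tcp_pos: [0.6667, -0.1529, 0.4774]
tool_rot: [-0.198, 0.542, 0.337, 0.744]
force: [1.2, 0.4, -1.0]
finger_gap: 0.999
```

```bash
python3 st.py; python3 ts.py .58,-.2,.42; python3 pred.py
```

```text
t 47.8 p [ 0.6667 -0.1529  0.4774] gap 0.999 F [ 1.2  0.4 -1. ]
q [-0.541  0.425  0.995  0.352  1.702 -2.851]
x,y,z cols
 [[ 0.1859 -0.7164  0.6725]
 [ 0.287   0.6942  0.6601]
 [-0.9397  0.0703  0.3347]]
z up in tool [-0.94   0.07   0.335]
.58,-.2,.42 [ 0.0243  0.0253 -0.1086]
[ 0.667 -0.153  0.477] -> 1.0 at 10 [-0.36  0.49  0.85  0.01  1.82 -2.85] [ 0.67 -0.14  0.48] lean [-0.01  0.01]
[ 0.552 -0.29   0.42 ] -> 0.7 at 4 [-0.53  0.37  1.17  0.01  1.59 -2.85] [ 0.58 -0.21  0.42] lean [0.01 0.01]
[ 0.57 -0.25  0.42] -> 0.7 at 4 [-0.53  0.37  1.17  0.01  1.59 -2.85] [ 0.58 -0.21  0.42] lean [0.01 0.01]
[ 0.58 -0.2   0.42] -> 1.4 at 4 [-0.49  0.37  1.19  0.02  1.59 -2.85] [ 0.59 -0.18  0.42] lean [0.02 0.02]
[ 0.6  -0.15  0.42] -> 2.4 at 4 [-0.41  0.36  1.19  0.02  1.55 -2.85] [ 0.61 -0.13  0.42] lean [0.04 0.01]
[ 0.52 -0.33  0.42] -> 0.7 at 4 [-0.53  0.37  1.17  0.01  1.59 -2.85] [ 0.58 -0.21  0.42] lean [0.01 0.01]
```

Request:
play_rows([
  [0.012,0.012,-0.045,-8.5],
])

```text
t: 47.9
tcp_pos: [0.6704, -0.1308, 0.4807]
tool_rot: [-0.223, 0.546, 0.342, 0.731]
force: [0.5, 0.2, -0.3]
finger_gap: 1.004
```

Request:
play_rows([
  [0.012,0.012,-0.045,-8.5],
])

```text
t: 48.0
tcp_pos: [0.6697, -0.1045, 0.4804]
tool_rot: [-0.247, 0.551, 0.349, 0.717]
force: [0.0, 0.3, 0.2]
finger_gap: 1.001
```

Request:
play_rows([
  [0.012,0.012,-0.045,-8.5],
])

```text
t: 48.1
tcp_pos: [0.6656, -0.0771, 0.4777]
tool_rot: [-0.272, 0.555, 0.354, 0.702]
force: [0.4, 0.4, 0.8]
finger_gap: 0.998
```

```bash
python3 st.py; python3 ts.py .58,-.2,.42; python3 pred.py
```

```text
t 48.1 p [ 0.6656 -0.0771  0.4777] gap 0.998 F [0.4 0.4 0.8]
q [-0.387  0.394  1.019  0.235  1.673 -2.851]
x,y,z cols
 [[ 0.1343 -0.7987  0.5865]
 [ 0.1951  0.6016  0.7746]
 [-0.9716  0.0104  0.2366]]
z up in tool [-0.972  0.01   0.237]
.58,-.2,.42 [ 0.0206 -0.0062 -0.159 ]
[ 0.666 -0.077  0.478] -> 3.7 at 4 [-0.26  0.42  0.96  0.01  1.7  -2.85] [ 0.67 -0.06  0.48] lean [ 0.06 -0.01]
[ 0.552 -0.29   0.42 ] -> 3.5 at 2 [-0.36  0.33  1.24  0.    1.51 -2.85] [ 0.6  -0.11  0.42] lean [ 0.06 -0.02]
[ 0.57 -0.25  0.42] -> 3.5 at 2 [-0.36  0.33  1.24  0.    1.51 -2.85] [ 0.6  -0.11  0.42] lean [ 0.06 -0.02]
[ 0.58 -0.2   0.42] -> 3.5 at 2 [-0.36  0.33  1.24  0.    1.51 -2.85] [ 0.6  -0.11  0.42] lean [ 0.06 -0.02]
[ 0.6  -0.15  0.42] -> 3.5 at 2 [-0.36  0.34  1.23  0.01  1.51 -2.85] [ 0.61 -0.11  0.42] lean [ 0.06 -0.02]
[ 0.52 -0.33  0.42] -> 3.5 at 2 [-0.36  0.33  1.24  0.    1.51 -2.85] [ 0.6  -0.11  0.42] lean [ 0.06 -0.02]
```

Request:
play_rows([
  [-0.008,-0.025,-0.038,-8.5],
])

```text
t: 48.2
tcp_pos: [0.6844, -0.0685, 0.4894]
tool_rot: [-0.289, 0.561, 0.367, 0.684]
force: [1.1, -0.7, -0.7]
finger_gap: 0.999
```

Request:
play_rows([
  [-0.008,-0.025,-0.038,-8.5],
])

```text
t: 48.3
tcp_pos: [0.7106, -0.0626, 0.5085]
tool_rot: [-0.305, 0.561, 0.378, 0.671]
force: [0.7, -0.2, 0.2]
finger_gap: 1.003
```

```bash
python3 st.py; python3 ts.py .58,-.2,.42; python3 pred.py
```

```text
t 48.3 p [ 0.7106 -0.0626  0.5085] gap 1.003 F [ 0.7 -0.2  0.2]
q [-0.322  0.491  0.779  0.192  1.837 -2.851]
x,y,z cols
 [[ 0.0865 -0.8484  0.5222]
 [ 0.1651  0.5291  0.8323]
 [-0.9825  0.0143  0.1859]]
z up in tool [-0.982  0.014  0.186]
.58,-.2,.42 [ 0.0529  0.0368 -0.199 ]
[ 0.711 -0.063  0.508] -> 6.5 at 5 [-0.26  0.55  0.66  0.12  1.95 -2.85] [ 0.72 -0.04  0.51] lean [0.   0.11]
[ 0.552 -0.29   0.42 ] -> 1.9 at 2 [-0.32  0.41  1.09  0.02  1.61 -2.85] [ 0.65 -0.09  0.43] lean [0.03 0.01]
[ 0.57 -0.25  0.42] -> 1.9 at 2 [-0.32  0.41  1.09  0.02  1.61 -2.85] [ 0.65 -0.09  0.43] lean [0.03 0.01]
[ 0.58 -0.2   0.42] -> 1.9 at 2 [-0.32  0.41  1.09  0.02  1.61 -2.85] [ 0.65 -0.09  0.43] lean [0.03 0.01]
[ 0.6  -0.15  0.42] -> 1.9 at 2 [-0.32  0.41  1.09  0.02  1.61 -2.85] [ 0.65 -0.09  0.43] lean [0.03 0.01]
[ 0.52 -0.33  0.42] -> 1.9 at 2 [-0.32  0.41  1.09  0.02  1.61 -2.85] [ 0.65 -0.09  0.43] lean [0.03 0.01]
```

Request:
play_rows([
  [0.012,0.009,-0.046,-8.5],
])

```text
t: 48.4
tcp_pos: [0.7095, -0.0398, 0.5063]
tool_rot: [-0.32, 0.561, 0.383, 0.661]
force: [0.5, 1.3, -1.0]
finger_gap: 0.998
```

Request:
play_rows([
  [0.012,0.005,-0.047,-8.5],
])

```text
t: 48.5
tcp_pos: [0.7068, -0.017, 0.5024]
tool_rot: [-0.334, 0.561, 0.389, 0.65]
force: [-0.0, 0.5, 0.2]
finger_gap: 0.999
```

```bash
python3 st.py; python3 ts.py .58,-.2,.42; python3 pred.py
```

```text
t 48.5 p [ 0.7068 -0.017   0.5024] gap 0.999 F [-0.   0.5  0.2]
q [-0.243  0.481  0.806  0.148  1.817 -2.851]
x,y,z cols
 [[ 0.0683 -0.8803  0.4695]
 [ 0.13    0.4745  0.8706]
 [-0.9892  0.0016  0.1468]]
z up in tool [-0.989  0.002  0.147]
.58,-.2,.42 [ 0.049   0.0247 -0.231 ]
[ 0.707 -0.017  0.502] -> 1.3 at 6 [-0.16  0.51  0.75  0.    1.86 -2.85] [0.71 0.   0.5 ] lean [ 0.02 -0.  ]
[ 0.552 -0.29   0.42 ] -> 2.9 at 1 [-0.24  0.41  1.04  0.03  1.65 -2.85] [ 0.66 -0.03  0.45] lean [0.04 0.02]
[ 0.57 -0.25  0.42] -> 2.9 at 1 [-0.24  0.41  1.04  0.03  1.65 -2.85] [ 0.66 -0.03  0.45] lean [0.04 0.02]
[ 0.58 -0.2   0.42] -> 2.9 at 1 [-0.24  0.41  1.04  0.03  1.65 -2.85] [ 0.66 -0.03  0.45] lean [0.04 0.02]
[ 0.6  -0.15  0.42] -> 2.9 at 1 [-0.24  0.41  1.04  0.03  1.65 -2.85] [ 0.66 -0.03  0.45] lean [0.04 0.02]
[ 0.52 -0.33  0.42] -> 2.9 at 1 [-0.24  0.41  1.04  0.03  1.65 -2.85] [ 0.66 -0.03  0.45] lean [0.04 0.02]
```

Request:
play_rows([
  [0.01,0.003,-0.048,-8.5],
])

```text
t: 48.6
tcp_pos: [0.7026, 0.0044, 0.4981]
tool_rot: [-0.349, 0.562, 0.393, 0.639]
force: [-0.3, 0.3, -0.2]
finger_gap: 1.001
```

Request:
play_rows([
  [0.01,0.003,-0.048,-8.5],
])

```text
t: 48.7
tcp_pos: [0.6955, 0.0258, 0.4922]
tool_rot: [-0.365, 0.562, 0.396, 0.628]
force: [-0.1, 0.1, -0.0]
finger_gap: 1.0
```

Request:
play_rows([
  [0.01,0.003,-0.048,-8.5],
])

```text
t: 48.8
tcp_pos: [0.6851, 0.0468, 0.484]
tool_rot: [-0.383, 0.562, 0.398, 0.616]
force: [-0.3, -0.5, -0.2]
finger_gap: 1.0
```

```bash
python3 st.py; python3 pred.py|head -3
```

```text
t 48.8 p [0.6851 0.0468 0.484 ] gap 1.0 F [-0.3 -0.5 -0.2]
q [-0.123  0.447  0.901  0.066  1.75  -2.851]
x,y,z cols
 [[ 0.0509 -0.9204  0.3876]
 [ 0.0592  0.3902  0.9188]
 [-0.9969 -0.0238  0.0744]]
[0.685 0.047 0.484] -> 2.8 at 1 [-0.07  0.46  0.89 -0.    1.75 -2.85] [0.69 0.06 0.48] lean [ 0.05 -0.01]
[ 0.552 -0.29   0.42 ] -> 2.8 at 0 [-0.11  0.41  1.04  0.01  1.65 -2.85] [0.66 0.04 0.45] lean [0.05 0.  ]
[ 0.57 -0.25  0.42] -> 2.8 at 0 [-0.11  0.41  1.04  0.01  1.65 -2.85] [0.66 0.04 0.45] lean [0.05 0.  ]
```

Request:
play_rows([
  [0.005,-0.01,-0.04,-8.5],
])

```text
t: 48.9
tcp_pos: [0.6853, 0.0671, 0.4799]
tool_rot: [-0.402, 0.561, 0.401, 0.602]
force: [0.3, -0.8, -0.0]
finger_gap: 1.0
```

```bash
python3 st.py; cat > h1.py <<'E'
from grasp import *
from fk import Rz
import sys
# hang planner: grasp pan bars with tool down; spin options, then hang yaw
t=shot('top');s=shot('side');a=bars(t);b=bars(s)
x,R,q=pose(); print('tilt',tilt(R),'lean',np.round(R[:,0],3),'jaw az',np.degrees(np.arctan2(R[1,1],R[0,1])))
for k in('green','blue','orange'):
    A=a.get(k);B=b.get(k); print(k,A and A[2:],B and B[2:])
HK=dict(h1=[.6727,.2255],h2=[.560,.290],h3=[.4476,.3555])
rx=np.array([.5,.866,0])
asg=dict(blue='h1',green='h2',orange='h3')
for k,h in asg.items():
    if k not in a or k not in b: continue
    c=(a[k][2]+b[k][2])/2; baz=a[k][5]%180
    g=np.r_[c,.137]
    for baseflip in(0,180):
        # jaw along pan x = baz-90 (pan +x az about -53) 
        jaz=np.degrees(np.arctan2(R[1,1],R[0,1])); sp=None
        want=baz-90+baseflip
        # spin about tool x (down): positive spin -> azimuth decreases
        sp=-(((want-jaz)+180)%360-180)
        Rg=R@Ro.from_rotvec([np.radians(sp),0,0]).as_matrix()
        for hy in(-67-0,):   # pan yaw -53 -> -120 (lip to the rail)
            rot=(240-(baz-90))
            rot=(rot+180)%360-180
            for rr in(rot,rot-360 if rot>0 else rot+360):
                Rh=Rg@Ro.from_rotvec([np.radians(-rr),0,0]).as_matrix()
                tg=g+HP*Rg[:,0]; q1,e1=ik(tg,Rg,P,q)
                th=np.r_[HK[h],.205]+HP*Rh[:,0]; q2,e2=ik(th,Rh,P,q1)
                q3,e3=ik(th-.17*rx+[0,0,.04],Rh,P,q2)
                print(k,h,'spin',round(sp,1),'then',round(-rr,1),'tcp',np.round(tg,3),'e',round(e1,4),round(e2,4),round(e3,4),'q6',round(q1[5],2),round(q2[5],2),round(q3[5],2))
E
python3 h1.py
```

```text
t 48.9 p [0.6853 0.0671 0.4799] gap 1.0 F [ 0.3 -0.8 -0. ]
q [-0.08   0.452  0.901  0.036  1.742 -2.851]
x,y,z cols
 [[ 0.0485 -0.9338  0.3545]
 [ 0.0321  0.3562  0.9338]
 [-0.9983 -0.0339  0.0472]]
tilt 3.395992893567877 lean [ 0.048  0.034 -0.998] jaw az 159.33182199267725
green (array([ 0.4317, -0.2297]), array([82.9, 12.3, 37.2]), array([ 0.431, -0.231,  0.145]), -143.6) (array([ 0.4369, -0.2345]), array([83.1, 12. , 38.4]), array([ 0.437, -0.236,  0.141]), -143.3)
blue (array([ 0.611 , -0.2494]), array([84.4, 13.8, 36.8]), array([ 0.611, -0.25 ,  0.145]), -142.9) (array([ 0.6164, -0.2519]), array([85.4, 16.1, 37.4]), array([ 0.615, -0.256,  0.141]), -144.2)
orange (array([ 0.4529, -0.4117]), array([82.6, 14.1, 38.8]), array([ 0.452, -0.413,  0.145]), -143.3) (array([ 0.459 , -0.4169]), array([83. , 13.4, 35.9]), array([ 0.458, -0.419,  0.141]), -143.4)
blue h1 spin -147.8 then 67.1 tcp [ 0.615 -0.25   0.118] e 0.3106 0.1351 0.1182 q6 -2.85 -2.85 -2.85
blue h1 spin -147.8 then -292.9 tcp [ 0.615 -0.25   0.118] e 0.3106 0.1351 0.1182 q6 -2.85 -2.85 -2.85
blue h1 spin 32.2 then 67.
[... 249 characters left out ...]
 -2.85
green h2 spin -147.1 then -293.6 tcp [ 0.435 -0.231  0.118] e 0.3102 0.1164 0.1141 q6 -2.85 -2.85 -2.85
green h2 spin 32.9 then 66.4 tcp [ 0.435 -0.231  0.118] e 0.0178 0.0 0.0 q6 -2.85 -0.77 -1.02
green h2 spin 32.9 then -293.6 tcp [ 0.435 -0.231  0.118] e 0.0178 0.0 0.0 q6 -2.85 -0.77 -1.02
orange h3 spin -147.4 then 66.7 tcp [ 0.457 -0.414  0.118] e 0.4003 0.0976 0.1063 q6 -2.85 -2.85 -2.85
orange h3 spin -147.4 then -293.3 tcp [ 0.457 -0.414  0.118] e 0.4003 0.0976 0.1063 q6 -2.85 -2.85 -2.85
orange h3 spin 32.6 then 66.7 tcp [ 0.457 -0.414  0.118] e 0.0411 0.0 0.0 q6 -2.85 -0.58 -0.83
orange h3 spin 32.6 then -293.3 tcp [ 0.457 -0.414  0.118] e 0.0411 0.0 0.0 q6 -2.85 -0.58 -0.83
```

The tool is vertical again to within 3.4°, and the pans are unmoved. Moving over the blue pan with the remaining spin.

```bash
python3 ts.py .6146,-.25,.26
```

```text
z up in tool [-0.998 -0.033  0.049]
.6146,-.25,.26 [ 0.2047 -0.0389 -0.3346]
```

Request:
play_rows([
  [0.01,-0.002,-0.017,8.5],
  [0.02,-0.004,-0.034,17],
  [0.03,-0.006,-0.05,25.5],
  [0.04,-0.008,-0.067,34],
  [0.05,-0.01,-0.084,42.5],
  [0.06,-0.012,-0.1,51],
  [0.07,-0.014,-0.117,59.5],
  [0.08,-0.016,-0.134,68],
  [0.09,-0.018,-0.15,76.5],
  [0.1,-0.02,-0.167,85],
  [0.11,-0.022,-0.184,93.5],
  [0.12,-0.024,-0.2,102],
  [0.13,-0.026,-0.217,110.5],
  [0.14,-0.028,-0.234,119],
  [0.15,-0.03,-0.25,127.5],
  [0.16,-0.032,-0.267,136],
  [0.17,-0.034,-0.284,144.5],
  [0.18,-0.036,-0.3,153],
  [0.195,-0.037,-0.32,161],
  [0.205,-0.039,-0.335,169],
], claw=100, force=60)

```text
t: 51.0
tcp_pos: [0.6145, -0.2524, 0.259]
tool_rot: [0.563, 0.452, -0.521, 0.455]
force: [-1.1, -0.1, -0.1]
finger_gap: 1.001
```

Request:
play_rows([
  [0,0,0,8.5],
  [0,0,0,17],
  [0,0,0,25.5],
  [0,0,0,34],
  [0,0,0,42],
  [0,0,0,43.2],
  [0,0,0,43.2],
])

```text
t: 51.7
tcp_pos: [0.615, -0.2532, 0.2591]
tool_rot: [0.691, 0.228, -0.651, 0.216]
force: [-0.4, -0.3, 0.2]
finger_gap: 0.999
```

```bash
python3 st.py; cat > hg.py <<'E'
from grasp import *
import sys
k=sys.argv[1]
t=shot('top');s=shot('side');A=bars(t).get(k);B=bars(s).get(k)
x,R,q=pose(); jaz=np.degrees(np.arctan2(R[1,1],R[0,1]))
print(k,A and A[2:],B and B[2:],'jaw az',jaz)
if A is None: c=B[2]-[.0025,-.0015];baz=B[5]
elif B is None: c=A[2]+[.0025,-.0015];baz=A[5]
else: c=(A[2]+B[2])/2; baz=A[5]
want=baz%180-90; want=want if abs((want-jaz+180)%360-180)<90 else want+180
print('spin',round(-(((want-jaz)+180)%360-180),1),'above',tgt(np.r_[c,.137]+HP*R[:,0]+[0,0,.1]),'shift',tgt(np.r_[c,.137]+HP*R[:,0]),'tcp',np.r_[c,.137]+HP*R[:,0])
E
python3 hg.py blue
```

```text
t 51.7 p [ 0.615  -0.2532  0.2591] gap 0.999 F [-0.4 -0.3  0.2]
q [-0.583  0.543  1.32   0.058  1.256  0.33 ]
x,y,z cols
 [[ 0.0491  0.5969 -0.8008]
 [ 0.0341 -0.8023 -0.5959]
 [-0.9982  0.002  -0.0597]]
blue (array([ 0.5852, -0.2685]), array([21.4, 12. , 36.6]), array([ 0.586, -0.269,  0.146]), -141.1) (array([ 0.6155, -0.2525]), array([85. , 14.9, 38.4]), array([ 0.615, -0.255,  0.141]), -143.6) jaw az -53.32627693161017
spin -2.2 above [ 0.0397 -0.0025  0.0174] shift [ 0.1396 -0.0027  0.0234] tcp [ 0.60126201 -0.25986048  0.1183332 ]
```

```bash
python3 ts.py .6146,-.2501,.1183
```

```text
z up in tool [-0.998  0.002 -0.06 ]
.6146,-.2501,.1183 [ 0.1406 -0.0026  0.0069]
```

Request:
play_rows([
  [0.03,-0.002,0.002,0],
  [0.065,-0.003,0.004,0],
  [0.095,-0.003,0.006,0],
  [0.12,-0.003,0.007,0],
  [0.134,-0.003,0.007,0],
  [0.1405,-0.003,0.007,0],
  [0.1405,-0.003,0.007,0],
  [0.1405,-0.003,0.007,0],
])

```text
t: 52.6
tcp_pos: [0.6151, -0.2504, 0.1196]
tool_rot: [0.692, 0.228, -0.65, 0.217]
force: [-0.1, -0.1, 0.1]
finger_gap: 1.0
```

Request:
play_rows([
  [0,0,0,0],
  [0,0,0,0],
  [0,0,0,0],
  [0,0,0,0],
  [0,0,0,0],
  [0,0,0,0],
  [0,0,0,0],
  [0,0,0,0],
  [0,0,0,0],
], claw=0)

```text
t: 53.5
tcp_pos: [0.6152, -0.2502, 0.1198]
tool_rot: [0.692, 0.228, -0.65, 0.217]
force: [0.6, 1.1, 1.9]
finger_gap: 0.152
```

```bash
python3 st.py; python3 two.py k1
```

```text
t 53.5 p [ 0.6152 -0.2502  0.1198] gap 0.152 F [0.6 1.1 1.9]
q [-0.58   0.698  1.448  0.067  0.972  0.314]
x,y,z cols
 [[ 0.0509  0.5974 -0.8003]
 [ 0.0331 -0.8019 -0.5965]
 [-0.9982  0.0039 -0.0606]]
```

View pics/k1.png

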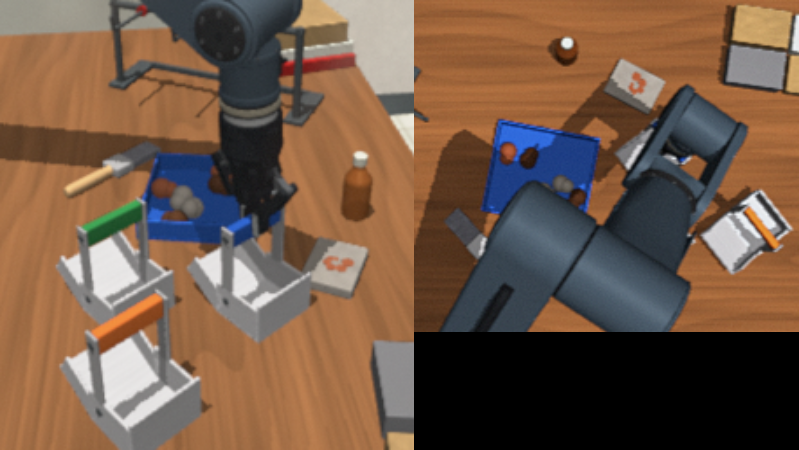

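```bash
python3 ts.py .6152,-.2502,.25 .5877,.0783,.25
```

```text
z up in tool [-0.998  0.004 -0.061]
.6152,-.2502,.25 [-0.13    0.0005 -0.0079]
.5877,.0783,.25 [-0.1205 -0.2794 -0.1819]
```

Request:
play_rows([
  [-0.02,0,-0.001,0],
  [-0.05,0,-0.003,0],
  [-0.085,0,-0.005,0],
  [-0.115,0,-0.007,0],
  [-0.13,-0.01,-0.015,3],
  [-0.13,-0.034,-0.03,10],
  [-0.129,-0.062,-0.047,17],
  [-0.128,-0.092,-0.065,24],
  [-0.127,-0.122,-0.083,31],
  [-0.126,-0.152,-0.101,38],
  [-0.125,-0.182,-0.119,45],
  [-0.124,-0.212,-0.137,52],
  [-0.122,-0.24,-0.155,59],
  [-0.121,-0.264,-0.171,65],
  [-0.1205,-0.279,-0.182,67],
  [-0.1205,-0.279,-0.182,67],
  [-0.1205,-0.279,-0.182,67],
])

```text
t: 55.3
tcp_pos: [0.5877, 0.078, 0.2493]
tool_rot: [0.696, -0.169, -0.668, -0.2]
force: [0.8, 0.2, -1.5]
finger_gap: 0.151
```

```bash
python3 st.py; cat > rk.py <<'E'
from h import *
import sys
s=shot('side'); t=shot('top')
a=cv2.resize(s['image'][90:250,170:340],None,fx=2.3,fy=2.3);b=cv2.resize(t['image'][90:260,80:260],None,fx=2.2,fy=2.2)
h=max(a.shape[0],b.shape[0]);o=np.zeros((h,a.shape[1]+b.shape[1],3),np.uint8);o[:a.shape[0],:a.shape[1]]=a;o[:b.shape[0],a.shape[1]:]=b
cv2.imwrite('pics/%s.png'%sys.argv[1],o)
E
python3 rk.py k2; python3 ts.py .5877,.0783,.228 .6727,.2255,.228 .6727,.2255,.189
```

```text
t 55.3 p [0.5877 0.078  0.2493] gap 0.151 F [ 0.8  0.2 -1.5]
q [-0.075  0.443  1.536  0.04   1.116  2.007]
x,y,z cols
 [[ 0.0499 -0.5018 -0.8636]
 [ 0.0322 -0.8634  0.5035]
 [-0.9982 -0.0529 -0.0269]]
z up in tool [-0.998 -0.053 -0.027]
.5877,.0783,.228 [0.0216 0.0003 0.0014]
.6727,.2255,.228 [ 0.0306 -0.1695  0.0025]
.6727,.2255,.189 [ 0.0695 -0.1674  0.0036]
```

View pics/k2.png

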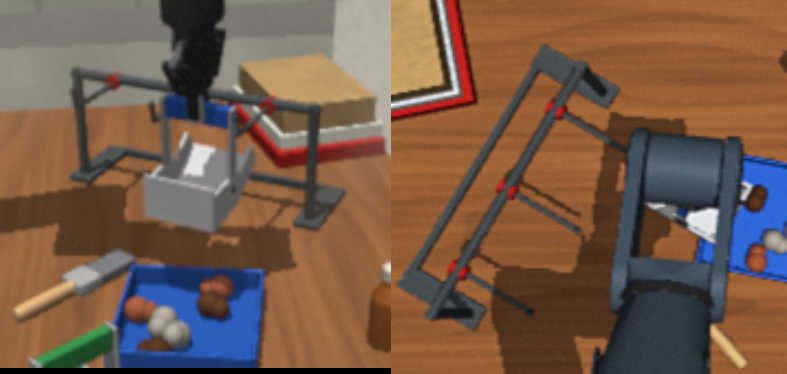

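Request:
play_rows([
  [0.012,0,0.001,0],
  [0.021,0,0.001,0],
  [0.022,-0.015,0.002,0],
  [0.024,-0.045,0.002,0],
  [0.026,-0.08,0.002,0],
  [0.028,-0.115,0.002,0],
  [0.03,-0.145,0.002,0],
  [0.0305,-0.165,0.0025,0],
  [0.0306,-0.1695,0.0025,0],
  [0.0306,-0.1695,0.0025,0],
  [0.0306,-0.1695,0.0025,0],
])

```text
t: 56.5
tcp_pos: [0.6721, 0.2248, 0.2275]
tool_rot: [0.696, -0.17, -0.668, -0.2]
force: [0.1, -0.6, -1.7]
finger_gap: 0.152
```

```bash
python3 st.py; python3 rk.py k3; python3 ts.py  .6727,.2255,.189
```

```text
t 56.5 p [0.6721 0.2248 0.2275] gap 0.152 F [ 0.1 -0.6 -1.7]
q [0.156 0.625 1.253 0.025 1.21  2.248]
x,y,z cols
 [[ 0.0489 -0.504  -0.8623]
 [ 0.0316 -0.8622  0.5057]
 [-0.9983 -0.052  -0.0262]]
z up in tool [-0.998 -0.053 -0.027]
.6727,.2255,.189 [0.0389 0.0009 0.0012]
```

View pics/k3.png

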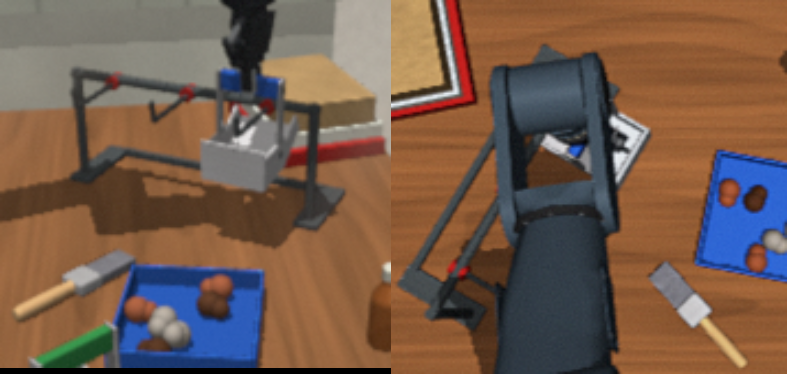

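The hook wire is inside the handle loop ((240,120) in the crop). Lowering.

Request:
play_rows([
  [0.015,0,0,0],
  [0.028,0.001,0.001,0],
  [0.035,0.001,0.001,0],
  [0.039,0.001,0.001,0],
  [0.039,0.001,0.001,0],
  [0.039,0.001,0.001,0],
])

```text
t: 57.2
tcp_pos: [0.6732, 0.2254, 0.1888]
tool_rot: [0.696, -0.17, -0.668, -0.201]
force: [-0.4, -0.6, -1.2]
finger_gap: 0.148
```

```bash
python3 st.py; python3 rk.py k4
```

```text
t 57.2 p [0.6732 0.2254 0.1888] gap 0.148 F [-0.4 -0.6 -1.2]
q [0.156 0.665 1.288 0.026 1.134 2.247]
x,y,z cols
 [[ 0.0503 -0.5046 -0.8619]
 [ 0.0321 -0.8617  0.5064]
 [-0.9982 -0.0531 -0.0271]]
```

View pics/k4.png

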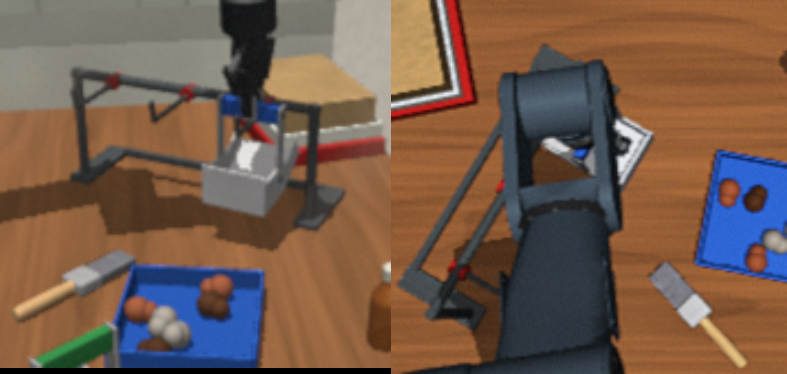

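Request:
play_rows([
  [0.002,0,0,0],
  [0.003,0,0,0],
  [0.003,0,0,0],
])

```text
t: 57.6
tcp_pos: [0.6737, 0.2256, 0.1876]
tool_rot: [0.697, -0.169, -0.667, -0.201]
force: [-0.8, -0.3, 4.4]
finger_gap: 0.148
```

Request:
play_rows([
  [0,0,0,0],
  [0,0,0,0],
  [0,0,0,0],
  [0,0,0,0],
  [0,0,0,0],
  [-0.01,0,0,0],
  [-0.03,0,0,0],
  [-0.06,0,0,0],
  [-0.1,0,0,0],
  [-0.13,0,0,0],
  [-0.13,0,0,0],
], claw=42)

```text
t: 58.7
tcp_pos: [0.6698, 0.2219, 0.3249]
tool_rot: [0.701, -0.167, -0.663, -0.203]
force: [0.3, 0.2, 0.2]
finger_gap: 0.423
```

```bash
python3 st.py; python3 rk.py k5; python3 - <<'E'
from grasp import *
for n in('top','side'): print(n,[(k,v[2:]) for k,v in bars(shot(n)).items()])
E
```

```text
t 58.7 p [0.6698 0.2219 0.3249] gap 0.423 F [0.3 0.2 0.2]
q [0.152 0.534 1.154 0.025 1.384 2.249]
x,y,z cols
 [[ 0.0649 -0.5036 -0.8615]
 [ 0.0343 -0.8617  0.5063]
 [-0.9973 -0.0624 -0.0386]]
top [('green', (array([ 0.4319, -0.2297]), array([83. , 12.9, 38.2]), array([ 0.433, -0.229,  0.145]), -143.6)), ('orange', (array([ 0.4533, -0.412 ]), array([81.8, 12.9, 37.3]), array([ 0.452, -0.413,  0.146]), -142.7))]
side [('green', (array([ 0.4373, -0.2346]), array([83.2, 12. , 36.7]), array([ 0.437, -0.236,  0.141]), -142.8)), ('orange', (array([ 0.4588, -0.4169]), array([84.4, 13.2, 37.1]), array([ 0.458, -0.419,  0.141]), -143.1))]
```

View pics/k5.png

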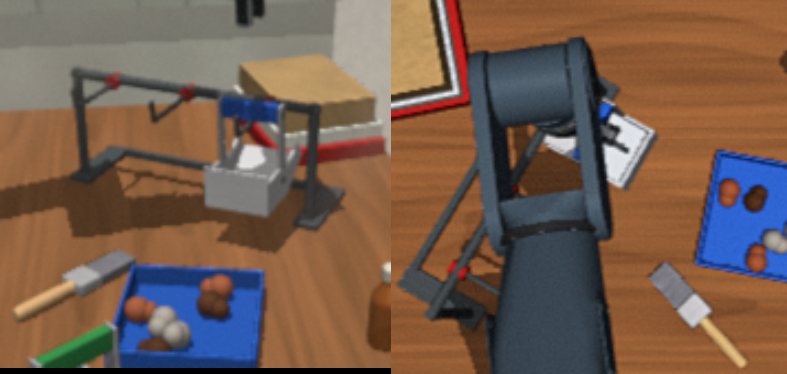

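```bash
python3 ts.py .4358,-.2316,.27
```

```text
z up in tool [-0.998 -0.052 -0.026]
.4358,-.2316,.27 [ 0.0202  0.5089 -0.0295]
```

Request:
play_rows([
  [0,0.025,-0.001,-6],
  [0.002,0.065,-0.003,-12],
  [0.004,0.11,-0.006,-18],
  [0.006,0.155,-0.009,-24],
  [0.008,0.2,-0.012,-30],
  [0.01,0.245,-0.015,-36],
  [0.012,0.29,-0.018,-42],
  [0.014,0.335,-0.021,-48],
  [0.016,0.38,-0.023,-54],
  [0.018,0.425,-0.025,-60],
  [0.02,0.465,-0.028,-65],
  [0.02,0.495,-0.029,-67.3],
  [0.02,0.509,-0.0295,-67.3],
  [0.02,0.509,-0.0295,-67.3],
  [0.02,0.509,-0.0295,-67.3],
], claw=100)

```text
t: 60.4
tcp_pos: [0.4358, -0.2307, 0.2697]
tool_rot: [0.691, 0.229, -0.65, 0.218]
force: [1.1, 0.5, -0.5]
finger_gap: 1.001
```

```bash
python3 st.py; python3 ts.py .4358,-.2316,.1185; python3 - <<'E'
from grasp import *
for n in('top','side'): print(n,[(k,v[2:]) for k,v in bars(shot(n)).items()])
E
```

```text
t 60.4 p [ 0.4358 -0.2307  0.2697] gap 1.001 F [ 1.1  0.5 -0.5]
q [-0.75   0.29   1.726  0.064  1.113  0.149]
x,y,z cols
 [[ 0.0486  0.5999 -0.7986]
 [ 0.0336 -0.8    -0.599 ]
 [-0.9983  0.0023 -0.059 ]]
z up in tool [-0.998  0.002 -0.059]
.4358,-.2316,.1185 [0.1509 0.0004 0.0094]
top [('green', (array([ 0.4536, -0.2132]), array([31.5, 10.9, 36.7]), array([ 0.453, -0.214,  0.144]), -142.3)), ('orange', (array([ 0.4542, -0.4124]), array([82.3, 14. , 36.1]), array([ 0.452, -0.413,  0.145]), -143.3))]
side [('green', (array([ 0.4359, -0.2327]), array([82.2, 13.8, 36.8]), array([ 0.438, -0.235,  0.141]), -142.7)), ('orange', (array([ 0.4588, -0.4161]), array([85. , 12.5, 36.9]), array([ 0.458, -0.418,  0.141]), -143.3))]
```

Request:
play_rows([
  [0.03,0,0.002,0],
  [0.07,0,0.004,0],
  [0.105,0,0.006,0],
  [0.13,0,0.008,0],
  [0.144,0,0.009,0],
  [0.15,0,0.0095,0],
  [0.15,0,0.0095,0],
  [0.15,0,0.0095,0],
])

```text
t: 61.3
tcp_pos: [0.4367, -0.2309, 0.1204]
tool_rot: [0.691, 0.23, -0.65, 0.219]
force: [1.2, -0.4, -0.2]
finger_gap: 0.999
```

Request:
play_rows([
  [0,0,0,0],
  [0,0,0,0],
  [0,0,0,0],
  [0,0,0,0],
  [0,0,0,0],
  [0,0,0,0],
  [0,0,0,0],
  [0,0,0,0],
  [0,0,0,0],
], claw=0)

```text
t: 62.2
tcp_pos: [0.4364, -0.2307, 0.1203]
tool_rot: [0.69, 0.23, -0.65, 0.219]
force: [0.3, 0.5, -1.0]
finger_gap: 0.155
```

```bash
python3 st.py; python3 two.py k6; python3 ts.py .475,.143,.26 .475,.143,.23
```

```text
t 62.2 p [ 0.4364 -0.2307  0.1203] gap 0.155 F [ 0.3  0.5 -1. ]
q [-0.749  0.524  1.882  0.087  0.724  0.111]
x,y,z cols
 [[ 0.0495  0.6024 -0.7967]
 [ 0.0325 -0.7982 -0.6015]
 [-0.9982  0.0039 -0.0591]]
z up in tool [-0.998  0.004 -0.059]
.475,.143,.26 [-0.1255 -0.2746 -0.2638]
.475,.143,.23 [-0.0955 -0.2747 -0.262 ]
```

View pics/k6.png

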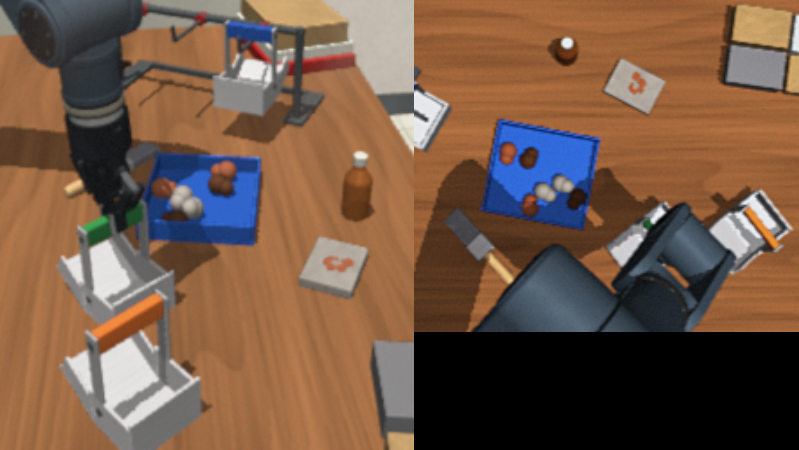

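Request:
play_rows([
  [-0.02,0,-0.001,0],
  [-0.05,0,-0.003,0],
  [-0.09,0,-0.005,0],
  [-0.12,0,-0.008,0],
  [-0.14,-0.01,-0.02,3],
  [-0.142,-0.034,-0.042,10],
  [-0.141,-0.062,-0.066,17],
  [-0.139,-0.092,-0.094,24],
  [-0.137,-0.122,-0.122,31],
  [-0.135,-0.152,-0.15,38],
  [-0.133,-0.182,-0.178,45],
  [-0.131,-0.212,-0.206,52],
  [-0.129,-0.24,-0.232,59],
  [-0.127,-0.262,-0.252,65],
  [-0.1255,-0.2746,-0.264,67],
  [-0.1255,-0.2746,-0.264,67],
  [-0.1255,-0.2746,-0.264,67],
])

```text
t: 64.0
tcp_pos: [0.4748, 0.1432, 0.2597]
tool_rot: [0.697, -0.167, -0.669, -0.197]
force: [-0.8, -0.5, -3.2]
finger_gap: 0.151
```

```bash
python3 st.py; python3 rk.py k7; python3 ts.py .475,.143,.229 .56,.29,.229 .56,.29,.1885
```

```text
t 64.0 p [0.4748 0.1432 0.2597] gap 0.151 F [-0.8 -0.5 -3.2]
q [0.049 0.294 1.753 0.034 1.044 2.125]
x,y,z cols
 [[ 0.049  -0.4964 -0.8667]
 [ 0.0317 -0.8666  0.4981]
 [-0.9983 -0.0519 -0.0267]]
z up in tool [-0.998 -0.052 -0.027]
.475,.143,.229 [0.0308 0.0011 0.0011]
.56,.29,.229 [ 0.0397 -0.1684  0.001 ]
.56,.29,.1885 [ 0.0801 -0.1663  0.0021]
```

View pics/k7.png

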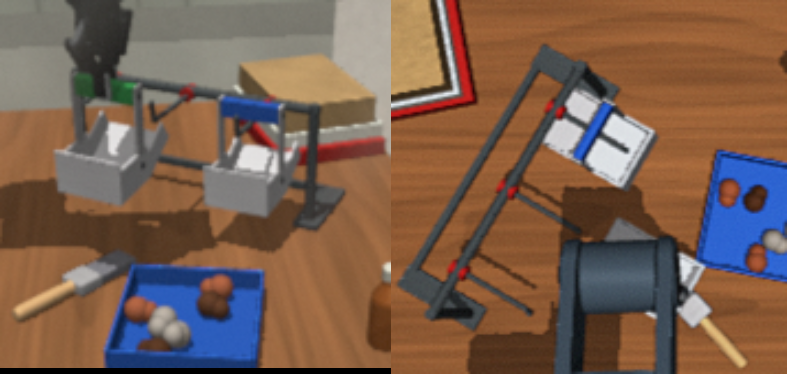

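Request:
play_rows([
  [0.015,0,0.001,0],
  [0.029,0,0.001,0],
  [0.031,-0.015,0.001,0],
  [0.033,-0.045,0.001,0],
  [0.035,-0.08,0.001,0],
  [0.037,-0.115,0.001,0],
  [0.039,-0.145,0.001,0],
  [0.0395,-0.163,0.001,0],
  [0.0397,-0.1684,0.001,0],
  [0.0397,-0.1684,0.001,0],
  [0.0397,-0.1684,0.001,0],
])

```text
t: 65.2
tcp_pos: [0.5596, 0.2893, 0.2289]
tool_rot: [0.696, -0.168, -0.669, -0.198]
force: [-0.7, -0.3, -1.8]
finger_gap: 0.151
```

```bash
python3 st.py; python3 rk.py k8; python3 ts.py  .56,.29,.188
```

```text
t 65.2 p [0.5596 0.2893 0.2289] gap 0.151 F [-0.7 -0.3 -1.8]
q [0.292 0.514 1.467 0.018 1.105 2.379]
x,y,z cols
 [[ 0.0485 -0.4988 -0.8654]
 [ 0.0314 -0.8652  0.5005]
 [-0.9983 -0.0515 -0.0263]]
z up in tool [-0.998 -0.052 -0.027]
.56,.29,.188 [0.0411 0.0011 0.0013]
```

View pics/k8.png

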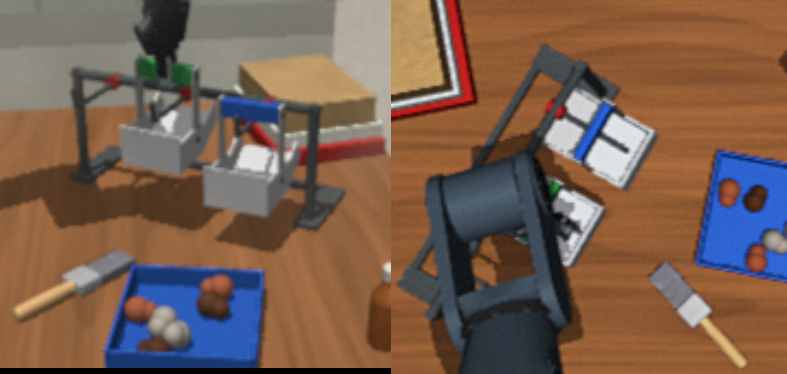

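The hook sits inside the green handle. Lowering to the seat, then releasing with a partial opening.

Request:
play_rows([
  [0.015,0,0,0],
  [0.029,0.001,0.001,0],
  [0.036,0.001,0.001,0],
  [0.04,0.001,0.001,0],
  [0.0415,0.001,0.001,0],
  [0.0415,0.001,0.001,0],
])

```text
t: 65.9
tcp_pos: [0.5606, 0.2898, 0.1883]
tool_rot: [0.697, -0.168, -0.669, -0.199]
force: [-0.4, -0.1, -2.3]
finger_gap: 0.15
```

Request:
play_rows([
  [0,0,0,0],
  [0,0,0,0],
  [0,0,0,0],
  [0,0,0,0],
  [0,0,0,0],
  [-0.01,0,0,0],
  [-0.03,0,0,0],
  [-0.06,0,0,0],
  [-0.1,0,0,0],
  [-0.13,0,0,0],
  [-0.13,0,0,0],
], claw=42)

```text
t: 67.0
tcp_pos: [0.5568, 0.2866, 0.3248]
tool_rot: [0.7, -0.165, -0.665, -0.201]
force: [0.4, -0.4, 0.6]
finger_gap: 0.422
```

```bash
python3 st.py; python3 rk.py k9; python3 ts.py .457,-.4135,.27;python3 - <<'E'
from grasp import *
for n in('top','side'): print(n,[(k,v[2:]) for k,v in bars(shot(n)).items()])
E
```

```text
t 67.0 p [0.5568 0.2866 0.3248] gap 0.422 F [ 0.4 -0.4  0.6]
q [0.289 0.411 1.367 0.017 1.294 2.38 ]
x,y,z cols
 [[ 0.0615 -0.4985 -0.8647]
 [ 0.0352 -0.8647  0.5011]
 [-0.9975 -0.0613 -0.0356]]
z up in tool [-0.998 -0.054 -0.029]
.457,-.4135,.27 [ 0.0218  0.6559 -0.2649]
top [('orange', (array([ 0.4535, -0.4123]), array([82.7, 12.5, 37.7]), array([ 0.453, -0.412,  0.144]), -142.5))]
side [('orange', (array([ 0.4582, -0.4159]), array([83.5, 14.5, 37.9]), array([ 0.458, -0.418,  0.141]), -143.0))]
```

View pics/k9.png

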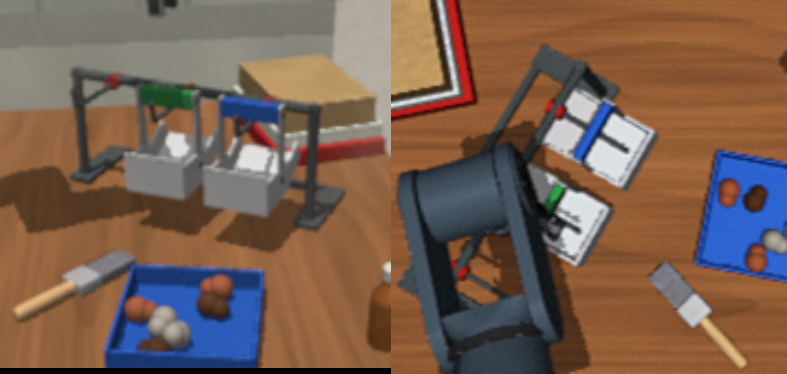

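Request:
play_rows([
  [0,0.025,-0.01,-4],
  [0.002,0.065,-0.026,-8],
  [0.004,0.108,-0.043,-12],
  [0.005,0.15,-0.06,-17],
  [0.006,0.193,-0.077,-22],
  [0.008,0.236,-0.095,-27],
  [0.009,0.279,-0.112,-32],
  [0.01,0.322,-0.129,-37],
  [0.012,0.365,-0.147,-42],
  [0.013,0.408,-0.164,-47],
  [0.015,0.451,-0.181,-52],
  [0.016,0.494,-0.199,-57],
  [0.018,0.537,-0.216,-61],
  [0.019,0.58,-0.234,-65],
  [0.02,0.615,-0.248,-67.3],
  [0.021,0.642,-0.259,-67.3],
  [0.022,0.656,-0.265,-67.3],
  [0.022,0.656,-0.265,-67.3],
  [0.022,0.656,-0.265,-67.3],
], claw=100)

```text
t: 69.1
tcp_pos: [0.4557, -0.4125, 0.2678]
tool_rot: [0.689, 0.232, -0.65, 0.22]
force: [-0.4, 1.0, -0.2]
finger_gap: 1.001
```

```bash
python3 st.py; python3 ts.py .457,-.4135,.1185; python3 - <<'E'
from grasp import *
for n in('top','side'): print(n,[(k,v[2:]) for k,v in bars(shot(n)).items()])
E
```

```text
t 69.1 p [ 0.4557 -0.4125  0.2678] gap 1.001 F [-0.4  1.  -0.2]
q [-0.945  0.472  1.427  0.06   1.244 -0.044]
x,y,z cols
 [[ 0.0462  0.6055 -0.7945]
 [ 0.0338 -0.7959 -0.6045]
 [-0.9984  0.001  -0.0572]]
z up in tool [-0.998  0.001 -0.057]
.457,-.4135,.1185 [0.1491 0.0015 0.0081]
top [('orange', (array([ 0.4643, -0.4031]), array([57.3, 12.5, 38.9]), array([ 0.465, -0.404,  0.144]), -142.4))]
side [('orange', (array([ 0.458 , -0.4148]), array([84.1, 15.7, 38.7]), array([ 0.458, -0.417,  0.141]), -142.6))]
```

Request:
play_rows([
  [0.03,0,0.002,0],
  [0.07,0.001,0.004,0],
  [0.105,0.001,0.006,0],
  [0.13,0.0015,0.008,0],
  [0.143,0.0015,0.008,0],
  [0.1485,0.0015,0.008,0],
  [0.1485,0.0015,0.008,0],
  [0.1485,0.0015,0.008,0],
])

```text
t: 70.0
tcp_pos: [0.4585, -0.4137, 0.1213]
tool_rot: [0.689, 0.231, -0.65, 0.222]
force: [-0.6, -0.4, 0.2]
finger_gap: 1.001
```

Request:
play_rows([
  [0,0,0,0],
  [0,0,0,0],
  [0,0,0,0],
  [0,0,0,0],
  [0,0,0,0],
  [0,0,0,0],
  [0,0,0,0],
  [0,0,0,0],
  [0,0,0,0],
], claw=0)

```text
t: 70.9
tcp_pos: [0.4582, -0.4134, 0.1212]
tool_rot: [0.689, 0.232, -0.65, 0.221]
force: [-0.8, 1.2, 0.6]
finger_gap: 0.149
```

```bash
python3 st.py; python3 ts.py .457,-.4135,.26 .362,.207,.26; python3 - <<'E'
from grasp import *
x,R,q=pose()
Rh=R@Ro.from_rotvec([np.radians(67),0,0]).as_matrix()
for p in([.362,.207,.26],[.372,.225,.229],[.4476,.3555,.229],[.4476,.3555,.188]): print(np.round(ik(np.array(p),Rh,P,q)[0],2),ik(np.array(p),Rh,P,q)[1])
E
```

```text
t 70.9 p [ 0.4582 -0.4134  0.1212] gap 0.149 F [-0.8  1.2  0.6]
q [-0.943  0.65   1.558  0.071  0.932 -0.067]
x,y,z cols
 [[ 0.0478  0.607  -0.7932]
 [ 0.0311 -0.7947 -0.6062]
 [-0.9984  0.0043 -0.0569]]
z up in tool [-0.998  0.004 -0.057]
.457,-.4135,.26 [-1.386e-01 -1.000e-04 -6.900e-03]
.362,.207,.26 [-0.1239 -0.5508 -0.3077]
[0.24 0.18 1.92 0.02 0.99 2.31] 3.057635256098479e-10
[0.27 0.25 1.93 0.02 0.91 2.35] 1.2985963138145706e-09
[0.47 0.44 1.61 0.01 1.03 2.56] 7.602987295296515e-09
[0.47 0.49 1.66 0.01 0.94 2.56] 1.3404851229026349e-08
```

Request:
play_rows([
  [-0.025,0,-0.001,0],
  [-0.065,0,-0.003,0],
  [-0.105,0,-0.005,0],
  [-0.135,-0.008,-0.012,2],
  [-0.139,-0.035,-0.033,7],
  [-0.138,-0.069,-0.06,12],
  [-0.136,-0.104,-0.087,18],
  [-0.135,-0.139,-0.114,24],
  [-0.133,-0.174,-0.141,30],
  [-0.132,-0.209,-0.168,36],
  [-0.13,-0.244,-0.195,41],
  [-0.1275,-0.285,-0.225,46],
  [-0.127,-0.325,-0.238,51],
  [-0.1265,-0.365,-0.25,56],
  [-0.126,-0.405,-0.262,61],
  [-0.1255,-0.445,-0.274,65],
  [-0.125,-0.485,-0.287,67.3],
  [-0.1245,-0.52,-0.298,67.3],
  [-0.124,-0.544,-0.306,67.3],
  [-0.124,-0.551,-0.3077,67.3],
])

```text
t: 72.9
tcp_pos: [0.3605, 0.209, 0.2599]
tool_rot: [0.696, -0.166, -0.67, -0.196]
force: [0.8, -0.4, -2.7]
finger_gap: 0.148
```

Request:
play_rows([
  [0,0,0,0],
  [0,0,0,0],
])

```text
t: 73.1
tcp_pos: [0.3605, 0.2086, 0.2597]
tool_rot: [0.696, -0.166, -0.67, -0.196]
force: [0.3, -0.5, -2.9]
finger_gap: 0.154
```

```bash
python3 st.py; python3 rk.py k10; python3 ts.py .362,.207,.229 .4476,.3555,.23 .4476,.3555,.189
```

```text
t 73.1 p [0.3605 0.2086 0.2597] gap 0.154 F [ 0.3 -0.5 -2.9]
q [0.241 0.178 1.924 0.023 0.986 2.318]
x,y,z cols
 [[ 0.047  -0.4943 -0.868 ]
 [ 0.0313 -0.8678  0.4959]
 [-0.9984 -0.0504 -0.0253]]
z up in tool [-0.998 -0.051 -0.026]
.362,.207,.229 [ 0.0307  0.0021 -0.0007]
.4476,.3555,.23 [ 0.0385 -0.1691 -0.0011]
.4476,.3555,.189 [ 0.0794 -0.1671 -0.    ]
```

View pics/k10.png

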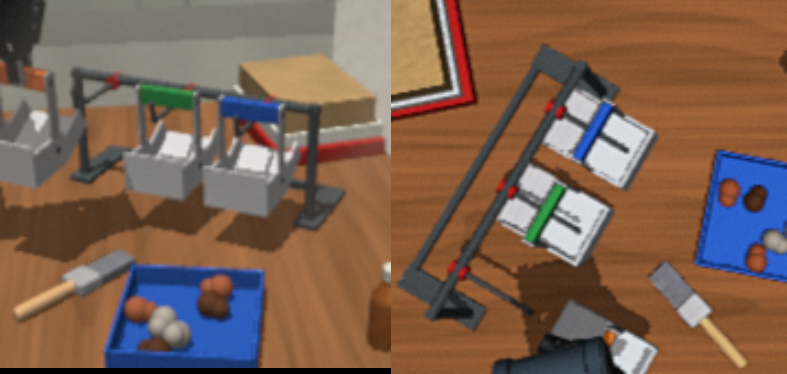

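Request:
play_rows([
  [0.015,0.001,0,0],
  [0.029,0.002,0,0],
  [0.031,-0.015,-0.001,0],
  [0.033,-0.045,-0.001,0],
  [0.034,-0.08,-0.001,0],
  [0.036,-0.115,-0.001,0],
  [0.037,-0.145,-0.001,0],
  [0.038,-0.164,-0.001,0],
  [0.0385,-0.169,-0.001,0],
  [0.0385,-0.169,-0.001,0],
  [0.0385,-0.169,-0.001,0],
])

```text
t: 74.3
tcp_pos: [0.4467, 0.3539, 0.2294]
tool_rot: [0.696, -0.168, -0.67, -0.196]
force: [-0.2, 0.2, -3.1]
finger_gap: 0.153
```

```bash
python3 st.py; python3 rk.py k11; python3 ts.py  .4476,.3555,.1885
```

```text
t 74.3 p [0.4467 0.3539 0.2294] gap 0.153 F [-0.2  0.2 -3.1]
q [0.471 0.435 1.615 0.007 1.038 2.559]
x,y,z cols
 [[ 0.0454 -0.4967 -0.8667]
 [ 0.0298 -0.8666  0.4982]
 [-0.9985 -0.0484 -0.0245]]
z up in tool [-0.998 -0.049 -0.025]
.4476,.3555,.1885 [0.0413 0.0005 0.001 ]
```

View pics/k11.png

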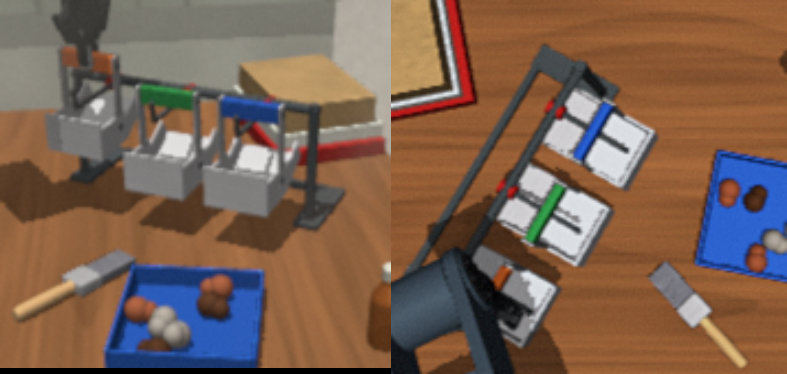

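Request:
play_rows([
  [0.015,0,0,0],
  [0.029,0.001,0.001,0],
  [0.036,0.001,0.001,0],
  [0.04,0.001,0.001,0],
  [0.0415,0.001,0.001,0],
  [0.0415,0.001,0.001,0],
])

```text
t: 75.0
tcp_pos: [0.4473, 0.3548, 0.1891]
tool_rot: [0.696, -0.168, -0.67, -0.197]
force: [-1.9, -0.8, 0.1]
finger_gap: 0.149
```

```bash
python3 st.py|head -1; python3 rk.py k12
```

```text
t 75.0 p [0.4473 0.3548 0.1891] gap 0.149 F [-1.9 -0.8  0.1]
```

View pics/k12.png

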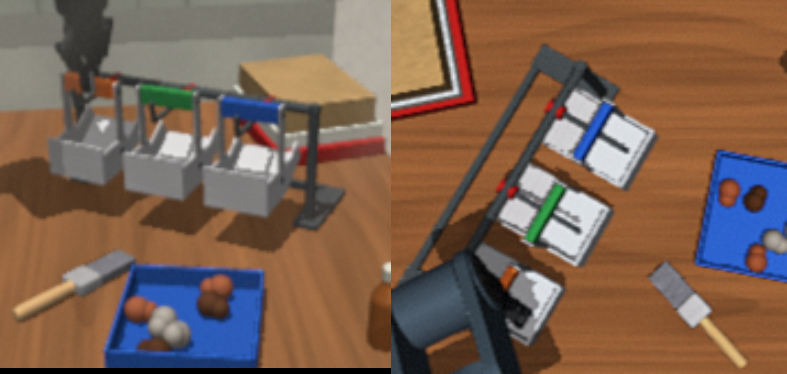

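Resting on the wire (vertical force has dropped to about 0). Release and withdraw.

Request:
play_rows([
  [0,0,0,0],
  [0,0,0,0],
  [0,0,0,0],
  [0,0,0,0],
  [0,0,0,0],
  [-0.01,0,0,0],
  [-0.03,0,0,0],
  [-0.06,0,0,0],
  [-0.1,0,0,0],
  [-0.15,0,0,0],
  [-0.2,0,0,0],
  [-0.2,0.05,0,0],
  [-0.2,0.1,0,0],
  [-0.2,0.15,-0.03,0],
  [-0.2,0.2,-0.06,0],
  [-0.2,0.25,-0.1,0],
  [-0.2,0.3,-0.14,0],
  [-0.2,0.35,-0.18,0],
  [-0.2,0.4,-0.22,0],
  [-0.2,0.4,-0.22,0],
], claw=42)

```text
t: 77.1
tcp_pos: [0.4265, -0.087, 0.3758]
tool_rot: [0.697, -0.167, -0.669, -0.197]
force: [0.9, -0.3, 0.4]
finger_gap: 0.419
```

```bash
python3 st.py|head -1; python3 - <<'E'
from scan import *
import time
rx=np.array([.5,.866]);ry=np.array([-.866,.5])
HK=[[.6727,.2255],[.560,.290],[.4476,.3555]]
for n in('top','side'):
    s=shot(n,'fin_'+n);P_,h,S,V,_=colmasks(s);z=P_[...,2]
    reg=(z>.17)&(z<.23)&(S>100)&(P_[...,1]>.15)&(P_[...,1]<.45)&(P_[...,0]<.9)
    for k,m in dict(green=(h>50)&(h<80),blue=(h>100)&(h<128)&(V>60),orange=(h>5)&(h<20)&(S>170)).items():
        c=sorted(comps(m&reg,P_,8),key=lambda a:-a[0])
        if c:
            p=c[0][5]; m_=(p.min(0)+p.max(0))/2
            i=min(range(3),key=lambda i:np.hypot(*(m_[:2]-HK[i])))
            d=m_[:2]-HK[i]; print(n,k,c[0][0],np.round(m_,3),'top z',round(np.percentile(p[:,2],95),3),'hook',i+1,'dx',round(d@rx,3),'dy',round(d@ry,3))
E
python3 two.py fin2
```

```text
t 77.1 p [ 0.4265 -0.087   0.3758] gap 0.419 F [ 0.9 -0.3  0.4]
top green 150 [0.557 0.291 0.205] top z 0.217 hook 2 dx -0.001 dy 0.004
top blue 155 [0.669 0.225 0.205] top z 0.215 hook 1 dx -0.002 dy 0.003
top orange 151 [0.444 0.355 0.2  ] top z 0.216 hook 3 dx -0.002 dy 0.003
side green 176 [0.56  0.276 0.198] top z 0.211 hook 2 dx -0.012 dy -0.007
side blue 221 [0.673 0.238 0.198] top z 0.211 hook 1 dx 0.012 dy 0.006
side orange 140 [0.449 0.349 0.2  ] top z 0.21 hook 3 dx -0.005 dy -0.004
```

View pics/fin_side.png

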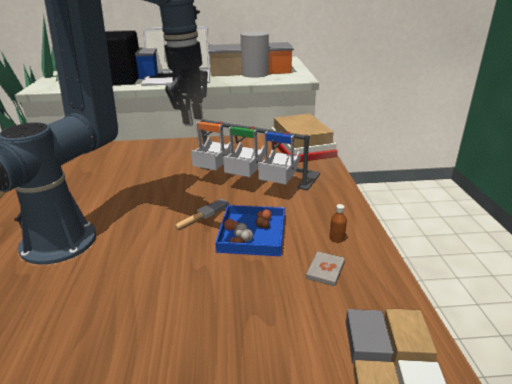

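View pics/fin_top.png

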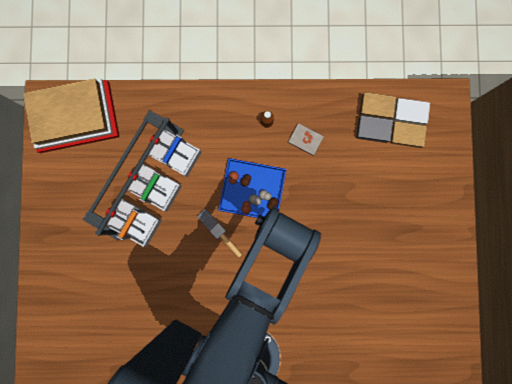

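All three pans hang within a few mm of their hook seats, and the bottle, slab and brush are at the same pixels as at the start. I'll wait a moment and recheck before handing in.

Request:
play_rows([
  [0,0,0,0],
  [0,0,0,0],
  [0,0,0,0],
  [0,0,0,0],
  [0,0,0,0],
  [0,0,0,0],
  [0,0,0,0],
  [0,0,0,0],
  [0,0,0,0],
  [0,0,0,0],
])

```text
t: 78.3
tcp_pos: [0.4265, -0.0859, 0.3751]
tool_rot: [0.696, -0.168, -0.669, -0.198]
force: [-0.6, -0.6, 0.4]
finger_gap: 0.416
```

```bash
python3 - <<'E'
from h import *
a=cv2.imread('pics/fin_side.png');s=shot('side','fin3')
print('moved px in rack/tray area',int((np.abs(a[100:290,190:360].astype(int)-s['image'][100:290,190:360]).max(2)>40).sum()))
a=cv2.imread('pics/top0.png');b=shot('top')['image']
for n,(x0,x1,y0,y1) in dict(bottle=(250,285,100,135),slab=(284,330,118,160),brush=(190,250,200,262)).items():
    print(n,int((np.abs(a[y0:y1,x0:x1].astype(int)-b[y0:y1,x0:x1]).max(2)>60).sum()))
t=shot('top');P=pts(t);hsv=cv2.cvtColor(t['image'],cv2.COLOR_BGR2HSV)
m=(P[...,2]>.02)&(P[...,2]<.06)&(np.abs(P[...,0]-.562)<.075)&(np.abs(P[...,1]+.017)<.085)&~((hsv[...,0]>100)&(hsv[...,0]<130)&(hsv[...,1]>120))
print('nodule px in tray',m.sum(), 'max z',P[m][:,2].max())
print(manip.sign_off())
E
```

```text
moved px in rack/tray area 91
bottle 0
slab 107
brush 2201
nodule px in tray 536 max z 0.04939221954618833
the job is handed in; nothing more can be done
None
```

The job is done and handed in at t ≈ 78 s. All six nodules are in the tray, and each pan hangs on its own hook: blue on 1, green on 2, orange on 3.

**How it was done:** The moves could only spin the tool about its own finger axis. To get a tilted axis I drove joint 6 against its range end in free air until the tool leaned about 57°. I then gripped each bar and carried the pan over the tray. A 115° spin tipped it out over its lip, and I stood it back on the bench. Once all three pans were released upright, I undid the lean to about 3° and hung them one by one.

**Last checks:**
- **Pans:** the top view puts every bar within 4 mm of its estimated hook seat. The side view agrees within about 13 mm, partly because the bars hide each other.
- **Nodules:** six were visible in the tray, with their highest point at about 49 mm.
- **Stillness:** two side views over a second apart differ by 91 pixels in the rack and tray area. I took this as image noise and did not look into it further.
- **Bystanders:** the bottle's picture region is unchanged from the start. The slab (107 px) and brush (2201 px) regions differ. By eye both are in their original places and the difference looks like arm shadow or cover, but I did not measure their positions.

**Not certain:**
- **Joint limits:** the lean trick held joints 3 and 6 right at their limits. Joint 3 read 0.218 against a listed 0.22, and joint 6 read 2.854 against 2.85. No refusal or failure was shown.
- **Knock:** I saw no knocked pan.

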